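# Gauge a grooved bar under the locking hold-down pliers

## Robot

A 6-joint arm with a two-finger parallel gripper is mounted at the origin on the work surface. World frame = base frame: x ahead of the robot, y to its left, z up, the work surface at z = 0. Lengths are in m, angles in rad, forces in N, time in s.
With the tool pointing down it reaches from about 0.4 to 0.925 m from the base axis. Payload 12.5 kg.
Tool frame: the origin (TCP) lies at the very end of the fingers, on their centre line; the grasp point (between the pads) lies 19 mm behind it; y points along the fingers, x is the direction in which the jaws open and shut, and the axes are right-handed (so a half turn about y gives the same grasp; the last joint's range is limited). The gripper opens to 95 mm and grips with 3 to 60 N. Pads are 20 mm wide; open, the fingers measure 119 mm over their backs; the gripper's body (75 mm by 180 mm) begins 59 mm behind the grasp point.
Start: joints at [-1.21, 0.491, 1.559, -0, 1.092, -0.106], TCP at [0.281, -0.558, 0.185] pointing down, gripper open.
Joint ranges: [-3.1, 3.1], [-0.84, 2.19], [0.05, 2.79], [-1.13, 4.28], [0.06, 2.93], [-2.69, 2.69]. Speed limits (rad/s): [2.22, 2.22, 2.79, 3.14, 3.14, 3.14].

## Interface

Orientations are given as a unit quaternion [x, y, z, w].
In Python, from plant import * gives the robot as it stands.
- The arm moves only by the shell command python3 -m creep 'ROWS'. ROWS is text: rows parted by semicolons, each of 7 numbers parted by spaces: the shift along the tool's x, y, z scaled (see below), then the turn, a rotation vector about the tool's x, y, z scaled (see below), then the closure, from 0 (fully open) to 1 (shut). A call has 1 to 12 rows; each row shifts and turns the commanded pose from where the row before left it, along the tool's axes as they then stand; what a row does not reach is not made up. The controller multiplies each number of a shift by 40 mm and each number of a turn by 45 degrees. A row lasts 1/12 s, in which the tool goes at most 41.7 mm and 7.16 degrees, less where a joint would pass 70% of its speed; a pose out of reach is approached as far as the arm can. A call with a number of a shift or a turn outside -1 to 1 is refused whole. A call with a gripper value outside its range is refused whole. The fingers move at their own pace and stop on an object; the grip force is fixed at half the most. Time passes only in rows, so rows that do not move let the fingers close. It gives the time, the measured TCP pose, the force and the opening at its end, in the units of the state.
- state(): the state, without advancing time (a new reading comes with each control period).
- grab_frame(name): name is "scene" or "top" or "wrist"; returns a dict with "image" (420x560x3 uint8, blue, green, red), "K" (3x3 intrinsics, pixels), "cam_to_world" (4x4, takes a point from camera to world coordinates). Camera axes: x right, y down, z forward; pixel columns grow to the right and rows downward; lengths in m; the calibration is good to about 2 mm. A picture is of the moment at which its call begins. There is no depth.
- close_job(): hands the job in, once; it reports no verdict.
The state is a dict: "time_s": time; "joints": joint angles; "joint_velocities": joint speeds; "effort": joint torques, N m; "position": TCP position; "tcp_rot": TCP orientation; "force": force on the tool from outside, world axes, zero at the start; "ft_torque": the same for the moment, N m; "finger_gap": finger opening in m.
Only numpy, scipy, OpenCV 4.12 (cv2) and the standard library are available. Lean on these libraries where they do the work, as an engineer would, in place of code of your own. Each camera call takes 0.05 s, during which the arm holds its last target.

## Task

Clear the offcuts off the bench plate into the scrap tub, then take the grooved bar out of the stock crate, lay it flat, groove up, under the pad of the locking pliers and press the handle down until it locks. Press the depth gauge gently into the groove, probe in the groove, until its base sits flat on the clamped bar, hold it there a second and read the depth, then free the bar by pressing the tail of the release lever. Finish with the gauge standing on its rest, the pliers open, and the bar laid across the two bearers of the rack if its groove is 6 mm deep or more, or flat on the floor of the crate again if it is shallower; leave the other stock in the crate and do not disturb the file, chisel or tin.

Things in the scene. Friction and masses are not known exactly. Their poses are not given: they have to be found in the camera images.
- bench_plate: Fixed steel plate, top 20 mm up, x -190..35, y -100..85 mm about the origin (on the bench, below the pliers' pad; x away from robot). Hold-down pliers lie along +y at x = 0: open jaw 15 mm wide, to 105 mm high, over y >= -13; lower fixed handle to y 208, top 57 mm. A bar along x goes in sideways from -y, not down through the jaw; pad near one end leaves the rest free.
- clamp_pad: The pliers' round sprung pad, 26 mm across, at the plate's x = y = 0. Origin: centre of its underside: 50 mm above the bench when open, 36 mm when locked on the 16 mm bar. It needs no adjusting.
- handle_top (a point): Where to press: point on top of the movable upper handle (24 mm wide), 122 mm from its pivot, 22 mm before its rear end. In the plate's frame at y = 179, z = 153 mm when open, y = 201, z = 88 mm when locked (x = 0).
- handle (a joint): Movable handle: 0 = open (sprung open), 0.88 = down at its stop, past centre (centre near 0.81). Pressing at handle_top takes 5 N, up to 12 N as the pad bites; past centre it stays down by itself with some 95 N on the bar. With nothing under the pad it springs open again.
- release_tab (a point): Middle of the upper face of the release lever's tail: dark steel tab 18 mm wide (plate's x), 5 mm thick, from 7 to 43 mm behind the upper handle's rear end. In the plate's frame at y = 247, z = 79 mm when locked, y = 222, z = 172 mm when open; bare bench below. Press it down from above, without pressing on the handle.
- release (a joint): Release lever in the upper handle: 0 = at rest (sprung), 0.5 = tail fully down. When locked, pressing the tab down (3 to 5 N, 25 to 30 mm) drives the link back over centre near 0.35; the handle then springs up until the lever stops it and, once the tab is let go, right up to open.
- gauge: Dial depth gauge 0.28 kg: base 60 (y) x 18 (x) x 8 mm; dark case 46 wide (y), 20 thick (x), from 18 to 66 mm above the base's underside; white dial on +x face. Probe 5 mm thick stands 12 mm out below the middle. Origin: centre of the base's underside, z up. Starts on its rest, dial away from robot. Pointer up reads 0, each quarter turn clockwise 4 mm of depth (free: 12).
- gauge_probe (a joint): How far the probe is pushed in (m): 0 = free, 12 mm out. With the base flat on the bar the groove's depth is 0.012 minus this. Spring 3 N free plus 0.3 N per mm, more than the gauge's weight: hold it down to read it.
- gauge_rest: Fixed wooden rest 100 (y) x 50 (x) x 35 mm, slot 24 mm wide along x in the middle of its top, 23 mm deep, for the probe; the gauge's base bridges the slot, long side along y. Origin: centre of its underside.
- stock_crate: Fixed open wooden crate, outside 226 (x) x 302 (y) x 52 mm, walls and floor 8 mm. Stock lies along x in lanes at y about -90, -30, 30, 90 mm, any order; the absent bar's lane is empty. Origin: centre of its underside.
- bar_a: Grooved bright steel bar 180 x 36 x 16 mm, about 0.6 kg, groove 12 mm wide along the middle of its upper face, open at both ends, depth for you to measure. Of bar_a and bar_b one is present, the other None. Starts groove up in the crate, clear of the other stock. Origin: centre of underside; x along its length, z out of the grooved face.
- bar_b: Grooved bright steel bar 180 x 36 x 16 mm, about 0.6 kg, groove 12 mm wide along the middle of its upper face, open at both ends, depth for you to measure. Of bar_a and bar_b one is present, the other None. Starts groove up in the crate, clear of the other stock. Origin: centre of underside; x along its length, z out of the grooved face.
- plain_bar: Plain flat steel bar without a groove, 170 x 36 x 14 mm, in the crate; stays there. Origin: centre of its underside, x along its length.
- square_rod: Dark square rod 185 x 18 x 18 mm, in the crate; stays there. Origin: centre of its underside, x along its length.
- offcut_flat: Flat steel offcut 62 x 34 x 16 mm, 0.25 kg. Origin: centre of its underside, x along its length. 2 or 3 of the three offcuts are present (absent: None), lying on the bench plate.
- offcut_square: Square-bar offcut 60 x 24 x 24 mm, 0.25 kg. Origin: centre of its underside, x along its length. 2 or 3 of the three offcuts are present (absent: None), lying on the bench plate.
- offcut_channel: Steel U-channel offcut 64 x 36 x 22 mm, walls 5 mm, open side up, 0.18 kg. Origin: centre of its underside, x along its length. 2 or 3 of the three offcuts are present (absent: None), lying on the bench plate.
- scrap_tub: Fixed open grey steel tub for scrap, outside 160 (x) x 140 (y) x 55 mm, walls and floor 4 mm. Origin: centre of its underside.
- bar_rack: Fixed wooden rack: board 150 (x) x 110 (y) x 12 mm with two bearers along y, 20 mm wide, at x = -50 and +50 mm, tops 36 mm above the bench. A bar lies across both, along x. Origin: centre of its underside.
- file: Bystander: flat file with wooden handle, 300 mm.
- chisel: Bystander: cold chisel, 150 mm.
- paste_tin: Bystander: round tin, 72 mm across, 45 mm high.

How it is judged:
On the way, in this order (a step that is already met when the one before it is completed fails the run):
1. every offcut lies in the scrap tub (x of offcut_flat in the frame of scrap_tub between -0.08 and 0.08 m and y of offcut_flat in the frame of scrap_tub between -0.07 and 0.07 m and z of offcut_flat in the frame of scrap_tub between -0.01 and 0.06 m and x of offcut_square in the frame of scrap_tub between -0.08 and 0.08 m and y of offcut_square in the frame of scrap_tub between -0.07 and 0.07 m and z of offcut_square in the frame of scrap_tub between -0.01 and 0.06 m and x of offcut_channel in the frame of scrap_tub between -0.08 and 0.08 m and y of offcut_channel in the frame of scrap_tub between -0.07 and 0.07 m and z of offcut_channel in the frame of scrap_tub between -0.01 and 0.06 m), for 0.2 s.
2. the grooved bar lies flat on the plate, groove up, and the pliers are locked on it (handle past centre, pad pressing) (value of joint handle above 0.82 rad and contact force between clamp_pad and bar_a above 20 N and angle between each of bar_a, bar_b's own z axis and vertical below 0.06 rad and contact force between clamp_pad and bar_b above 20 N), for 0.3 s.
3. with the bar locked, the gauge stands with its base flat on the bar (within 1.5 mm) and its probe in the groove (all of step 2 and value of joint gauge_probe below 0.0095 m and x of gauge in the frame of bar_a between -0.085 and 0.085 m and y of gauge in the frame of bar_a between -0.006 and 0.006 m and z of gauge in the frame of bar_a between 0.012 and 0.0175 m and angle between the z axis of gauge and the z axis of bar_a, either way round below 0.05 rad and x of gauge in the frame of bar_b between -0.085 and 0.085 m and y of gauge in the frame of bar_b between -0.006 and 0.006 m and z of gauge in the frame of bar_b between 0.012 and 0.0175 m and angle between the z axis of gauge and the z axis of bar_b, either way round below 0.05 rad), for 0.4 s.
4. the release lever is pressed (value of joint release above 0.2 rad).
At the end, for the whole second after the job is handed in: Offcuts in the tub; pliers open; gauge upright on its rest (within 16 mm), probe free; bar groove up: 6 mm or deeper across both rack bearers (within 30 mm lengthways, 40 mm sideways, 0.35 rad), shallower flat on the crate floor; plain bar and rod in the crate; all at rest (all of step 1 and value of joint handle below 0.15 rad and value of joint gauge_probe below 0.0015 m and x of gauge in the frame of gauge_rest between -0.016 and 0.016 m and y of gauge in the frame of gauge_rest between -0.018 and 0.018 m and z of gauge in the frame of gauge_rest between 0.033 and 0.038 m and angle between gauge's own z axis and vertical below 0.06 rad and x of bar_a in the frame of bar_rack between -0.03 and 0.03 m and y of bar_a in the frame of bar_rack between -0.04 and 0.04 m and z of bar_a in the frame of bar_rack between 0.033 and 0.041 m and angle between each of bar_a, bar_b's own z axis and vertical below 0.1 rad and angle between the x axis of bar_a and the x axis of bar_rack, either way round below 0.35 rad and x of bar_b in the frame of stock_crate between -0.03 and 0.03 m and y of bar_b in the frame of stock_crate between -0.13 and 0.13 m and z of bar_b in the frame of stock_crate between 0.004 and 0.014 m and x of plain_bar in the frame of stock_crate between -0.04 and 0.04 m and y of plain_bar in the frame of stock_crate between -0.14 and 0.14 m and z of plain_bar in the frame of stock_crate between 0 and 0.04 m and x of square_rod in the frame of stock_crate between -0.04 and 0.04 m and y of square_rod in the frame of stock_crate between -0.14 and 0.14 m and z of square_rod in the frame of stock_crate between 0 and 0.04 m and linear speed of each of offcut_flat, offcut_square, offcut_channel, bar_a, bar_b, gauge below 0.02 m/s); the robot touches nothing.
It fails at once if a bystander tool was moved by more than 40 mm (distance of any of file, chisel, paste_tin from where it was at the start of the episode above 0.04 m).
It fails at once if the gauge was rammed onto the bar with more than 45 N (contact force between gauge and bar_a above 45 N or contact force between gauge and bar_b above 45 N).
Of bar_a, bar_b only 1 to 1 are there at a start; the rules pass over those that are not, and their reading is None.
Of offcut_flat, offcut_square, offcut_channel only 2 to 3 are there at a start; the rules pass over those that are not, and their reading is None.
At some moment in a run one of offcut_flat, offcut_square, offcut_channel may be knocked a few centimetres aside while the robot is not near it.
It also fails if it takes over 208 s, if anything falls off the work surface, if the arm or the gripper's body presses on something with over 40 N, if the wrist force passes 120 N, or if a joint passes its speed limit or range.

## Working session

There is one attempt and no reset: what is moved stays moved. The work goes in short steps, Python scripts to look and compute and a shell command to move; the robot and the scene stay as the last step left them, time stands still between calls to the robot, and variables do not carry over. Pictures are saved under pics/ and viewed, and the job is handed in when it is done.

```bash
ls; mkdir -p pics
python3 - <<'E'
from plant import *
import cv2
print(state())
for n in ["scene","top","wrist"]:
    f=grab_frame(n); cv2.imwrite(f"pics/{n}0.png",f["image"]); print(n,f["K"],f["cam_to_world"])
E
```

```text
pics
{'time_s': 0.0, 'joints': array([-1.20962271e+00,  4.91543149e-01,  1.55945034e+00,  1.52618096e-05,
        1.09168718e+00, -1.05620869e-01]), 'joint_velocities': array([-4.59702805e-04,  1.41796479e-03, -8.30838778e-05, -1.00129737e-04,
        4.61273599e-04, -1.55685741e-03]), 'effort': array([-2.04291558e-03, -6.12655592e+01, -2.58178622e+01,  6.91750715e-02,
        4.82628378e-02, -8.51070740e-05]), 'position': array([ 0.28118157, -0.55787162,  0.18437165]), 'tcp_rot': array([-0.60184482,  0.37110474, -0.37050169,  0.60232265]), 'force': array([-0.04559661, -0.22492331,  0.10226492]), 'ft_torque': array([ 0.00791432,  0.04059218, -0.03074992]), 'finger_gap': 0.09465773420749717}
scene [[473.81330194   0.         273.70081486]
 [  0.         473.81330194 211.3715244 ]
 [  0.           0.           1.        ]] [[ 0.86051386  0.35698049 -0.36342926  1.00167288]
 [ 0.50910682 -0.62791568  0.58866981 -0.66639885]
 [-0.01805929 -0.69158284 -0.72207135  0.97299894]
 [ 0.          0.          0.          1.        ]]
top [[433.85664064   0.         284.63744143]
 [  0.         433.85664064 202.91737966]
 [  0.           0.           1.        ]] [[ 0.00567734 -0.98365101  0.17999569  0.32043802]
 [-0.99960911 -0.01051007 -0.02590682  0.05032625]
 [ 0.02737504 -0.17977825 -0.98332619  1.44644937]
 [ 0.          0.          0.          1.        ]]
wrist [[344.6581517    0.         282.21923289]
 [  0.         344.6581517  207.83018475]
 [  0.           0.           1.        ]] [[ 0.44994774 -0.85607064 -0.25434246  0.35326589]
 [-0.89305332 -0.43184732 -0.12634739 -0.52189357]
 [-0.00167482  0.2839911  -0.95882545  0.38432267]
 [ 0.          0.          0.          1.        ]]
```

View pics/scene0.png

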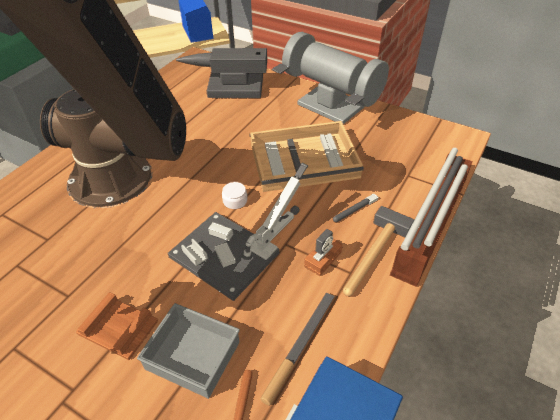

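View pics/top0.png

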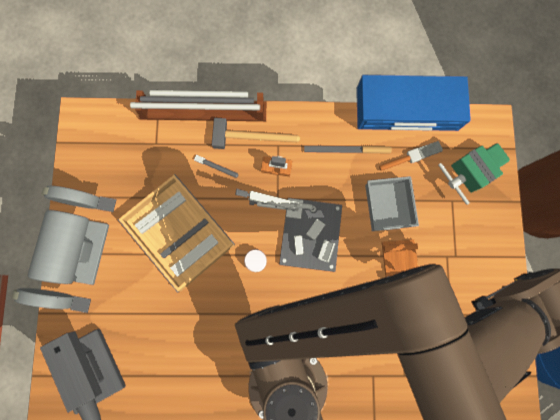

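View pics/wrist0.png

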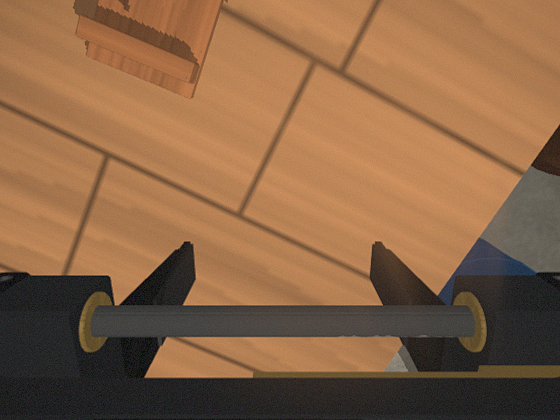

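```bash
cat > h.py <<'E'
from plant import *
import numpy as np, cv2
from scipy.spatial.transform import Rotation as R
def ray(f,u,v):
    T=np.array(f["cam_to_world"]);K=np.array(f["K"])
    d=T[:3,:3]@np.linalg.solve(K,[u,v,1.]);return T[:3,3],d/np.linalg.norm(d)
def onz(f,u,v,z):
    o,d=ray(f,u,v);return o+d*(z-o[2])/d[2]
def tri(rs):
    A=0;b=0
    for o,d in rs:
        P=np.eye(3)-np.outer(d,d);A=A+P;b=b+P@o
    p=np.linalg.solve(A,b);return p,[float(np.linalg.norm((np.eye(3)-np.outer(d,d))@(p-o))) for o,d in rs]
def proj(f,p):
    T=np.array(f["cam_to_world"]);K=np.array(f["K"])
    c=T[:3,:3].T@(np.array(p)-T[:3,3]);q=K@c;return q[:2]/q[2]
def crop(f,x0,y0,x1,y1,s,name):
    im=cv2.resize(f["image"][y0:y1,x0:x1],None,fx=s,fy=s,interpolation=cv2.INTER_CUBIC)
    cv2.imwrite("pics/"+name,im)
def go(target,jaw=None,pitch=None):
    """tool down; jaw = world yaw (deg) of jaw axis (mod 180). prints turn about y and then shift in units"""
    s=state();Rc=R.from_quat(s["tcp_rot"]).as_matrix();p=s["position"]
    x=Rc[:,0];cur=np.degrees(np.arctan2(x[1],x[0]))
    if jaw is None: Rt=Rc;d=0
    else:
        d=(jaw-cur+90)%180-90
        # tool y is down: +turn about y = negative yaw
        xt=np.array([np.cos(np.radians(cur+d)),np.sin(np.radians(cur+d)),0]);y=np.array([0,0,-1.]);z=np.cross(xt,y)
        Rt=np.c_[xt,y,z]
    rv=R.from_matrix(Rc.T@Rt).as_rotvec(degrees=True)/45
    sh=Rt.T@(np.array(target)-p)/0.04
    print("t %.2f pos"%s["time_s"],p.round(4),"jawyaw %.2f"%cur,"tilt %.2f"%np.degrees(np.arccos(-Rc[2,1])),"gap %.4f"%s["finger_gap"],"F",s["force"].round(1),"j6 %.2f"%s["joints"][5])
    print("TURN units",rv.round(3),"then SHIFT units",sh.round(3))
    return sh
E
python3 - <<'E'
from h import *
f=grab_frame("top")
crop(f,260,150,440,290,4.4,"topA.png"); crop(f,100,140,290,300,4.2,"topB.png")
g=grab_frame("scene"); crop(g,160,170,320,300,5,"scA.png"); crop(g,240,110,400,280,4.7,"scB.png")
s=state();w=grab_frame("wrist")
Rc=R.from_quat(s["tcp_rot"]).as_matrix();print(Rc.round(3))
T=np.array(w["cam_to_world"]);print((Rc.T@(T[:3,3]-s["position"])).round(4));print((Rc.T@T[:3,:3]).round(3))
E
```

```text
[[ 0.45  -0.     0.893]
 [-0.893  0.     0.45 ]
 [-0.    -1.     0.   ]]
[ 1.000e-04 -1.999e-01  8.060e-02]
[[ 1.     0.    -0.001]
 [ 0.001 -0.284  0.959]
 [-0.    -0.959 -0.284]]
```

View pics/topA.png

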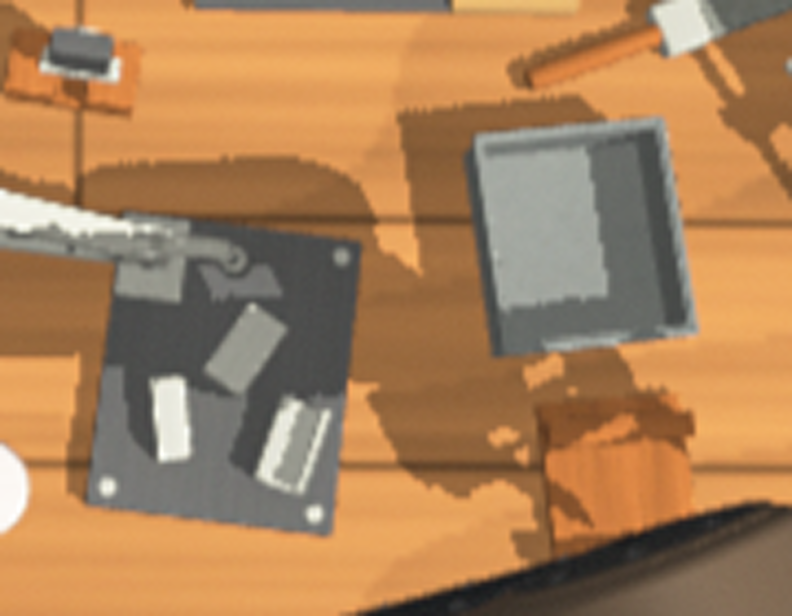

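View pics/topB.png

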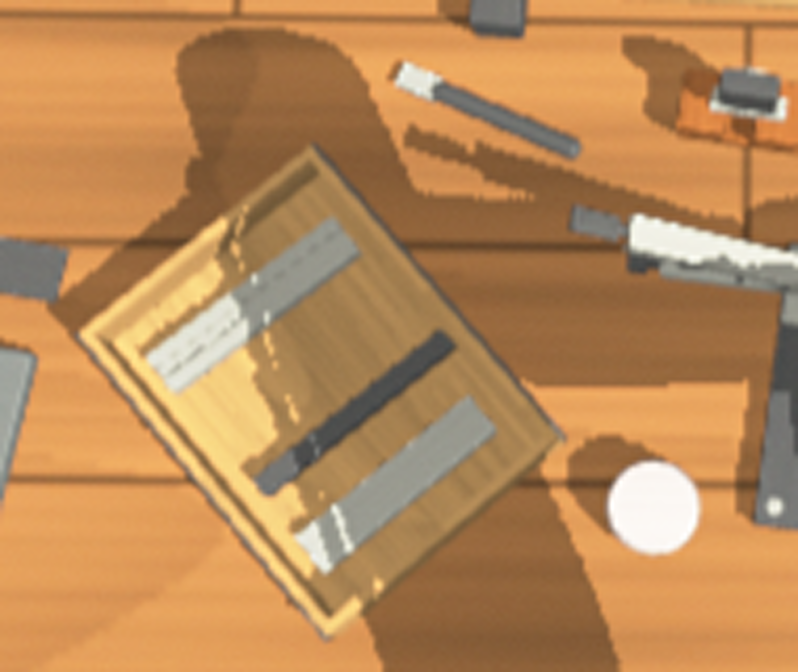

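View pics/scA.png

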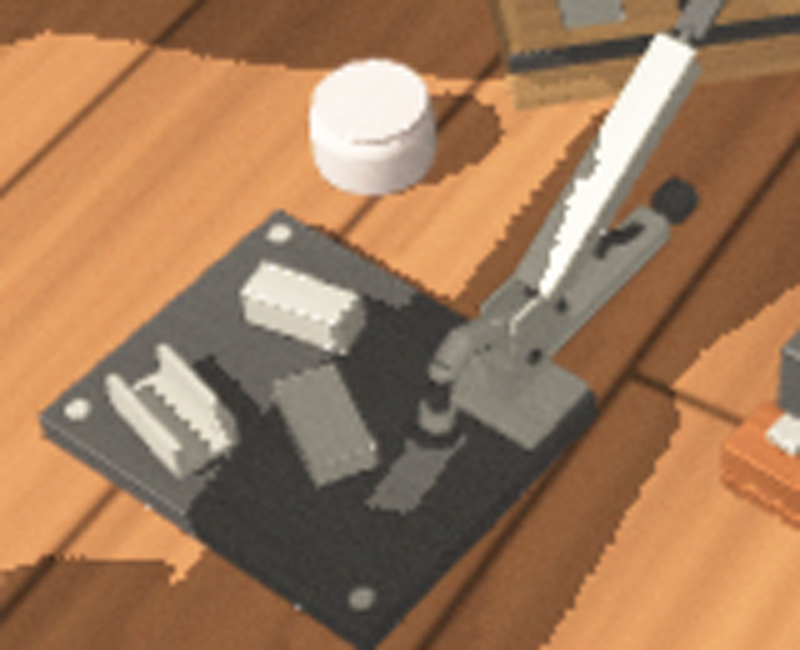

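View pics/scB.png

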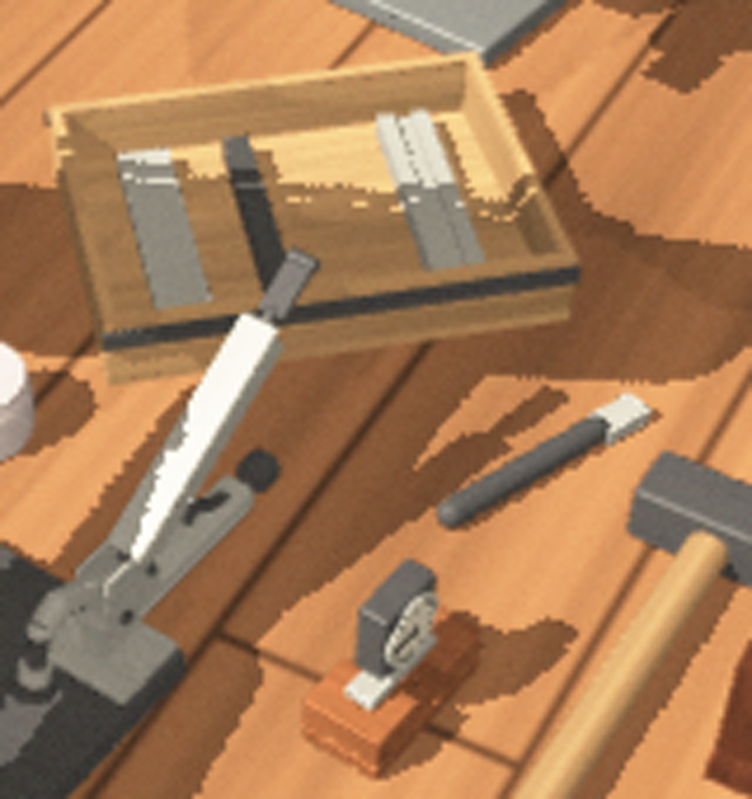

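Run:
```python
from h import *
t=grab_frame("top");s=grab_frame("scene")
A=lambda x,y:(260+x/4.4,150+y/4.4)
B=lambda x,y:(100+x/4.2,140+y/4.2)
SA=lambda x,y:(160+x/5,170+y/5)
SB=lambda x,y:(240+x/4.7,110+y/4.7)
def T(n,a,b):
    p,e=tri([ray(t,*a),ray(s,*b)]);print(n,p.round(4),np.round(e,4))
T("screw tin",A(108,487),SA(279,233))
T("screw rob",A(315,513),SA(77,408))
T("screw far",A(342,257),SA(362,598))
# square offcut top-face corners: top (152,378)(185,377)(190,460)(160,462); 
T("sq a",A(152,378),SA(336,318)) ;
T("sq mid",A(171,419),SA(302,292))
T("flat c1",A(250,304),SA(378,460));T("flat c2",A(287,328),SA(320,487));T("flat c3",A(239,394),SA(275,395));T("flat c4",A(205,371),SA(335,365))
T("tub c tl",A(474,134),(181,307));T("tub tr",A(662,119),(240,325))
T("grv bar far end",B(338,218),SB(482,262));
T("tin",B(654,507),SA(372,100))
T("gauge top",A(80,47),SB(408,580))
T("crate corner",B(310,146),SB(579,268));T("crate corner2",B(563,436),SB(105,340));T("crate c3",B(330,636),SB(50,115));T("crate c4",B(84,334),SB(470,62))
```

```text
screw tin [0.3913 0.0132 0.0195] [0.0019 0.0019]
screw rob [ 0.373  -0.1406  0.0202] [0.0017 0.0017]
screw far [ 0.5664 -0.164   0.0188] [0.0019 0.0019]
sq a [ 0.4658 -0.0242  0.03  ] [0.006 0.006]
sq mid [ 0.4406 -0.0319  0.0417] [0.0024 0.0024]
flat c1 [ 0.5288 -0.0931  0.0233] [0.0018 0.0018]
flat c2 [ 0.5115 -0.1208  0.0211] [0.0024 0.0024]
flat c3 [ 0.4601 -0.0847  0.0245] [0.0011 0.0011]
flat c4 [ 0.4778 -0.0577  0.0305] [0.0028 0.0028]
tub c tl [ 0.5966 -0.28    0.1529] [0.0528 0.0528]
tub tr [ 0.6673 -0.3353  0.1846] [0.0421 0.0421]
grv bar far end [0.6131 0.3578 0.0391] [0.0022 0.0022]
tin [0.3905 0.1073 0.0422] [0.0033 0.0033]
gauge top [0.709  0.0397 0.1015] [0.0058 0.0058]
crate corner [0.67   0.3819 0.0404] [0.0015 0.0015]
crate corner2 [0.4431 0.177  0.0401] [0.0016 0.0016]
crate c3 [0.2925 0.3479 0.0433] [0.0029 0.0029]
crate c4 [0.5178 0.5463 0.0422] [0.0008 0.0008]
```

Run:
```python
from h import *
go([0.43,-0.10,0.27],55.5); go([0.43,-0.10,0.27],-7)
```

```text
t 0.40 pos [ 0.2813 -0.5581  0.1849] jawyaw -63.26 tilt 0.01 gap 0.0950 F [-0.6 -0.1  1. ] j6 -0.11
TURN units [ 0.     1.361 -0.   ] then SHIFT units [-11.544  -2.128  -3.423]
t 0.40 pos [ 0.2813 -0.5581  0.1849] jawyaw -63.26 tilt 0.01 gap 0.0950 F [-0.6 -0.1  1. ] j6 -0.11
TURN units [-0.   -1.25 -0.  ] then SHIFT units [ 2.295 -2.128 11.82 ]
```

```bash
python3 -m creep '0 -0.236 0 0 0.151 0 0.4; 0 -0.236 0 0 0.151 0 0.4; 0 -0.236 0 0 0.151 0 0.4; 0 -0.236 0 0 0.151 0 0.4; 0 -0.236 0 0 0.151 0 0.4; 0 -0.236 0 0 0.151 0 0.4; 0 -0.236 0 0 0.151 0 0.4; 0 -0.236 0 0 0.151 0 0.4; 0 -0.236 0 0 0.151 0 0.4; 0 0 0 0 0 0 0.4'; python3 -m creep '-0.5 0 -0.15 0 0 0 0.4;-1 0 -0.29 0 0 0 0.4;-1 0 -0.29 0 0 0 0.4;-1 0 -0.29 0 0 0 0.4;-1 0 -0.29 0 0 0 0.4;-1 0 -0.29 0 0 0 0.4;-1 0 -0.29 0 0 0 0.4;-1 0 -0.29 0 0 0 0.4;-1 0 -0.29 0 0 0 0.4;-1 0 -0.29 0 0 0 0.4;-1 0 -0.29 0 0 0 0.4;-1 0 -0.29 0 0 0 0.4'
python3 - <<'E'
from h import *
go([0.43,-0.10,0.27],55.5)
w=grab_frame("wrist");cv2.imwrite("pics/w1.png",w["image"])
t=grab_frame("top");cv2.imwrite("pics/t1.png",t["image"])
E
```

```text
time_s: 1.23
position: [0.2815, -0.5587, 0.2717]
tcp_rot: [0.328, -0.625, 0.627, -0.328]
force: [0.0, -0.3, -0.4]
finger_gap: 0.0572
time_s: 2.23
position: [0.431, -0.1011, 0.2697]
tcp_rot: [0.331, -0.625, 0.625, -0.331]
force: [0.3, -1.6, 0.2]
finger_gap: 0.0572
t 2.23 pos [ 0.431  -0.1011  0.2697] jawyaw -124.16 tilt 0.01 gap 0.0572 F [ 0.3 -1.6  0.2] j6 1.79
TURN units [-0.     0.008  0.   ] then SHIFT units [-0.009 -0.008 -0.036]
```

View pics/w1.png

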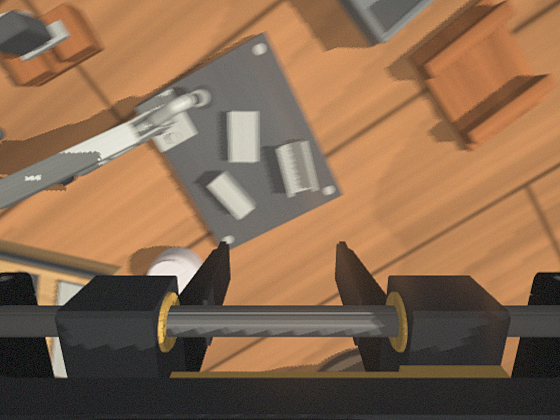

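View pics/t1.png

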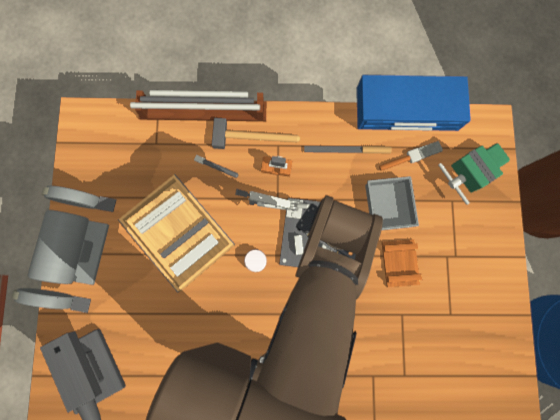

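```bash
cat >> h.py <<'E'
def blobs(f,z,roi,lo=110,smax=60,amin=300):
    im=f["image"];hsv=cv2.cvtColor(im,cv2.COLOR_BGR2HSV)
    m=((hsv[...,1]<smax)&(hsv[...,2]>lo)).astype(np.uint8)*255
    k=np.zeros_like(m);x0,y0,x1,y1=roi;k[y0:y1,x0:x1]=255;m&=k
    m=cv2.morphologyEx(m,cv2.MORPH_CLOSE,np.ones((5,5)))
    for c in cv2.findContours(m,cv2.RETR_EXTERNAL,cv2.CHAIN_APPROX_NONE)[0]:
        if cv2.contourArea(c)<amin: continue
        P=np.array([onz(f,u,v,z)[:2] for u,v in c[:,0,:]],np.float32)*1000
        (cx,cy),(w,h),a=cv2.minAreaRect(P)
        if w<h: a+=90;w,h=h,w
        print("px",c[:,0].mean(0).round(0),"ctr",round(cx/1000,4),round(cy/1000,4),"size %.1f x %.1f"%(w,h),"long yaw %.1f"%((a+90)%180-90))
E
python3 - <<'E'
from h import *
w=grab_frame("wrist")
crop(w,120,20,360,250,3.3,"w1c.png")
blobs(w,0.038,(205,105,325,225),lo=125)
print(onz(w,259,48,.02),onz(w,329,190,.02),onz(w,226,240,.02))
go([0,0,0])
E
```

```text
px [237. 193.] ctr 0.4407 -0.0334 size 61.5 x 30.2 long yaw 5.8
px [305. 174.] ctr 0.4123 -0.1188 size 89.3 x 37.7 long yaw -20.0
px [248. 134.] ctr 0.4932 -0.0886 size 62.0 x 34.0 long yaw -34.7
[ 0.56910729 -0.15631503  0.02      ] [ 0.37383091 -0.13436998  0.02      ] [0.39271934 0.0231497  0.02      ]
t 2.38 pos [ 0.4313 -0.1006  0.2696] jawyaw -123.89 tilt 0.01 gap 0.0569 F [-0.4 -1.1 -0. ] j6 1.78
TURN units [0. 0. 0.] then SHIFT units [  3.924   6.741 -10.354]
```

View pics/w1c.png

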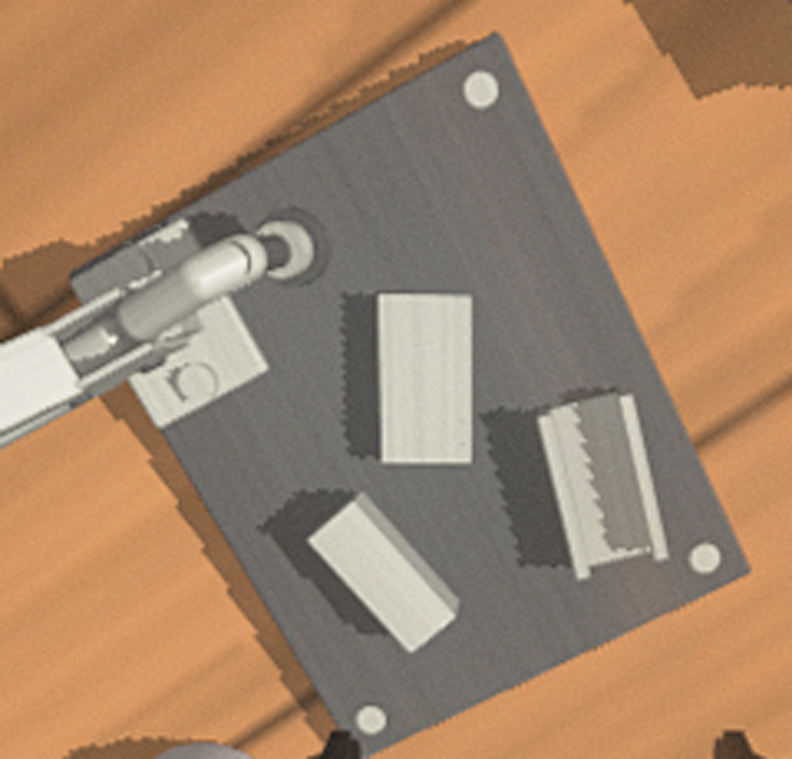

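Run:
```python
from h import *
w=grab_frame("wrist");t=grab_frame("top")
C=lambda x,y:(120+x/3.3,20+y/3.3)
for n,z,cs in [("sq",.044,[(309,541),(361,494),(457,604),(411,651)]),("ch",.042,[(539,415),(633,395),(665,556),(582,578)])]:
    P=np.array([onz(w,*C(*c),z)[:2] for c in cs]);print(n,P.mean(0).round(4),cv2.minAreaRect((P*1000).astype(np.float32)))
for s in [(481,89),(705,558),(371,719)]: print(onz(w,*C(*s),.02).round(4))
print("pad?",onz(w,*C(292,250),.05).round(4))
crop(t,350,160,440,300,5,"t1c.png")
go([0.4932,-0.0886,0.1],55.3)
```

```text
sq [ 0.4413 -0.0371] ((440.7503356933594, -37.380977630615234), (58.51290512084961, 27.51935386657715), 6.494322299957275)
ch [ 0.4216 -0.1255] ((421.8287048339844, -126.21360778808594), (35.517669677734375, 64.80070495605469), 71.07445526123047)
[ 0.565  -0.1663  0.02  ]
[ 0.3709 -0.1425  0.02  ]
[0.39   0.0114 0.02  ]
pad? [ 0.5549 -0.0804  0.05  ]
t 2.48 pos [ 0.4309 -0.1032  0.2696] jawyaw -124.21 tilt 0.02 gap 0.0572 F [-1.  -1.1 -0.4] j6 1.78
TURN units [0.    0.011 0.   ] then SHIFT units [-1.186  4.241  1.073]
```

View pics/t1c.png

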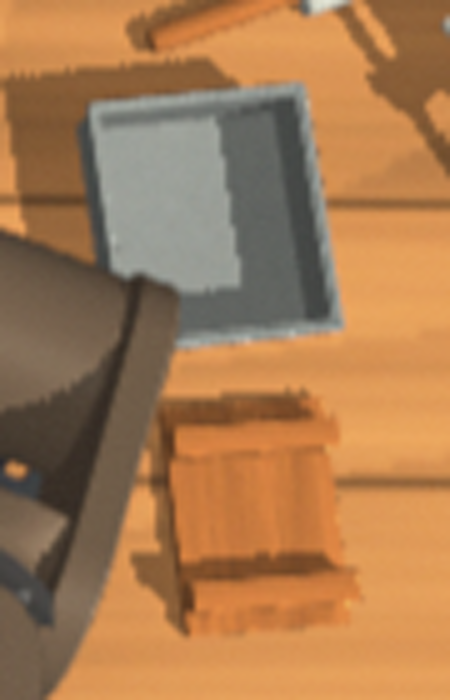

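Run:
```python
from h import *
t=grab_frame("top")
D=lambda x,y:(350+x/5,160+y/5)
print("tub",onz(t,*D(217,214),.055),[onz(t,*D(*c),.055)[:2].round(4) for c in [(92,103),(302,85),(343,325)]])
print("rack",[onz(t,*D(*c),.036)[:2].round(4) for c in [(172,430),(335,415),(350,580),(188,600)]])
go([0.4932,-0.0886,0.1],55.3)
go([0.4932,-0.0886,0.1],55.3)
```

```text
tub [ 0.57935003 -0.34369381  0.055     ] [array([ 0.6532, -0.2633]), array([ 0.6672, -0.4041]), array([ 0.5066, -0.4235])]
rack [array([ 0.439 , -0.3137]), array([ 0.4497, -0.4217]), array([ 0.343 , -0.4262]), array([ 0.3296, -0.3202])]
t 2.53 pos [ 0.4308 -0.1038  0.2696] jawyaw -124.33 tilt 0.02 gap 0.0573 F [0.2 0.5 0.5] j6 1.78
TURN units [0.    0.008 0.   ] then SHIFT units [-1.201  4.241  1.066]
t 2.53 pos [ 0.4308 -0.1038  0.2696] jawyaw -124.33 tilt 0.02 gap 0.0573 F [0.2 0.5 0.5] j6 1.78
TURN units [0.    0.008 0.   ] then SHIFT units [-1.201  4.241  1.066]
```

```bash
python3 -m creep '-0.6 0.5 0.53 0 0 0 0.4;-0.6 0.8 0.53 0 0 0 0.4;0 0.9 0 0 0.005 0 0.4;0 0.9 0 0 0 0 0.4;0 0.9 0 0 0 0 0.4;0 0.8 0 0 0 0 0.4;0 0.5 0 0 0 0 0.4;0 0.4 0 0 0 0 0.4;0 0.3 0 0 0 0 0.4;0 0 0 0 0 0 0.4;0 0 0 0 0 0 0.4'
python3 - <<'E'
from h import *
w=grab_frame("wrist");cv2.imwrite("pics/w2.png",w["image"])
go([0.4932,-0.0886,0.026],55.3)
E
```

```text
time_s: 3.45
position: [0.4902, -0.0894, 0.0321]
tcp_rot: [-0.328, 0.627, -0.626, 0.328]
force: [-0.2, -0.2, 0.3]
finger_gap: 0.0575
t 3.50 pos [ 0.4907 -0.0893  0.0327] jawyaw -124.71 tilt 0.01 gap 0.0568 F [-0.3 -0.8  0.3] j6 1.86
TURN units [-0. -0.  0.] then SHIFT units [-0.05   0.168  0.043]
```

View pics/w2.png

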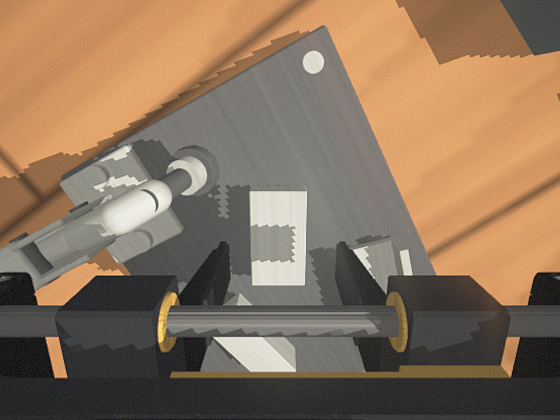

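```bash
python3 -m creep '-0.05 0.15 0.04 0 0 0 0.4;0 0 0 0 0 0 0.4;0 0 0 0 0 0 1;0 0 0 0 0 0 1;0 0 0 0 0 0 1;0 0 0 0 0 0 1;0 0 0 0 0 0 1;0 0 0 0 0 0 1'
python3 - <<'E'
from h import *
w=grab_frame("wrist");print(proj(w,state()["position"]))
go([0.4932,-0.0886,0.026],55.3)
E
```

```text
time_s: 4.17
position: [0.4931, -0.0874, 0.0265]
tcp_rot: [0.329, -0.626, 0.626, -0.329]
force: [-0.1, -0.3, -0.2]
finger_gap: 0.0226
[282.53877176 240.45999021]
t 4.22 pos [ 0.4931 -0.0874  0.0265] jawyaw -124.63 tilt 0.01 gap 0.0185 F [-0.1  0.  -0. ] j6 1.87
TURN units [-0.     0.002  0.   ] then SHIFT units [0.024 0.013 0.019]
```

Run:
```python
from h import *
w=grab_frame("wrist");cv2.imwrite("pics/w3.png",w["image"])
t=grab_frame("scene");crop(t,160,170,320,300,5,"s3.png")
print(state()["finger_gap"])
```

```text
0.010547894376171704
```

View pics/w3.png

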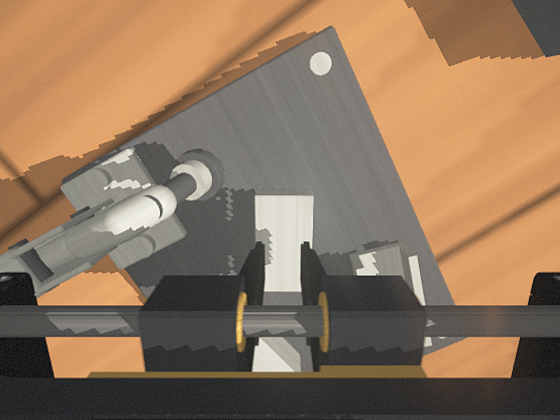

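View pics/s3.png

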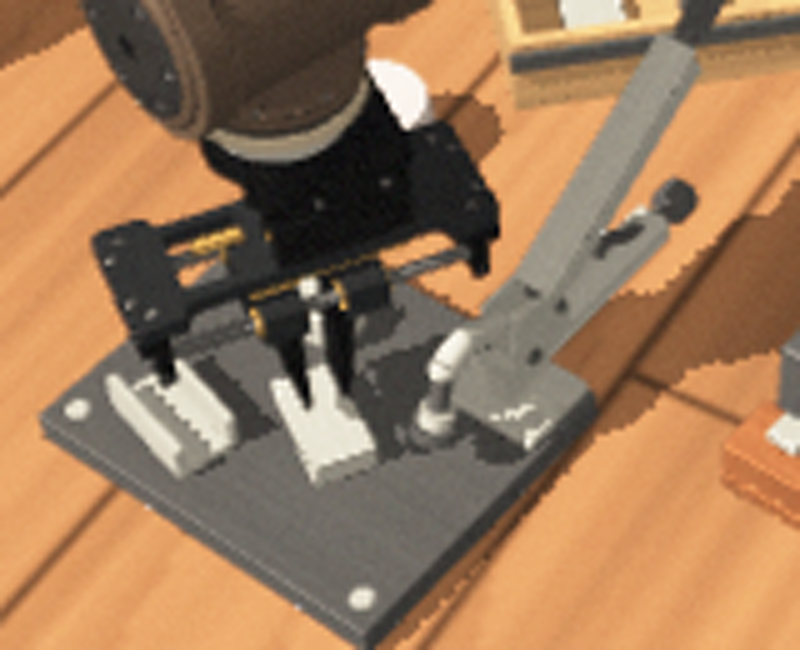

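Run:
```python
from h import *
s=grab_frame("scene");p=state()["position"];u,v=proj(s,p);print(p,(u-160)*5,(v-170)*5, state()["force"])
w=grab_frame("wrist")
# flat far corners two views: scene (318,487),(378,462) ; wrist (255,194),(313,194)
for a,b in [((313,194),(318,470)),((255,194),(375,447))]:
    print(tri([ray(w,*a),ray(s,160+b[0]/5,170+b[1]/5)]))
```

```text
[ 0.49312042 -0.08739498  0.02645061] 322.126981749215 421.41579641964836 [-0.27062802  0.24584308 -0.38418455]
(array([ 0.51105544, -0.11902296,  0.03393154]), [0.001945205198169397, 0.001945205198169425])
(array([ 0.52840255, -0.09172176,  0.03247697]), [0.0005514492874413557, 0.000551449287441278])
```

```bash
python3 -m creep '0 0 0 0 0 0 1;0 0 0 0 0 0 1;0 0 0 0 0 0 1'
python3 - <<'E'
from h import *
s=grab_frame("scene");crop(s,190,200,260,280,9,"s4.png")
go([0.4932,-0.0886,0.026],55.3)
for z in (.02,.036,.05):print(z,[((proj(s,[x,y,z])-[190,200])*9).round(0) for x,y in [(.4932,-.0886)]])
E
```

```text
time_s: 4.67
position: [0.4931, -0.0874, 0.0264]
tcp_rot: [0.329, -0.626, 0.626, -0.328]
force: [0.8, -0.3, -0.3]
finger_gap: 0.0007
t 4.72 pos [ 0.4931 -0.0874  0.0264] jawyaw -124.64 tilt 0.00 gap 0.0007 F [-0.  -0.6 -1.4] j6 1.87
TURN units [-0.     0.001  0.   ] then SHIFT units [0.023 0.011 0.02 ]
0.02 [array([310., 506.])]
0.036 [array([304., 470.])]
0.05 [array([300., 439.])]
```

View pics/s4.png

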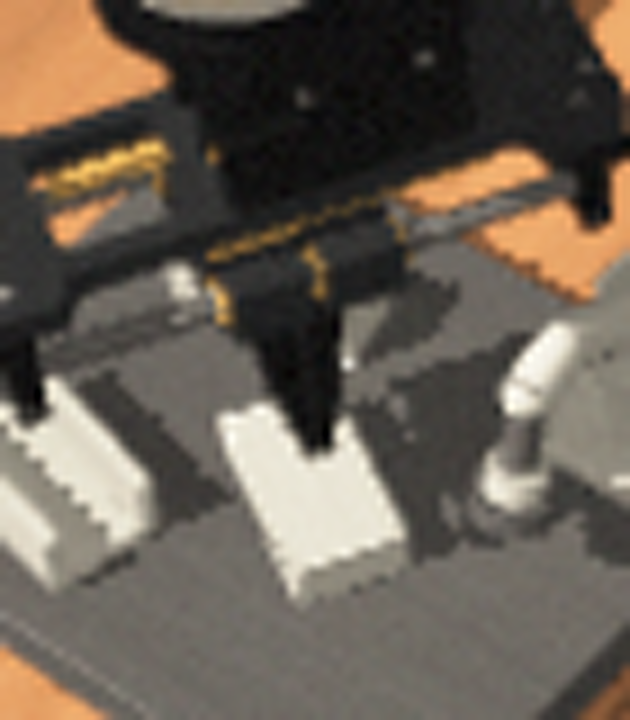

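Run:
```python
from h import *
w=grab_frame("wrist");crop(w,200,170,360,290,5,"w4.png")
s=grab_frame("scene");t=grab_frame("top")
print(((proj(w,state()["position"])-[200,170])*5))
```

```text
[412.40239958 352.50642703]
```

View pics/w4.png

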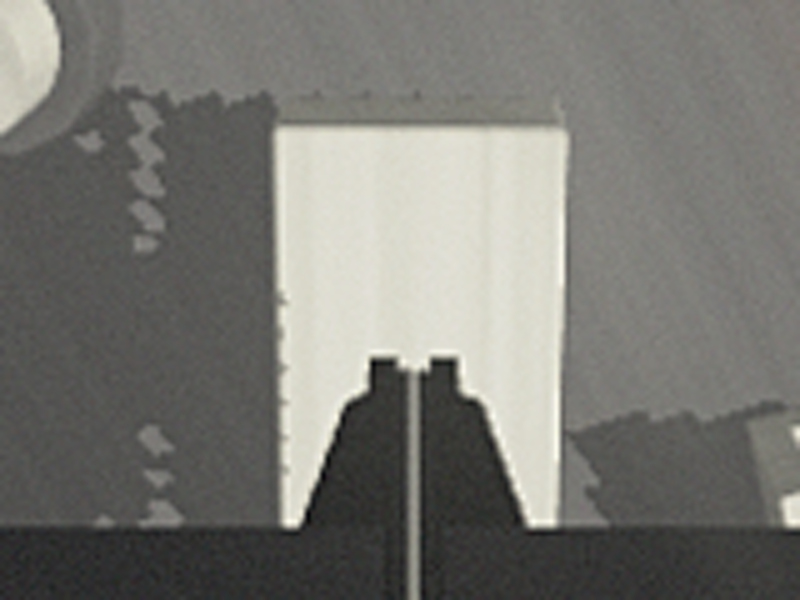

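```bash
python3 -m creep '0 -0.4 0 0 0 0 0.4;0 -0.1 0 0 0 0 0.4;0 0 0 0 0 0 0.4;0 0 0 0 0 0 0.4;0 0 0 0 0 0 0.4;0 0.2 0 0 0 0 0.4;0 0.2 0 0 0 0 0.4;0 0.2 0 0 0 0 0.4;0 0.1 0 0 0 0 0.4;0 0 0 0 0 0 0.4;0 0 0 0 0 0 0.4'
python3 - <<'E'
from h import *
go([0.4932,-0.0886,0.026],55.3)
s=grab_frame("scene");crop(s,190,200,260,280,9,"s5.png")
E
```

```text
time_s: 5.78
position: [0.4929, -0.0874, 0.0179]
tcp_rot: [-0.329, 0.626, -0.626, 0.328]
force: [-0.4, 0.7, 0.1]
finger_gap: 0.0568
t 5.78 pos [ 0.4929 -0.0874  0.0179] jawyaw -124.63 tilt 0.06 gap 0.0568 F [-0.4  0.7  0.1] j6 1.87
TURN units [0.001 0.001 0.   ] then SHIFT units [ 0.021 -0.202  0.023]
```

View pics/s5.png

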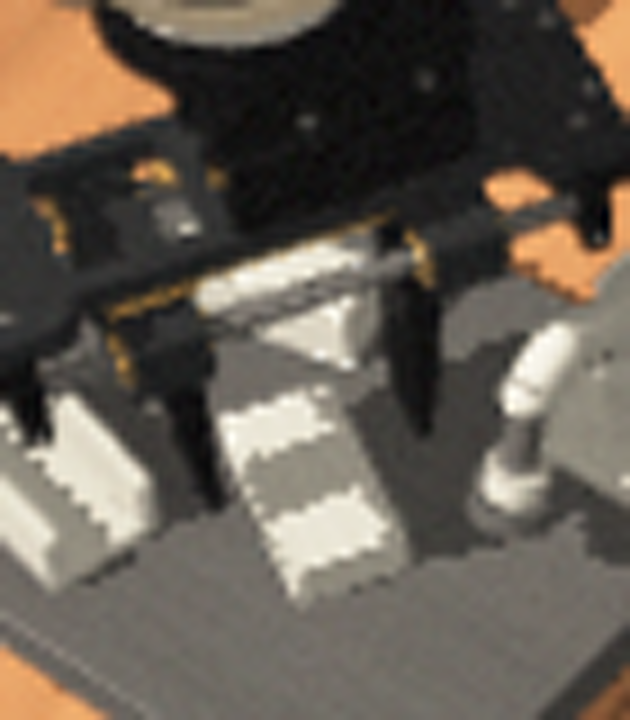

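```bash
python3 -m creep '0 0.1 0 0 0 0 0.4;0 0.1 0 0 0 0 0.4;0 0.1 0 0 0 0 0.4;0 0 0 0 0 0 0.4;0 0 0 0 0 0 1;0 0 0 0 0 0 1;0 0 0 0 0 0 1;0 0 0 0 0 0 1;0 0 0 0 0 0 1'
python3 - <<'E'
from h import *
go([0.4932,-0.0886,0.026],55.3)
s=grab_frame("scene");crop(s,190,200,260,280,9,"s6.png")
E
```

```text
time_s: 6.58
position: [0.4932, -0.0875, 0.0066]
tcp_rot: [0.328, -0.626, 0.626, -0.329]
force: [-0.0, 0.2, 1.7]
finger_gap: 0.0292
t 6.58 pos [ 0.4932 -0.0875  0.0066] jawyaw -124.63 tilt 0.02 gap 0.0292 F [-0.   0.2  1.7] j6 1.87
TURN units [-0.     0.002  0.   ] then SHIFT units [ 0.024 -0.485  0.016]
```

View pics/s6.png

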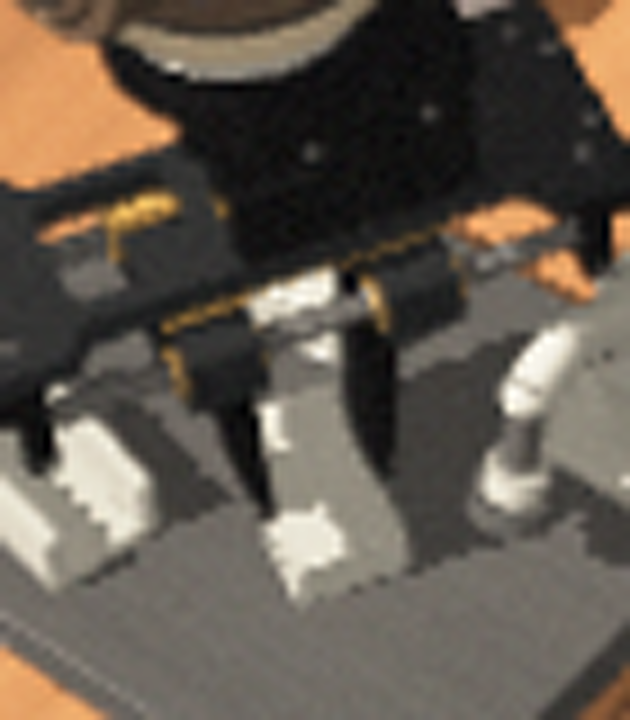

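```bash
python3 -m creep '0 0 0 0 0 0 1;0 0 0 0 0 0 1'
python3 - <<'E'
from h import *
go([0.4932,-0.0886,0.026],55.3)
s=grab_frame("scene");crop(s,190,200,260,280,9,"s7.png")
E
```

```text
time_s: 6.8
position: [0.4933, -0.0874, 0.0066]
tcp_rot: [0.328, -0.626, 0.626, -0.329]
force: [-0.1, -0.0, 3.9]
finger_gap: 0.012
t 6.80 pos [ 0.4933 -0.0874  0.0066] jawyaw -124.64 tilt 0.03 gap 0.0120 F [-0.1 -0.   3.9] j6 1.87
TURN units [-0.001  0.001 -0.   ] then SHIFT units [ 0.025 -0.485  0.015]
```

View pics/s7.png

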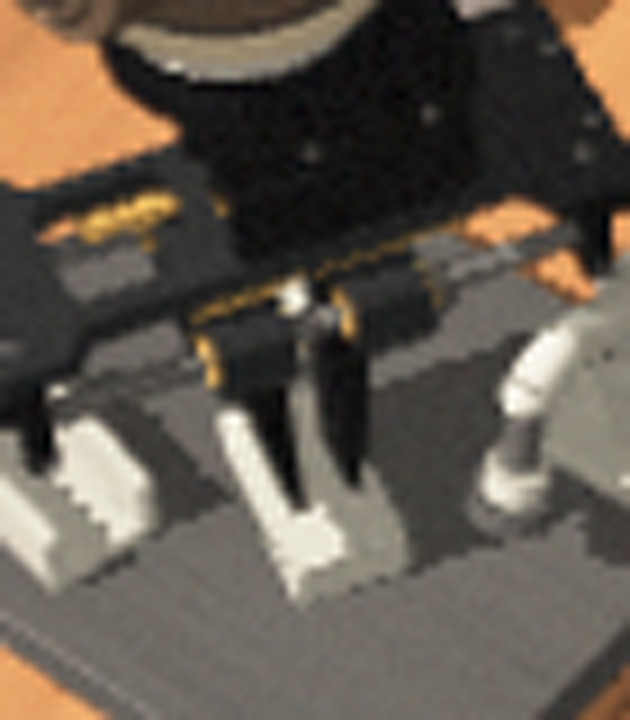

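```bash
python3 -m creep '0 -0.5 0 0 0 0 0.4;0 0 0 0 0 0 0.4;0 0 0 0 0 0 0.4;0 0 0 0 0 0 0.4;0 0 0 0 0 0 0.4;0 0.4 0 0 0 0 0.4;0 0.2 0 0 0 0 0.4;0 0.1 0 0 0 0 0.4;0 0.05 0 0 0 0 0.4;0 0 0 0 0 0 0.4;0 0 0 0 0 0 1;0 0 0 0 0 0 1'; python3 -m creep '0 0 0 0 0 0 1;0 0 0 0 0 0 1;0 0 0 0 0 0 1;0 0 0 0 0 0 1;0 0 0 0 0 0 1'
python3 - <<'E'
from h import *
go([0.4932,-0.0886,0.026],55.3)
s=grab_frame("scene");crop(s,190,200,260,280,9,"s8.png")
E
```

```text
time_s: 7.85
position: [0.4933, -0.0875, -0.0033]
tcp_rot: [0.328, -0.626, 0.626, -0.329]
force: [-0.4, -0.1, 0.3]
finger_gap: 0.0483
time_s: 8.27
position: [0.4932, -0.0874, -0.0033]
tcp_rot: [0.328, -0.626, 0.626, -0.329]
force: [-0.6, -0.1, 4.4]
finger_gap: 0.0336
t 8.27 pos [ 0.4932 -0.0874 -0.0033] jawyaw -124.63 tilt 0.03 gap 0.0336 F [-0.6 -0.1  4.4] j6 1.87
TURN units [-0.001  0.002 -0.   ] then SHIFT units [ 0.024 -0.732  0.016]
```

View pics/s8.png

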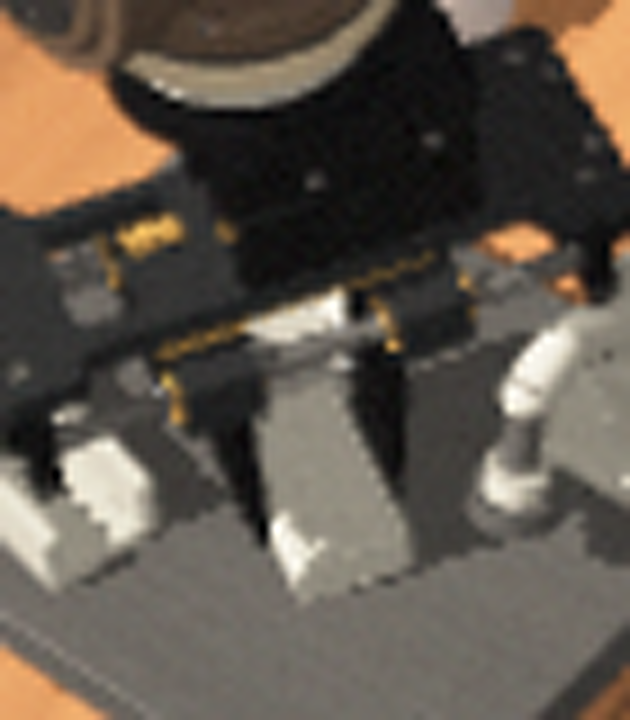

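```bash
python3 -m creep '0 -0.3 0 0 0 0 1;0 -0.8 0 0 0 0 1;0 -0.9 0 0 0 0 1;0 -0.9 0 0 0 0 1;0 -0.5 0 0 0 0 1;0 0 0 0 0 0 1'
python3 - <<'E'
from h import *
go([0.605,-0.355,0.02])
w=grab_frame("wrist");cv2.imwrite("pics/w5.png",w["image"])
E
```

```text
time_s: 8.82
position: [0.4947, -0.0878, 0.1361]
tcp_rot: [0.327, -0.625, 0.628, -0.33]
force: [0.7, 0.2, -3.1]
finger_gap: 0.0338
t 8.82 pos [ 0.4947 -0.0878  0.1361] jawyaw -124.63 tilt 0.37 gap 0.0338 F [ 0.7  0.2 -3.1] j6 1.87
TURN units [0. 0. 0.] then SHIFT units [3.936 2.934 6.047]
```

View pics/w5.png

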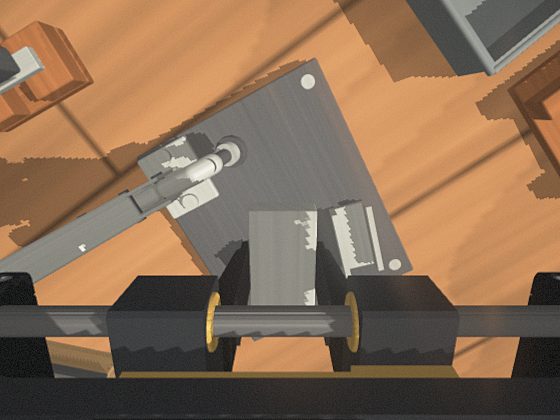

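```bash
python3 -m creep '0.3 0 0.5 0 0 0 1;0.52 0 0.79 0 0 0 1;0.52 0 0.79 0 0 0 1;0.52 0 0.79 0 0 0 1;0.52 0 0.79 0 0 0 1;0.52 0 0.79 0 0 0 1;0.52 0 0.79 0 0 0 1;0.52 0 0.79 0 0 0 1;0 0.4 0 0 0 0 1;0 0.4 0 0 0 0 1;0 0 0 0 0 0 1'
python3 - <<'E'
from h import *
go([0.605,-0.355,0.02])
w=grab_frame("wrist");cv2.imwrite("pics/w6.png",w["image"])
w=grab_frame("scene");cv2.imwrite("pics/s9.png",w["image"])
E
```

```text
time_s: 9.78
position: [0.5996, -0.3532, 0.094]
tcp_rot: [-0.33, 0.629, -0.623, 0.327]
force: [-0.2, 0.4, -3.3]
finger_gap: 0.0334
t 9.78 pos [ 0.5996 -0.3532  0.094 ] jawyaw -124.69 tilt 0.52 gap 0.0334 F [-0.2  0.4 -3.3] j6 1.55
TURN units [0. 0. 0.] then SHIFT units [-0.04   1.848  0.152]
```

View pics/w6.png

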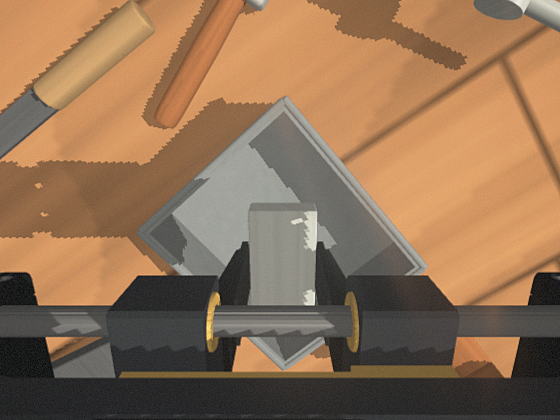

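View pics/s9.png

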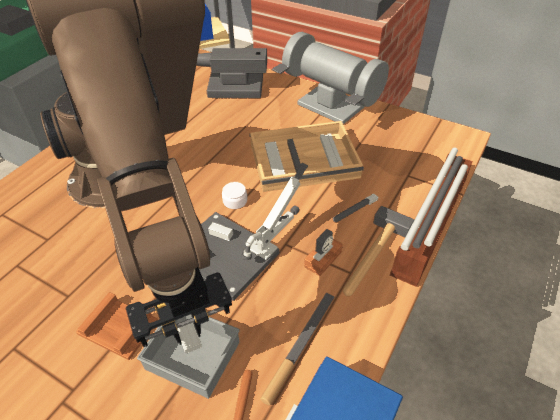

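```bash
python3 -m creep '0 0.6 0 0 0 0 1;0 0.7 0 0 0 0 1;0 0.5 0 0 0 0 1;0 0.3 0 0 0 0 1;0 0 0 0 0 0 0.4;0 0 0 0 0 0 0.4;0 0 0 0 0 0 0.4;0 -0.6 0 0 0 0 0.4;0 -0.9 0 0 0 0 0.4;0 -0.9 0 0 0 0 0.4;0 -0.9 0 0 0 0 0.4;0 -0.9 0 0 0 0 0.4'
python3 - <<'E'
from h import *
w=grab_frame("wrist");cv2.imwrite("pics/w7.png",w["image"])
t=grab_frame("top");crop(t,260,150,440,290,4.4,"t7.png")
go([0.43,-0.1,0.15])
E
```

```text
time_s: 10.88
position: [0.6022, -0.3542, 0.1885]
tcp_rot: [0.328, -0.625, 0.627, -0.329]
force: [-1.1, 0.6, -0.1]
finger_gap: 0.057
t 10.98 pos [ 0.6043 -0.3557  0.1935] jawyaw -124.63 tilt 0.76 gap 0.0568 F [ 0.5 -0.6  0.3] j6 1.55
TURN units [0. 0. 0.] then SHIFT units [-2.784  0.991 -7.232]
```

View pics/w7.png

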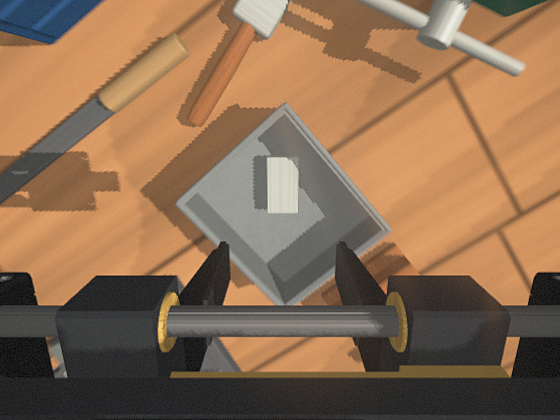

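View pics/t7.png

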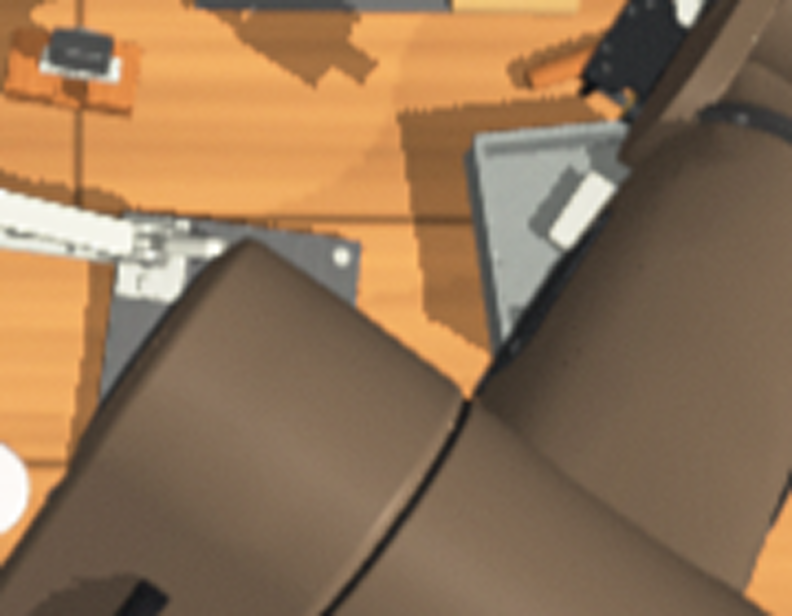

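```bash
python3 -m creep '-0.2 0 -0.5 0 0 0 0.4;-0.35 0 -0.9 0 0 0 0.4;-0.35 0 -0.9 0 0 0 0.4;-0.35 0 -0.9 0 0 0 0.4;-0.35 0 -0.9 0 0 0 0.4;-0.35 0 -0.9 0 0 0 0.4;-0.35 0 -0.9 0 0 0 0.4;-0.35 0 -0.9 0 0 0 0.4;0 0.3 -0.2 0 -0.12 0 0.4;0 0.3 0 0 -0.12 0 0.4;0 0.3 0 0 -0.11 0 0.4;0 0 0 0 0 0 0.4'
python3 - <<'E'
from h import *
w=grab_frame("wrist");cv2.imwrite("pics/w8.png",w["image"])
go([0.4218,-0.126,0.0],71)
E
```

```text
time_s: 11.98
position: [0.4313, -0.1074, 0.148]
tcp_rot: [-0.413, 0.574, -0.574, 0.412]
force: [-0.1, -0.4, -0.3]
finger_gap: 0.0571
t 12.03 pos [ 0.4318 -0.1076  0.1487] jawyaw -108.95 tilt 0.01 gap 0.0571 F [0.6 0.2 0.3] j6 1.51
TURN units [-0.     0.001  0.   ] then SHIFT units [ 0.515  3.719 -0.086]
```

View pics/w8.png

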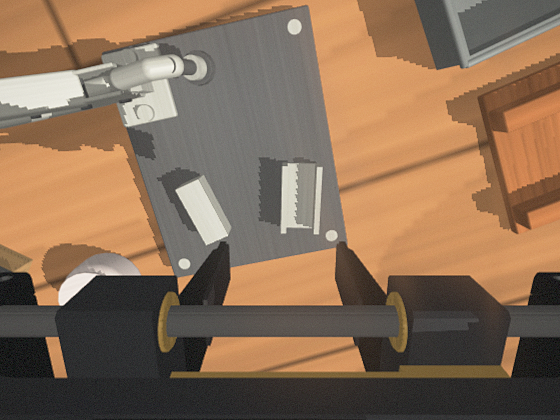

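Run:
```python
from h import *
w=grab_frame("wrist");crop(w,150,140,350,280,4,"w8c.png")
```

```text
(no output)
```

View pics/w8c.png

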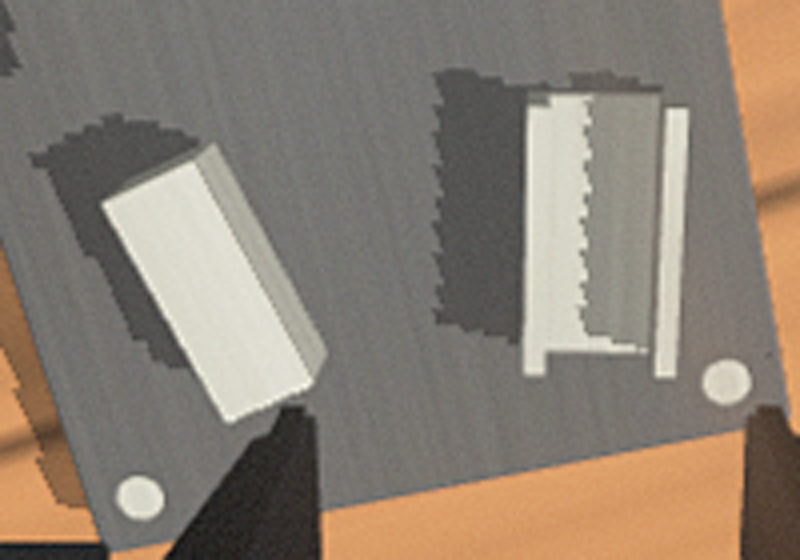

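Run:
```python
from h import *
w=grab_frame("wrist")
C=lambda x,y:(150+x/4,140+y/4)
for n,z,cs in [("sq",.044,[(103,205),(197,160),(314,383),(230,422)]),("ch",.042,[(528,105),(688,108),(676,377),(523,376)])]:
    P=np.array([onz(w,*C(*c),z)[:2] for c in cs]);print(n,P.mean(0).round(4),cv2.minAreaRect((P*1000).astype(np.float32)))
for s in [(140,497),(727,382)]: print(onz(w,*C(*s),.02).round(4))
go([0.4218,-0.126,0.0],71)
```

```text
sq [ 0.4414 -0.0331] ((441.31378173828125, -33.299617767333984), (59.075435638427734, 24.45110321044922), 6.205282211303711)
ch [ 0.4226 -0.1226] ((422.41351318359375, -122.68276977539062), (36.36540222167969, 64.86347198486328), 69.880615234375)
[0.3911 0.0142 0.02  ]
[ 0.3718 -0.1402  0.02  ]
t 12.13 pos [ 0.4323 -0.108   0.1493] jawyaw -109.06 tilt 0.09 gap 0.0570 F [ 0.1 -0.1 -0.2] j6 1.51
TURN units [-0.002 -0.001  0.   ] then SHIFT units [ 0.51   3.734 -0.102]
```

```bash
python3 -m creep '0.43 0.5 -0.11 0 0.02 0 0.4;0 0.8 0 0 0 0 0.4;0 0.8 0 0 0 0 0.4;0 0.7 0 0 0 0 0.4;0 0.5 0 0 0 0 0.4;0 0.3 0 0 0 0 0.4;0 0.15 0 0 0 0 0.4;0 0 0 0 0 0 0.4;0 0 0 0 0 0 1;0 0 0 0 0 0 1;0 0 0 0 0 0 1;0 0 0 0 0 0 1'; python3 -m creep '0 0 0 0 0 0 1;0 0 0 0 0 0 1;0 0 0 0 0 0 1'
python3 - <<'E'
from h import *
go([0.4224,-0.1227,-.002],69.9)
E
```

```text
time_s: 13.13
position: [0.4226, -0.1228, -0.0008]
tcp_rot: [0.406, -0.578, 0.579, -0.407]
force: [-1.4, -2.8, 2.0]
finger_gap: 0.0357
time_s: 13.38
position: [0.4226, -0.1228, -0.0008]
tcp_rot: [0.406, -0.578, 0.579, -0.407]
force: [-1.3, 0.7, 8.1]
finger_gap: 0.0363
t 13.38 pos [ 0.4226 -0.1228 -0.0008] jawyaw -109.79 tilt 0.09 gap 0.0363 F [-1.3  0.7  8.1] j6 1.48
TURN units [-0.002  0.007  0.   ] then SHIFT units [-0.002  0.03  -0.005]
```

```bash
python3 -m creep '0 -0.4 0 0 0 0 1;0 -0.8 0 0 0 0 1;0 -0.9 0 0 0 0 1;0 -0.9 0 0 0 0 1;0 -0.3 0 0 0 0 1;0 0 0 0 0 0 1'
python3 - <<'E'
from h import *
go([0.56,-0.315,0.015])
E
```

```text
time_s: 13.88
position: [0.4233, -0.1231, 0.1334]
tcp_rot: [0.406, -0.577, 0.58, -0.408]
force: [-0.1, -0.1, -1.9]
finger_gap: 0.0356
t 13.88 pos [ 0.4233 -0.1231  0.1334] jawyaw -109.78 tilt 0.35 gap 0.0356 F [-0.1 -0.1 -1.9] j6 1.48
TURN units [0. 0. 0.] then SHIFT units [3.356 2.992 4.821]
```

```bash
python3 -m creep '0.48 0 0.69 0 0 0 1;0.48 0 0.69 0 0 0 1;0.48 0 0.69 0 0 0 1;0.48 0 0.69 0 0 0 1;0.48 0 0.69 0 0 0 1;0.48 0 0.69 0 0 0 1;0.48 0 0.69 0 0 0 1;0 0.2 0 0 0 0 1;0 0 0 0 0 0 1'
python3 - <<'E'
from h import *
go([0.56,-0.315,0.015])
w=grab_frame("wrist");cv2.imwrite("pics/w9.png",w["image"])
E
```

```text
time_s: 14.63
position: [0.5575, -0.3148, 0.1187]
tcp_rot: [-0.407, 0.58, -0.577, 0.406]
force: [-0.9, 0.1, -1.8]
finger_gap: 0.0358
t 14.63 pos [ 0.5575 -0.3148  0.1187] jawyaw -109.86 tilt 0.26 gap 0.0358 F [-0.9  0.1 -1.8] j6 1.30
TURN units [0. 0. 0.] then SHIFT units [-0.013  2.593  0.07 ]
```

View pics/w9.png

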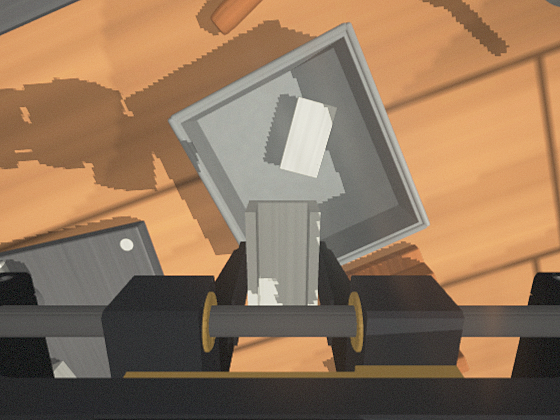

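```bash
python3 -m creep '0.35 0.3 0.1 0 0 0 1;0 0.6 0 0 0 0 1;0 0.7 0 0 0 0 1;0 0.6 0 0 0 0 1;0 0.3 0 0 0 0 1;0 0 0 0 0 0 0.45;0 0 0 0 0 0 0.45;0 -0.1 0 0 0 0 0.45;0 -0.6 0 0 0 0 0.45;0 -0.9 0 0 0 0 0.4;0 -0.9 0 0 0 0 0.4;0 -0.9 0 0 0 0 0.4'
python3 - <<'E'
from h import *
w=grab_frame("wrist");cv2.imwrite("pics/w10.png",w["image"])
go([0.4413,-0.0332,0.13],96.2)
E
```

```text
time_s: 15.68
position: [0.5576, -0.329, 0.1623]
tcp_rot: [0.406, -0.578, 0.579, -0.407]
force: [0.2, 0.5, 0.3]
finger_gap: 0.0564
t 15.73 pos [ 0.56   -0.3307  0.17  ] jawyaw -109.77 tilt 0.74 gap 0.0569 F [ 0.8 -1.1  5.8] j6 1.28
TURN units [-0.014 -0.577  0.008] then SHIFT units [-7.714  1.001 -2.146]
```

View pics/w10.png

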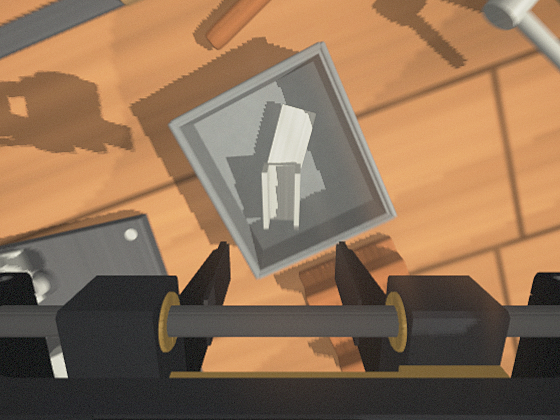

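```bash
python3 -m creep '0 0 0 0 -0.145 0 0.4;0 0 0 0 -0.145 0 0.4;0 0 0 0 -0.145 0 0.4;0 0 0 0 -0.142 0 0.4;-0.8 0 -0.22 0 0 0 0.4;-0.9 0 -0.25 0 0 0 0.4;-0.9 0 -0.25 0 0 0 0.4;-0.9 0 -0.25 0 0 0 0.4;-0.9 0 -0.25 0 0 0 0.4;-0.9 0 -0.25 0 0 0 0.4;-0.9 0 -0.25 0 0 0 0.4;-0.9 0.3 -0.25 0 0 0 0.45'; python3 -m creep '-0.5 0.5 -0.2 0 0 0 0.5;0 0.2 0 0 0 0 0.5;0 0 0 0 0 0 0.5;0 0 0 0 0 0 0.5'
python3 - <<'E'
from h import *
w=grab_frame("wrist");cv2.imwrite("pics/w11.png",w["image"])
go([0.4413,-0.0332,0.0],96.2)
E
```

```text
time_s: 16.73
position: [0.449, -0.0541, 0.1494]
tcp_rot: [-0.525, 0.47, -0.474, 0.527]
force: [0.6, -0.2, 0.1]
finger_gap: 0.0547
time_s: 17.07
position: [0.4394, -0.0366, 0.1195]
tcp_rot: [-0.526, 0.472, -0.473, 0.527]
force: [-0.0, 0.3, -0.2]
finger_gap: 0.0474
t 17.12 pos [ 0.4396 -0.0369  0.1196] jawyaw -83.84 tilt 0.14 gap 0.0471 F [-0.2 -0.5 -0.1] j6 1.23
TURN units [-0.003 -0.001  0.001] then SHIFT units [-0.087  2.989  0.052]
```

View pics/w11.png

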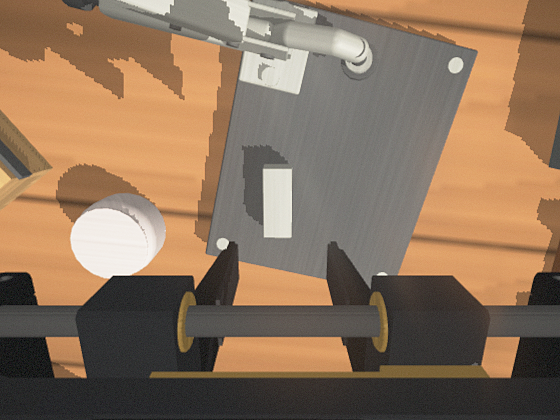

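```bash
python3 -m creep '-0.09 0.5 0.05 0 0 0 0.5;0 0.8 0 0 0 0 0.5;0 0.7 0 0 0 0 0.5;0 0.5 0 0 0 0 0.5;0 0.3 0 0 0 0 0.5;0 0.2 0 0 0 0 0.5;0 0 0 0 0 0 0.5;0 0 0 0 0 0 1;0 0 0 0 0 0 1;0 0 0 0 0 0 1;0 0 0 0 0 0 1;0 0 0 0 0 0 1'; python3 -m creep '0 0 0 0 0 0 1;0 0 0 0 0 0 1;0 -0.4 0 0 0 0 1;0 -0.8 0 0 0 0 1;0 -0.9 0 0 0 0 1;0 -0.9 0 0 0 0 1;0 -0.3 0 0 0 0 1;0 0 0 0 0 0 1'
python3 - <<'E'
from h import *
go([0.59,-0.365,0.02],70)
E
```

```text
time_s: 18.12
position: [0.4405, -0.0325, -0.0009]
tcp_rot: [-0.526, 0.472, -0.473, 0.526]
force: [-1.3, -0.7, 6.9]
finger_gap: 0.0238
time_s: 18.78
position: [0.4412, -0.0325, 0.1333]
tcp_rot: [-0.525, 0.47, -0.474, 0.527]
force: [1.2, -0.7, -2.5]
finger_gap: 0.0236
t 18.78 pos [ 0.4412 -0.0325  0.1333] jawyaw -83.81 tilt 0.33 gap 0.0236 F [ 1.2 -0.7 -2.5] j6 1.24
TURN units [-0.007  0.582  0.001] then SHIFT units [6.539 2.833 6.338]
```

```bash
python3 - <<'E'
from h import *
go([0.585,-0.368,0.03])
E
python3 -m creep '0.4 0 0.3 0 0 0 1;0.85 0 0.45 0 0 0 1;0.85 0 0.45 0 0 0 1;0.85 0 0.45 0 0 0 1;0.85 0 0.45 0 0 0 1;0.85 0 0.45 0 0 0 1;0.85 0 0.45 0 0 0 1;0.85 0 0.45 0 0 0 1;0.85 0 0.45 0 0 0 1;0.6 0 0.4 0 0 0 1;0 0.3 0 0 0 0 1;0 0 0 0 0 0 1'
python3 - <<'E'
from h import *
w=grab_frame("wrist");cv2.imwrite("pics/w12.png",w["image"])
go([0.585,-0.368,0.03])
E
```

```text
t 18.78 pos [ 0.4412 -0.0325  0.1333] jawyaw -83.81 tilt 0.33 gap 0.0236 F [ 1.2 -0.7 -2.5] j6 1.24
TURN units [0. 0. 0.] then SHIFT units [8.721 2.615 2.654]
time_s: 19.78
position: [0.6433, -0.3242, 0.1133]
tcp_rot: [0.526, -0.475, 0.471, -0.526]
force: [-0.8, 0.8, -3.0]
finger_gap: 0.0236
t 19.83 pos [ 0.6431 -0.3233  0.1147] jawyaw -83.85 tilt 0.34 gap 0.0235 F [-0.1  0.3 -2.8] j6 0.91
TURN units [0. 0. 0.] then SHIFT units [ 0.964  2.12  -1.555]
```

View pics/w12.png

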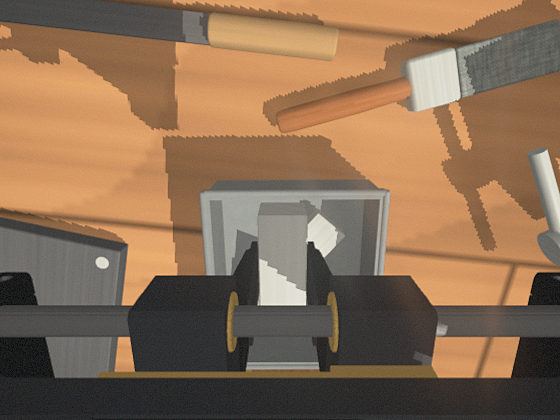

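```bash
python3 -m creep '0.5 0 -0.8 0 0 0 1;0.46 0 -0.75 0 0 0 1;0 0.4 0 0 0 0 1;0 0.6 0 0 0 0 1;0 0.6 0 0 0 0 1;0 0.4 0 0 0 0 1;0 0 0 0 0 0 0.6;0 0 0 0 0 0 0.6;0 -0.2 0 0 0 0 0.6;0 -0.8 0 0 0 0 0.6;0 -0.9 0 0 0 0 0.5;0 -0.9 0 0 0 0 0.4'; python3 -m creep '0 -0.5 0 0 0 0 0.4;0 0 -0.8 0 0 0 0.4;0 0 -0.8 0 0 0 0.4'
python3 - <<'E'
from h import *
w=grab_frame("wrist");cv2.imwrite("pics/w13.png",w["image"])
go([0.585,-0.368,0.03])
E
```

```text
time_s: 20.83
position: [0.5872, -0.3686, 0.1541]
tcp_rot: [-0.526, 0.472, -0.473, 0.526]
force: [0.6, -0.3, 0.3]
finger_gap: 0.0465
time_s: 21.08
position: [0.5242, -0.3756, 0.1743]
tcp_rot: [-0.527, 0.47, -0.474, 0.527]
force: [-0.3, -0.7, -0.5]
finger_gap: 0.0567
t 21.13 pos [ 0.5186 -0.3759  0.1737] jawyaw -83.81 tilt 0.15 gap 0.0569 F [ 1.5 -3.9  1.9] j6 0.73
TURN units [0. 0. 0.] then SHIFT units [-0.027  3.594  1.669]
```

View pics/w13.png

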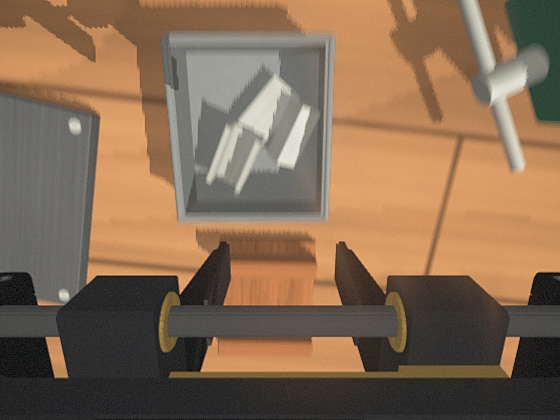

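Run:
```python
from h import *
t=grab_frame("top")
B=lambda x,y:(100+x/4.2,140+y/4.2)
P=np.array([onz(t,*B(*c),.024)[:2] for c in [(335,217),(360,250),(170,392),(145,358)]])
print("bar",P.mean(0),cv2.minAreaRect((P*1000).astype(np.float32)))
go([0.47,0.33,0.27],36.4)
```

```text
bar [0.54503471 0.42246849] ((545.0315551757812, 422.441650390625), (33.755218505859375, 181.81222534179688), 38.79521179199219)
t 21.18 pos [ 0.5207 -0.376   0.1737] jawyaw -83.90 tilt 0.15 gap 0.0570 F [ 0.7 -0.5  0.2] j6 0.74
TURN units [-0.003  1.327  0.002] then SHIFT units [ -9.454  -2.407 -14.959]
```

```bash
python3 -m creep '0 -0.25 0 0 -0.157 0 0.4;0 -0.25 0 0 -0.157 0 0.4;0 -0.25 0 0 -0.157 0 0.4;0 -0.25 0 0 -0.157 0 0.4;0 -0.25 0 0 -0.157 0 0.4;0 -0.25 0 0 -0.157 0 0.4;0 -0.25 0 0 -0.157 0 0.4;0 -0.25 0 0 -0.157 0 0.4;0 -0.25 0 0 -0.157 0 0.4;0 -0.25 0 0 -0.157 0 0.4;0 0 0 0 -0.157 0 0.4;0 0 0 0 -0.157 0 0.4'; python3 -m creep '0 0 0 0 -0.157 0 0.4;0 0 0 0 -0.157 0 0.4;0 0 0 0 -0.157 0 0.4;0 0 0 0 -0.157 0 0.4;0 0 0 0 -0.157 0 0.4;0 0 0 0 0 0 0.4'
python3 - <<'E'
from h import *
go([0.55,0.37,0.27],37)
E
```

```text
time_s: 22.18
position: [0.524, -0.3755, 0.2735]
tcp_rot: [0.708, 0.009, -0.007, -0.706]
force: [-0.3, 0.7, 0.1]
finger_gap: 0.0568
time_s: 22.68
position: [0.5239, -0.3755, 0.2726]
tcp_rot: [0.672, 0.223, -0.222, -0.67]
force: [0.0, 0.5, 0.5]
finger_gap: 0.0571
t 22.68 pos [ 0.5239 -0.3755  0.2726] jawyaw 36.64 tilt 0.16 gap 0.0571 F [0.  0.5 0.5] j6 -1.36
TURN units [ 0.003 -0.008  0.001] then SHIFT units [11.738  0.065 14.491]
```

```bash
python3 -m creep '0.4 0 0.5 0 0 0 0.4;0.6 0 0.74 0 0 0 0.4;0.6 0 0.74 0 0 0 0.4;0.6 0 0.74 0 0 0 0.4;0.6 0 0.74 0 0 0 0.4;0.6 0 0.74 0 0 0 0.4;0.6 0 0.74 0 0 0 0.4;0.6 0 0.74 0 0 0 0.4;0.6 0 0.74 0 0 0 0.4;0.6 0 0.74 0 0 0 0.4;0.6 0 0.74 0 0 0 0.4;0.6 0 0.74 0 0 0 0.4'; python3 -m creep '0.6 0 0.74 0 0 0 0.4;0.6 0 0.74 0 0 0 0.4;0.6 0 0.74 0 0 0 0.4;0.6 0 0.74 0 0 0 0.4;0.6 0 0.74 0 0 0 0.4;0.6 0 0.74 0 0 0 0.4;0.6 0 0.74 0 0 0 0.4;0.4 0 0.5 0 0 0 0.4;0 0 0 0 0 0 0.4;0 0 0 0 0 0 0.4'
python3 - <<'E'
from h import *
w=grab_frame("wrist");cv2.imwrite("pics/w14.png",w["image"])
go([0.545,0.422,0.0],38)
E
```

```text
time_s: 23.68
position: [0.5445, 0.0707, 0.272]
tcp_rot: [0.673, 0.219, -0.218, -0.672]
force: [0.4, 0.3, 0.1]
finger_gap: 0.057
time_s: 24.52
position: [0.558, 0.3619, 0.2711]
tcp_rot: [0.672, 0.22, -0.219, -0.672]
force: [-0.2, 0.6, -0.5]
finger_gap: 0.0569
t 24.57 pos [0.5582 0.3608 0.2712] jawyaw 36.18 tilt 0.05 gap 0.0572 F [-0.5 -0.8 -0.3] j6 -0.16
TURN units [ 0.001 -0.04   0.001] then SHIFT units [0.682 6.779 1.41 ]
```

View pics/w14.png

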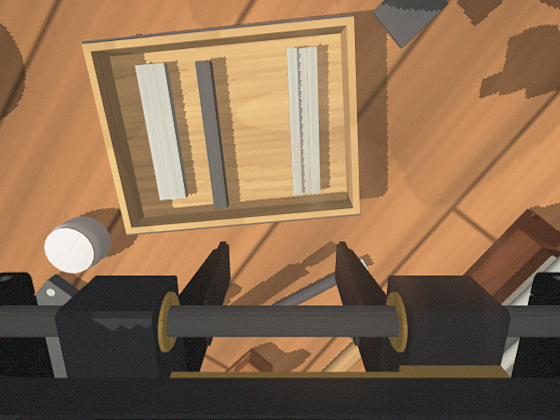

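Run:
```python
from h import *
w=grab_frame("wrist");crop(w,270,30,370,220,4,"w14c.png")
```

```text
(no output)
```

View pics/w14c.png

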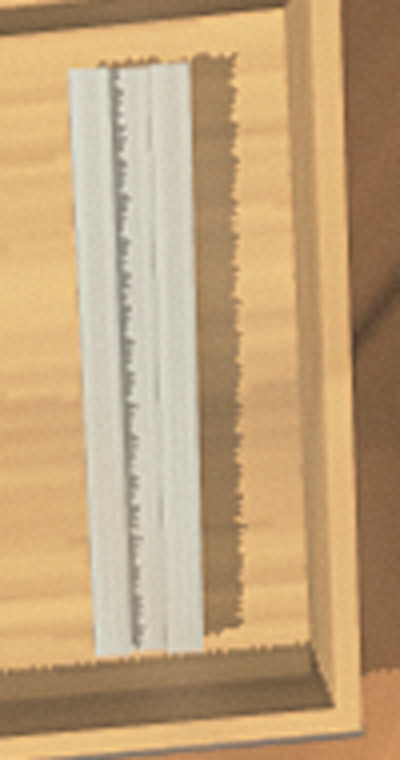

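Run:
```python
from h import *
w=grab_frame("wrist")
C=lambda x,y:(270+x/4,30+y/4)
for z in (.02,.024,.028):
    P=np.array([onz(w,*C(*c),z)[:2] for c in [(69,70),(190,63),(203,651),(96,656)]]);print(z,P.mean(0).round(4),cv2.minAreaRect((P*1000).astype(np.float32)),[np.round(np.linalg.norm(P[i]-P[(i+1)%4])*1000,1) for i in range(4)])
# crate corners outer rim z .052
for c in [(84,42),(353,16),(359,213),(129,233)]: print(onz(w,*c,.052)[:2].round(4))
```

```text
0.02 [0.5482 0.4241] ((548.2120361328125, 423.9834289550781), (36.287803649902344, 181.6161651611328), 39.2026481628418) [np.float64(36.3), np.float64(181.6), np.float64(36.1), np.float64(181.4)]
0.024 [0.5479 0.4241] ((547.8807983398438, 423.99249267578125), (35.966033935546875, 180.0056610107422), 39.20264434814453) [np.float64(36.0), np.float64(180.0), np.float64(35.8), np.float64(179.8)]
0.028 [0.5476 0.4241] ((547.5496215820312, 424.0016174316406), (35.64421463012695, 178.39505004882812), 39.20264434814453) [np.float64(35.6), np.float64(178.4), np.float64(35.4), np.float64(178.2)]
[0.2939 0.3502]
[0.5183 0.5463]
[0.6677 0.3771]
[0.4443 0.1805]
```

```bash
python3 -m creep '0 0 0 0 -0.067 0 0.5;0.3 0.5 0.6 0 0 0 0.5;0.3 0.9 0.6 0 0 0 0.5;0 0.9 0.2 0 0 0 0.5;0 0.9 0 0 0 0 0.5;0 0.8 0 0 0 0 0.5;0 0 0 0 0 0 0.5;0 0 0 0 0 0 0.5'
python3 - <<'E'
from h import *
go([0.5479,0.424,-0.0145],39.2)
w=grab_frame("wrist");cv2.imwrite("pics/w15.png",w["image"])
E
```

```text
time_s: 25.33
position: [0.5422, 0.4161, 0.1129]
tcp_rot: [0.666, 0.236, -0.238, -0.666]
force: [-0.0, 0.1, 0.4]
finger_gap: 0.0474
t 25.33 pos [0.5422 0.4161 0.1129] jawyaw 39.19 tilt 0.11 gap 0.0474 F [-0.   0.1  0.4] j6 -0.13
TURN units [-0.    -0.    -0.003] then SHIFT units [0.234 3.186 0.063]
```

View pics/w15.png

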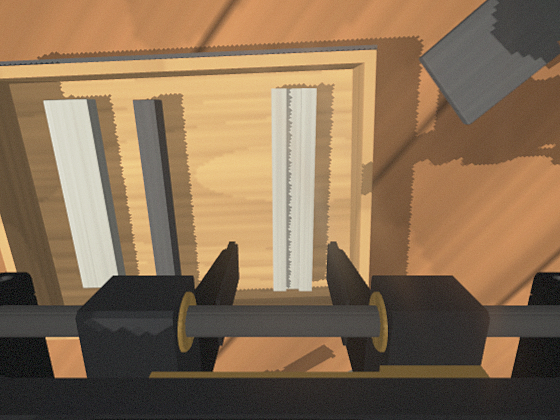

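```bash
python3 -m creep '0.23 0.4 0.06 0 0 0 0.5;0 0.7 0 0 0 0 0.5;0 0.7 0 0 0 0 0.5;0 0.6 0 0 0 0 0.5;0 0.4 0 0 0 0 0.5;0 0.2 0 0 0 0 0.5;0 0.1 0 0 0 0 0.5;0 0 0 0 0 0 0.5;0 0 0 0 0 0 0.5'
python3 - <<'E'
from h import *
go([0.5479,0.424,-0.0145],39.2)
w=grab_frame("wrist");cv2.imwrite("pics/w16.png",w["image"])
w=grab_frame("scene");crop(w,240,100,400,220,5,"s16.png")
E
```

```text
time_s: 26.13
position: [0.5486, 0.4253, -0.0091]
tcp_rot: [-0.666, -0.239, 0.237, 0.666]
force: [-0.2, 0.0, -0.2]
finger_gap: 0.0476
t 26.13 pos [ 0.5486  0.4253 -0.0091] jawyaw 39.28 tilt 0.15 gap 0.0476 F [-0.2  0.  -0.2] j6 -0.12
TURN units [0.    0.002 0.003] then SHIFT units [-0.035  0.135 -0.014]
```

View pics/s16.png

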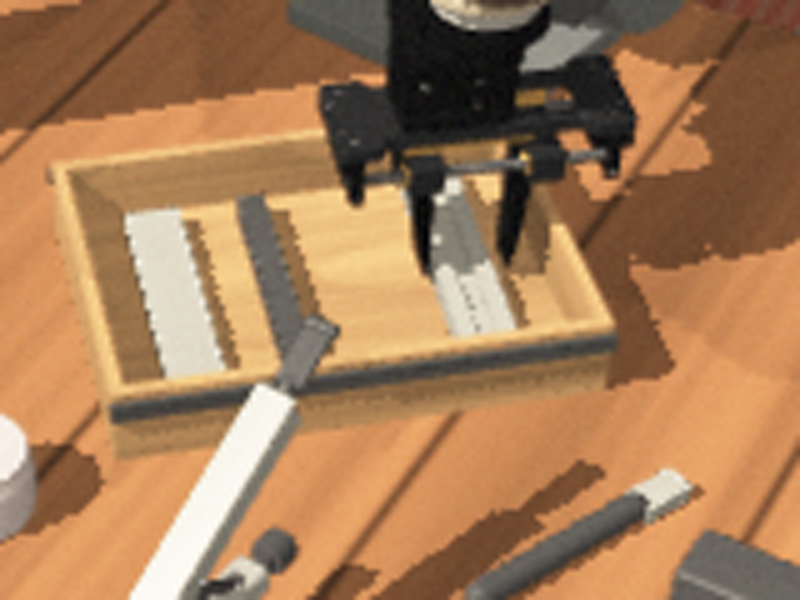

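View pics/w16.png

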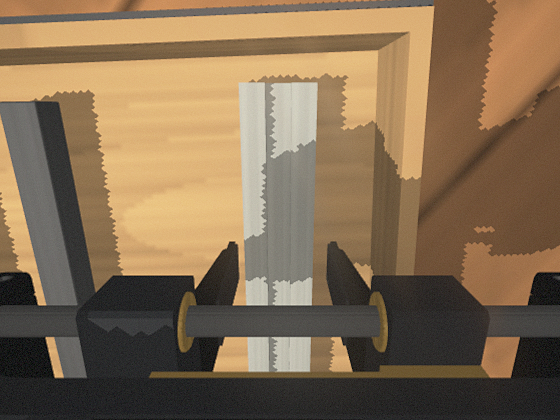

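```bash
python3 -m creep '-0.03 0.13 0 0 0 0 0.5;0 0 0 0 0 0 0.5;0 0 0 0 0 0 1;0 0 0 0 0 0 1;0 0 0 0 0 0 1;0 0 0 0 0 0 1;0 0 0 0 0 0 1;0 0 0 0 0 0 1'; python3 -m creep '0 -0.1 0 0 0 0 1;0 -0.2 0 0 0 0 1;0 -0.3 0 0 0 0 1;0 -0.5 0 0 0 0 1;0 -0.6 0 0 0 0 1;0 -0.6 0 0 0 0 1;0 -0.6 0 0 0 0 1;0 -0.6 0 0 0 0 1;0 -0.4 0 0 0 0 1;0 0 0 0 0 0 1'
python3 - <<'E'
from h import *
go([0.5479,0.424,-0.0145],39.2)
w=grab_frame("wrist");cv2.imwrite("pics/w17.png",w["image"])
w=grab_frame("scene");crop(w,240,60,400,220,4,"s17.png")
E
```

```text
time_s: 26.9
position: [0.5468, 0.4242, -0.0162]
tcp_rot: [0.666, 0.238, -0.238, -0.666]
force: [-0.2, -0.6, -0.5]
finger_gap: 0.0357
time_s: 27.73
position: [0.5479, 0.425, 0.1448]
tcp_rot: [-0.665, -0.24, 0.236, 0.666]
force: [0.4, 0.4, -4.9]
finger_gap: 0.0359
t 27.73 pos [0.5479 0.425  0.1448] jawyaw 39.31 tilt 0.37 gap 0.0359 F [ 0.4  0.4 -4.9] j6 -0.12
TURN units [0.001 0.002 0.008] then SHIFT units [-0.016  3.981 -0.019]
```

View pics/s17.png

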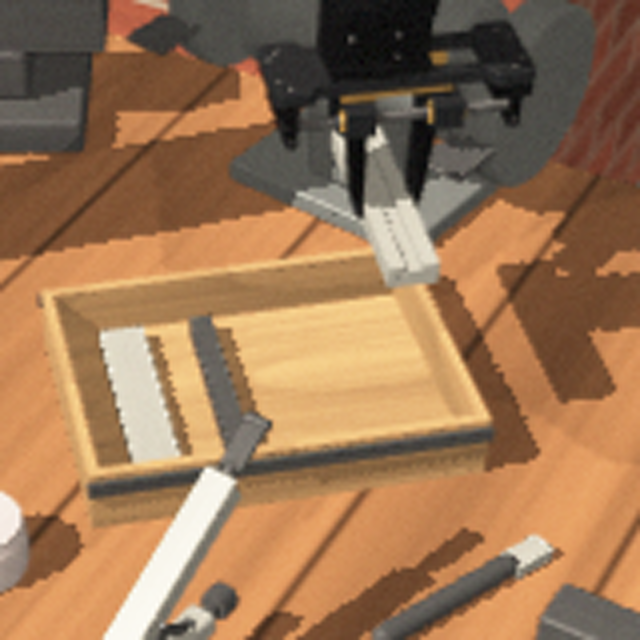

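View pics/w17.png

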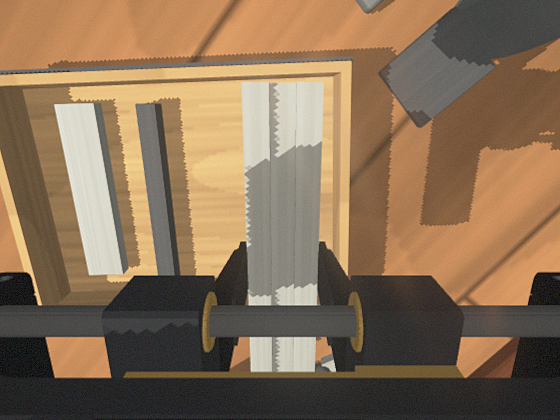

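```bash
python3 -m creep '0 -0.35 0 0 -0.139 0 1;0 -0.35 0 0 -0.139 0 1;0 -0.35 0 0 -0.139 0 1;0 -0.35 0 0 -0.139 0 1;0 -0.35 0 0 -0.139 0 1;0 -0.35 0 0 -0.139 0 1;0 -0.35 0 0 -0.139 0 1;0 0 0 0 0 0 1;0 0 0 0 0 0 1'
python3 - <<'E'
from h import *
go([0.4764,-0.1536,0.15],83)
E
```

```text
time_s: 28.58
position: [0.5465, 0.424, 0.2365]
tcp_rot: [-0.53, -0.468, 0.468, 0.53]
force: [-0.7, -0.1, -7.4]
finger_gap: 0.0357
t 28.58 pos [0.5465 0.424  0.2365] jawyaw 82.89 tilt 0.07 gap 0.0357 F [-0.7 -0.1 -7.4] j6 -0.88
TURN units [-0.001 -0.002 -0.001] then SHIFT units [-14.545   2.164  -0.021]
```

```bash
python3 -m creep '-0.4 0 0 0 0 0 1;-0.8 0 0 0 0 0 1;-0.9 0 0 0 0 0 1;-0.9 0 0 0 0 0 1;-0.9 0 0 0 0 0 1;-0.9 0 0 0 0 0 1;-0.9 0 0 0 0 0 1;-0.9 0 0 0 0 0 1;-0.9 0 0 0 0 0 1;-0.9 0 0 0 0 0 1;-0.9 0 0 0 0 0 1;-0.9 0 0 0 0 0 1'; python3 -m creep '-0.9 0 0 0 0 0 1;-0.9 0 0 0 0 0 1;-0.9 0 0 0 0 0 1;-0.9 0 0 0 0 0 1;-0.4 0 0 0 0 0 1;-0.3 0 0 0 0 0 1;0 0 0 0 0 0 1;0 0 0 0 0 0 1;0 0 0 0 0 0 1'
python3 - <<'E'
from h import *
go([0.4764,-0.1536,0.05],83)
w=grab_frame("wrist");cv2.imwrite("pics/w18.png",w["image"])
w=grab_frame("scene");crop(w,140,140,340,300,4,"s18.png")
E
```

```text
time_s: 29.58
position: [0.4963, 0.0176, 0.2363]
tcp_rot: [-0.53, -0.467, 0.468, 0.531]
force: [1.0, 0.2, -5.4]
finger_gap: 0.0358
time_s: 30.33
position: [0.4768, -0.1506, 0.2373]
tcp_rot: [-0.529, -0.469, 0.469, 0.53]
force: [-0.0, -0.5, -5.9]
finger_gap: 0.0356
t 30.33 pos [ 0.4768 -0.1506  0.2373] jawyaw 83.06 tilt 0.06 gap 0.0356 F [-0.  -0.5 -5.9] j6 -1.89
TURN units [-0.001  0.001  0.001] then SHIFT units [-0.076  4.683  0.   ]
```

View pics/s18.png

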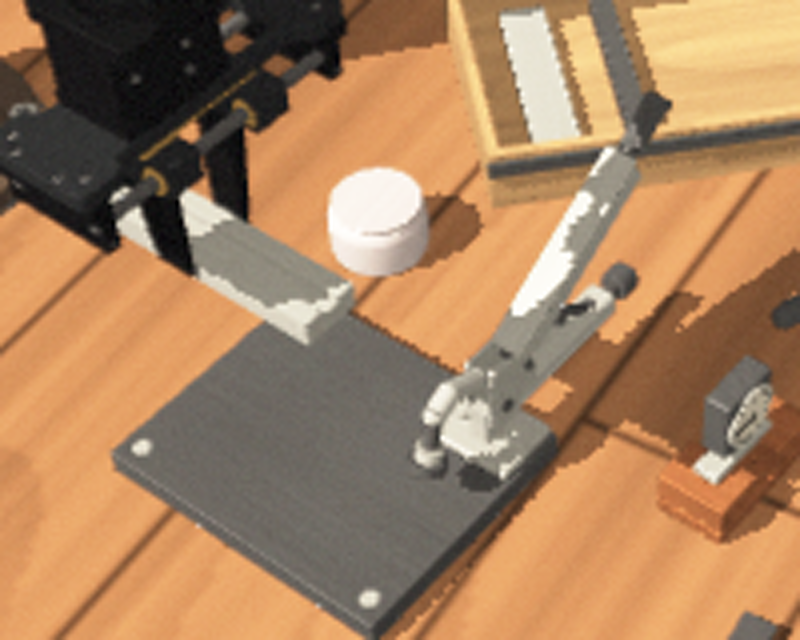

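View pics/w18.png

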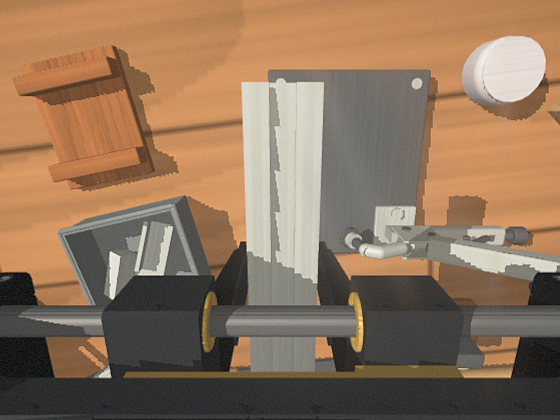

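```bash
python3 -m creep '-0.08 0.4 0 0 0 0 1;0 0.7 0 0 0 0 1;0 0.8 0 0 0 0 1;0 0.8 0 0 0 0 1;0 0.8 0 0 0 0 1;0 0.7 0 0 0 0 1;0 0.6 0 0 0 0 1;0 0.4 0 0 0 0 1;0 0.3 0 0 0 0 1;0 0.2 0 0 0 0 1;0 0.1 0 0 0 0 1;0 0 0 0 0 0 1'
python3 - <<'E'
from h import *
go([0.4868,-0.0692,0.002],83)
w=grab_frame("wrist");cv2.imwrite("pics/w19.png",w["image"])
w=grab_frame("scene");crop(w,140,170,300,300,5,"s19.png")
E
```

```text
time_s: 31.43
position: [0.4766, -0.1544, 0.0055]
tcp_rot: [-0.529, -0.469, 0.469, 0.529]
force: [-0.2, 0.0, -6.1]
finger_gap: 0.0357
t 31.43 pos [ 0.4766 -0.1544  0.0055] jawyaw 83.12 tilt 0.03 gap 0.0357 F [-0.2  0.  -6.1] j6 -1.90
TURN units [-0.001  0.003  0.   ] then SHIFT units [2.144 0.087 0.007]
```

View pics/s19.png

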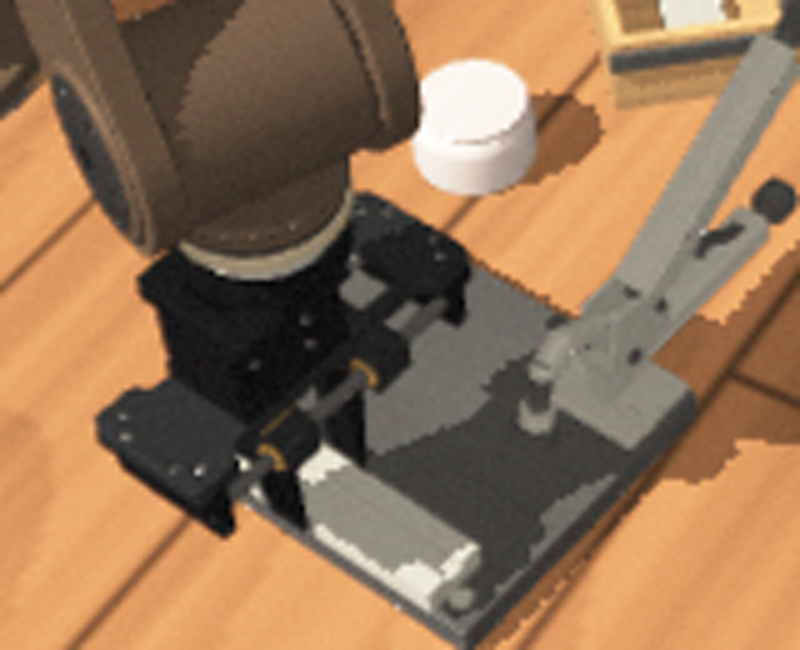

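View pics/w19.png

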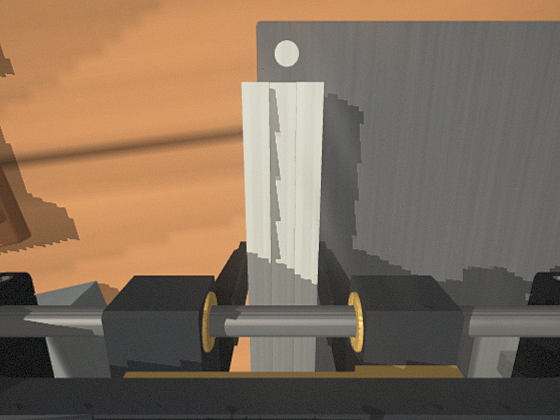

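```bash
python3 -m creep '0.2 0.05 0 0 0 0 1;0.3 0 0 0 0 0 1;0.3 0 0 0 0 0 1;0.3 0 0 0 0 0 1;0.3 0 0 0 0 0 1;0.3 0 0 0 0 0 1;0.24 0 0 0 0 0 1;0.2 0 0 0 0 0 1;0 0 0 0 0 0 1;0 0 0 0 0 0 1;0 0 0 0 0 0 1'
python3 - <<'E'
from h import *
go([0.4868,-0.0692,-.003],83)
w=grab_frame("wrist");cv2.imwrite("pics/w20.png",w["image"])
w=grab_frame("scene");crop(w,180,190,300,290,6.6,"s20.png")
E
```

```text
time_s: 32.45
position: [0.4869, -0.07, 0.0038]
tcp_rot: [0.529, 0.469, -0.469, -0.529]
force: [0.7, 0.1, -4.8]
finger_gap: 0.0359
t 32.45 pos [ 0.4869 -0.07    0.0038] jawyaw 83.09 tilt 0.01 gap 0.0359 F [ 0.7  0.1 -4.8] j6 -1.73
TURN units [ 0.     0.002 -0.   ] then SHIFT units [0.021 0.17  0.005]
```

View pics/s20.png

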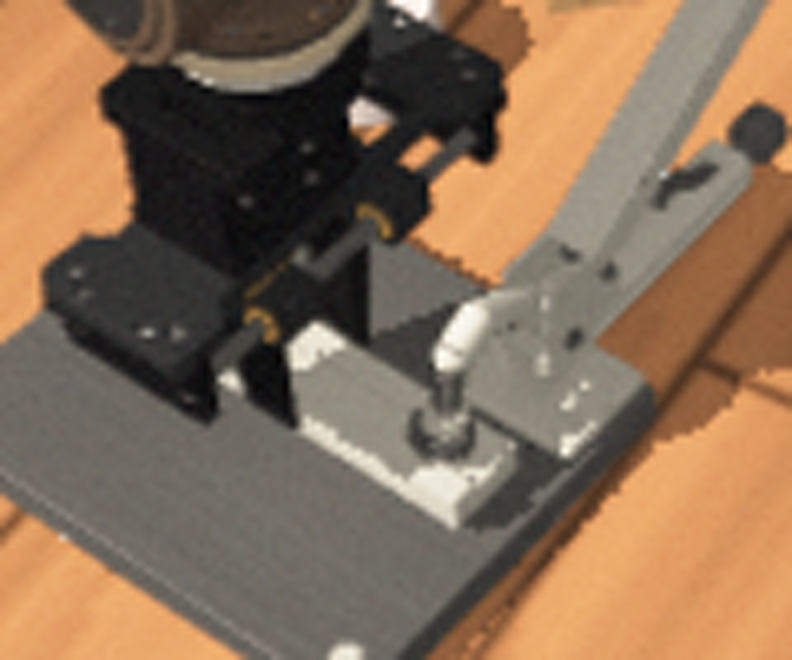

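View pics/w20.png

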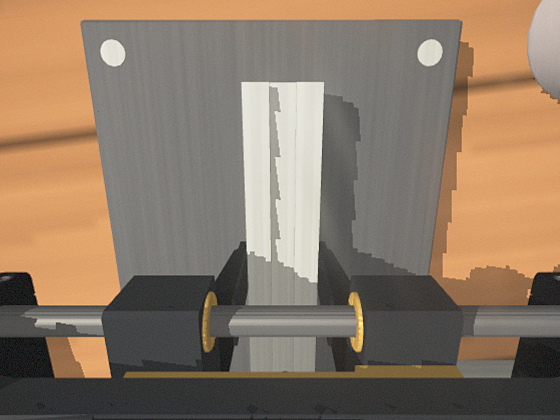

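```bash
python3 -m creep '0.02 0.06 0 0 0 0 1;0 0.06 0 0 0 0 1;0 0.04 0 0 0 0 1;0 0 0 0 0 0 1;0 0 0 0 0 0 1'; python3 -m creep '0 0.03 0 0 0 0 1;0 0 0 0 0 0 1;0 0 0 0 0 0 1'
```

```text
time_s: 32.97
position: [0.4868, -0.0691, -0.0028]
tcp_rot: [-0.529, -0.469, 0.469, 0.529]
force: [0.4, -0.1, -4.7]
finger_gap: 0.0354
time_s: 33.22
position: [0.4869, -0.0691, -0.0038]
tcp_rot: [0.529, 0.469, -0.469, -0.529]
force: [0.2, 0.4, -5.2]
finger_gap: 0.036
```

```bash
python3 -m creep '0 0.03 0 0 0 0 1;0 0 0 0 0 0 1;0 0 0 0 0 0 1'; python3 -m creep '0 0.02 0 0 0 0 1;0 0 0 0 0 0 1'
```

```text
time_s: 33.47
position: [0.487, -0.0691, -0.0042]
tcp_rot: [0.529, 0.469, -0.469, -0.529]
force: [-2.5, -0.9, 7.7]
finger_gap: 0.0356
time_s: 33.63
position: [0.4871, -0.0691, -0.0043]
tcp_rot: [0.53, 0.469, -0.469, -0.529]
force: [-5.5, 0.4, 20.7]
finger_gap: 0.0359
```

```bash
python3 -m creep '0 -0.03 0 0 0 0 0.45;0 0 0 0 0 0 0.45;0 0 0 0 0 0 0.45;0 0 0 0 0 0 0.45;0 -0.2 0 0 0 0 0.45;0 -0.5 0 0 0 0 0.45;0 -0.8 0 0 0 0 0.45;0 -0.8 0 0 0 0 0.5;0 -0.8 0 0 0 0 1;0 -0.8 0 0 0 0 1;0 -0.8 0 0 0 0 1;0 -0.4 0 0 0 0 1'
python3 - <<'E'
from h import *
xd=np.array([.99255,-.1219]);yd=np.array([.1219,.99255]);o=np.array([.5563,-.0777])
p=o+yd*.170;print(p)
go([*p,.2],83)
w=grab_frame("wrist");cv2.imwrite("pics/w21.png",w["image"])
w=grab_frame("scene");crop(w,160,150,320,300,5,"s21.png")
E
```

```text
time_s: 34.63
position: [0.4876, -0.0692, 0.2036]
tcp_rot: [0.531, 0.47, -0.468, -0.528]
force: [-1.0, 0.2, 0.2]
finger_gap: 0.0264
[0.577023  0.0910335]
t 34.63 pos [ 0.4876 -0.0692  0.2036] jawyaw 83.09 tilt 0.26 gap 0.0264 F [-1.   0.2  0.2] j6 -1.73
TURN units [ 0.006  0.002 -0.001] then SHIFT units [ 4.248  0.089 -1.732]
```

View pics/s21.png

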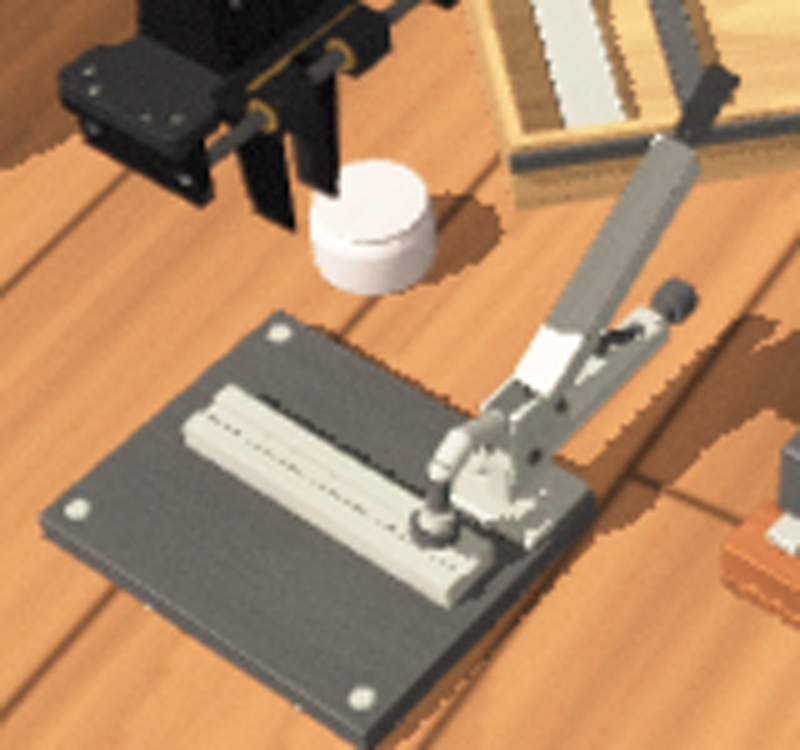

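View pics/w21.png

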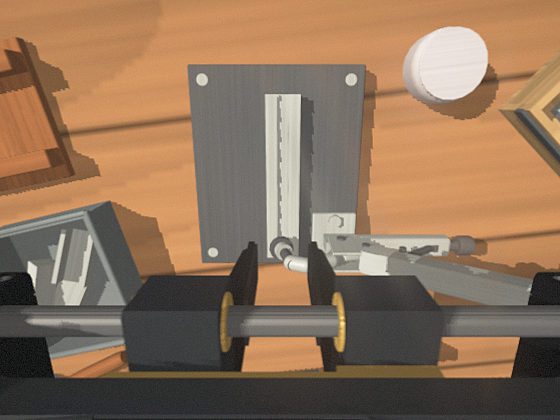

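Run:
```python
from h import *
t=grab_frame("top");s=grab_frame("scene")
crop(t,220,170,340,260,6.6,"t22.png");crop(s,250,150,320,240,8,"s22.png")
```

```text
(no output)
```

View pics/t22.png

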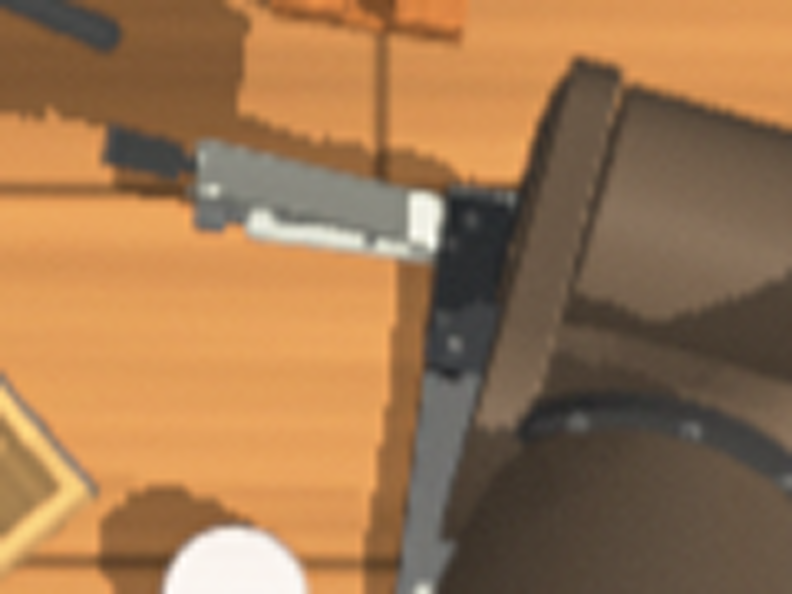

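View pics/s22.png

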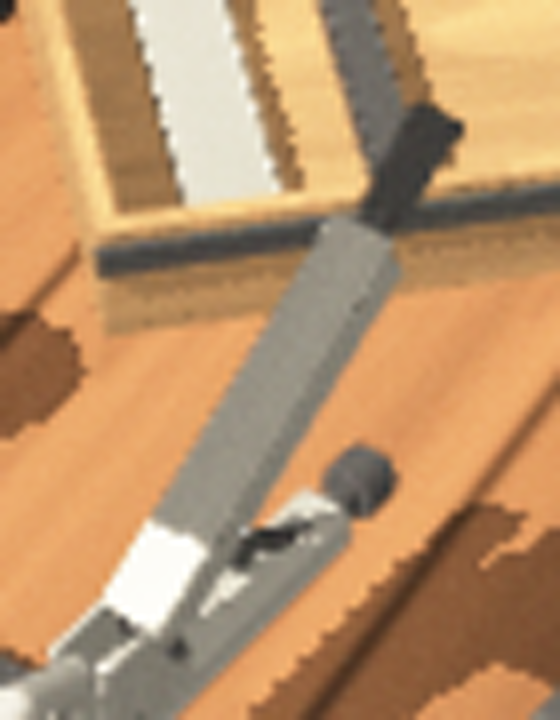

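```bash
cat >> h.py <<'E'
xd=np.array([.99255,-.1219]);yd=np.array([.1219,.99255]);o0=np.array([.5563,-.0777])
def pl(p): 
    d=np.array(p[:2])-o0;return np.array([d@xd,d@yd,*p[2:]])
def wl(x,y,z): return np.array([*(o0+x*xd+y*yd),z])
E
python3 - <<'E'
from h import *
t=grab_frame("top");s=grab_frame("scene")
for a,b in [((202,170),(355,232)),((106,145),(437,112)),((425,218),(155,578))]:
    p,e=tri([ray(t,220+a[0]/6.6,170+a[1]/6.6),ray(s,250+b[0]/8,150+b[1]/8)]);print(p.round(4),pl(p).round(4),e)
go(wl(0,.172,.16),83)
E
```

```text
[0.5784 0.1204 0.1586] [-0.0022  0.1993  0.1586] [0.0016227898538252507, 0.001622789853825201]
[0.585  0.1625 0.18  ] [-0.0008  0.2419  0.18  ] [0.0014184180967888444, 0.001418418096788844]
[0.5678 0.0151 0.0908] [0.0001 0.0935 0.0908] [0.00048406620232752914, 0.00048406620232769145]
t 34.93 pos [ 0.4863 -0.0689  0.1984] jawyaw 83.09 tilt 0.11 gap 0.0032 F [ 0.4 -0.6 -0.4] j6 -1.73
TURN units [-0.002  0.002  0.   ] then SHIFT units [ 4.294  0.96  -1.764]
```

```bash
python3 -m creep '0.5 0 -0.2 0 0 0 1;0.7 0 -0.3 0 0 0 1;0.7 0 -0.3 0 0 0 1;0.7 0 -0.3 0 0 0 1;0.7 0 -0.3 0 0 0 1;0.6 0 -0.25 0 0 0 1;0.4 0 -0.11 0 0 0 1;0 0.5 0 0 0 0 1;0 0.5 0 0 0 0 1;0 0 0 0 0 0 1;0 0 0 0 0 0 1'
python3 - <<'E'
from h import *
go(wl(0,.172,.125),83);print(pl(state()["position"]))
s=grab_frame("scene");crop(s,220,120,340,260,5,"s23.png")
E
```

```text
time_s: 35.85
position: [0.5768, 0.0932, 0.1579]
tcp_rot: [-0.528, -0.468, 0.47, 0.53]
force: [-0.1, -0.1, -0.1]
finger_gap: 0.0006
t 35.85 pos [0.5768 0.0932 0.1579] jawyaw 83.09 tilt 0.22 gap 0.0006 F [-0.1 -0.1 -0.1] j6 -1.40
TURN units [-0.005  0.002 -0.001] then SHIFT units [-0.003  0.824 -0.013]
[-0.00051971  0.1721085   0.15794636]
```

View pics/s23.png

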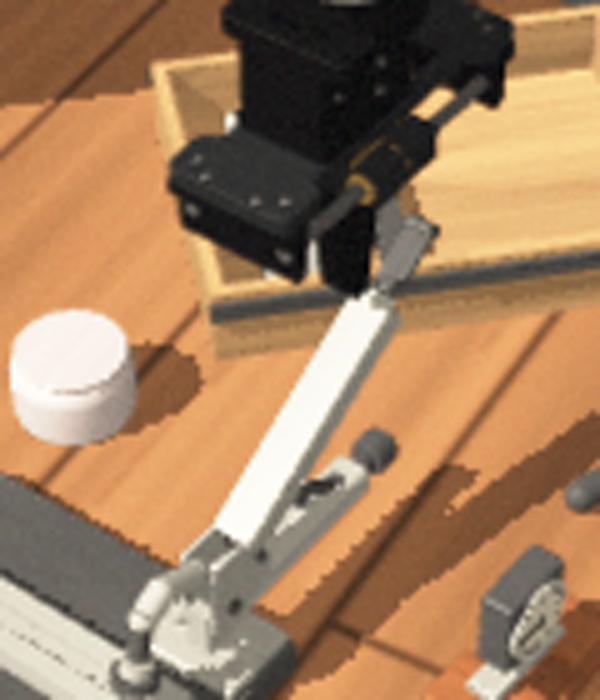

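```bash
python3 -m creep '0 0.2 0 0 0 0 1;0 0.2 0 0 0 0 1;0 0.15 0 0 0 0 1;0.05 0.1 0 0 0 0 1;0.05 0.1 0 0 0 0 1;0.05 0.1 0 0 0 0 1;0 0 0 0 0 0 1'
python3 - <<'E'
from h import *
go(wl(0,.199,.059),83);print(pl(state()["position"]))
s=grab_frame("scene");crop(s,220,120,340,260,5,"s24.png")
E
```

```text
time_s: 36.48
position: [0.5782, 0.0995, 0.1248]
tcp_rot: [-0.529, -0.469, 0.469, 0.529]
force: [-0.4, 0.2, 0.7]
finger_gap: 0.0003
t 36.48 pos [0.5782 0.0995 0.1248] jawyaw 83.10 tilt 0.02 gap 0.0003 F [-0.4  0.2  0.7] j6 -1.39
TURN units [-0.     0.002 -0.   ] then SHIFT units [0.511 1.645 0.004]
[1.48175429e-04 1.78581126e-01 1.24805598e-01]
```

View pics/s24.png

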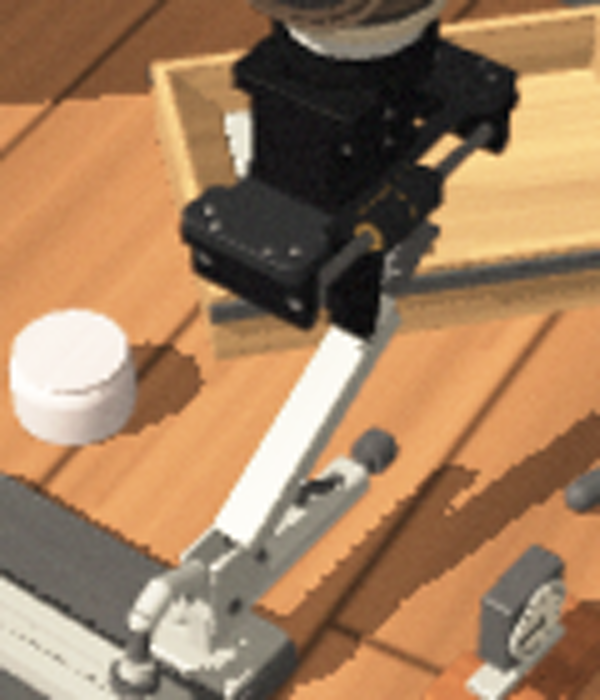

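```bash
python3 -m creep '0.08 0.15 0 0 0 0 1;0.08 0.15 0 0 0 0 1;0.08 0.15 0 0 0 0 1;0.06 0.15 0 0 0 0 1;0.05 0.15 0 0 0 0 1;0.05 0.15 0 0 0 0 1;0 0 0 0 0 0 1'; python3 -m creep '0.04 0.12 0 0 0 0 1;0.03 0.12 0 0 0 0 1;0.02 0.12 0 0 0 0 1;0.02 0.1 0 0 0 0 1;0 0 0 0 0 0 1'
python3 - <<'E'
from h import *
go(wl(0,.199,.059),83);print(pl(state()["position"]))
s=grab_frame("scene");crop(s,220,120,340,260,5,"s25.png")
E
```

```text
time_s: 37.12
position: [0.5806, 0.1156, 0.0889]
tcp_rot: [0.529, 0.469, -0.469, -0.529]
force: [1.6, 2.0, 5.9]
finger_gap: 0.0003
time_s: 37.53
position: [0.5807, 0.1195, 0.0706]
tcp_rot: [-0.529, -0.469, 0.469, 0.529]
force: [0.2, 2.2, 3.4]
finger_gap: 0.0003
t 37.53 pos [0.5807 0.1195 0.0706] jawyaw 83.09 tilt 0.02 gap 0.0003 F [0.2 2.2 3.4] j6 -1.36
TURN units [-0.     0.002 -0.   ] then SHIFT units [0.008 0.289 0.003]
[1.37757103e-04 1.98678609e-01 7.05544871e-02]
```

View pics/s25.png

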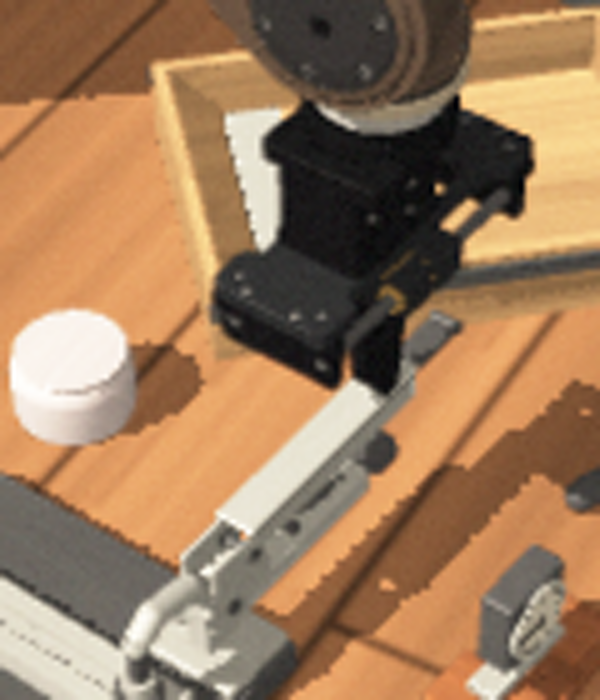

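```bash
python3 -m creep '0 0.1 0 0 0 0 1;0 0.1 0 0 0 0 1;0 0.06 0 0 0 0 1;0 0 0 0 0 0 1'; python3 -m creep '0 0.06 0 0 0 0 1;0 0.04 0 0 0 0 1;0 0 0 0 0 0 1'
```

```text
time_s: 37.92
position: [0.5801, 0.1192, 0.0597]
tcp_rot: [-0.529, -0.468, 0.469, 0.53]
force: [-0.2, 0.6, -0.2]
finger_gap: 0.0005
time_s: 38.17
position: [0.5806, 0.1194, 0.0564]
tcp_rot: [-0.529, -0.469, 0.469, 0.529]
force: [-0.6, 0.2, 1.1]
finger_gap: 0.0006
```

```bash
python3 -m creep '0 0.05 0 0 0 0 1;0 0 0 0 0 0 1;0 0 0 0 0 0 1'
python3 - <<'E'
from h import *
go(wl(0,.199,.059),83)
s=grab_frame("scene");crop(s,200,150,320,270,6,"s26.png")
E
```

```text
time_s: 38.42
position: [0.5807, 0.1195, 0.055]
tcp_rot: [0.529, 0.469, -0.469, -0.529]
force: [-1.8, -0.5, 5.0]
finger_gap: 0.0004
t 38.42 pos [0.5807 0.1195 0.055 ] jawyaw 83.09 tilt 0.02 gap 0.0004 F [-1.8 -0.5  5. ] j6 -1.36
TURN units [0.    0.002 0.   ] then SHIFT units [ 0.008 -0.1    0.005]
```

View pics/s26.png

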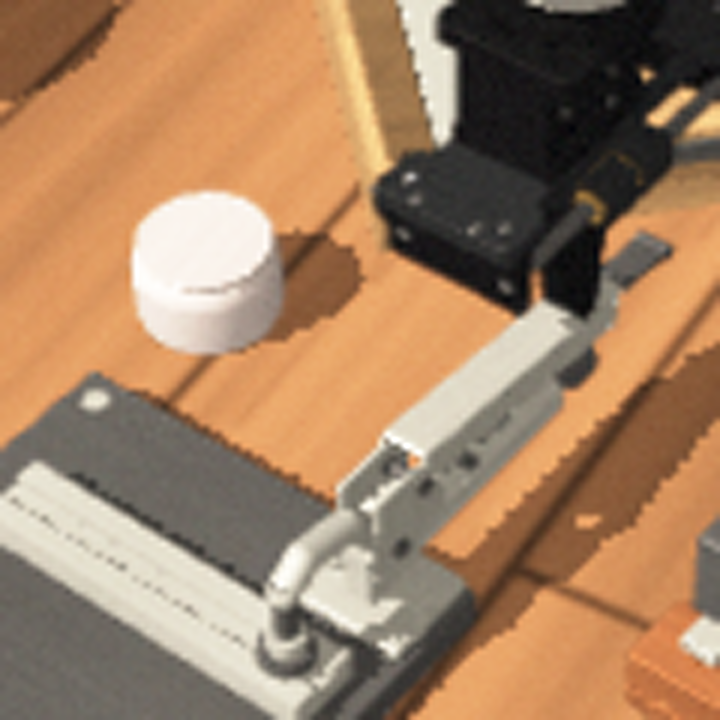

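```bash
python3 -m creep '0 0.06 0 0 0 0 1;0 0 0 0 0 0 1;0 0 0 0 0 0 1'; python3 -m creep '0 -0.2 0 0 0 0 1;0 -0.5 0 0 0 0 1;0 -0.8 0 0 0 0 1;0 -0.8 0 0 0 0 1;0 -0.8 0 0 0 0 1;0 0 0 0 0 0 1;0 0 0 0 0 0 1'
python3 - <<'E'
from h import *
s=grab_frame("scene");crop(s,200,150,320,270,6,"s27.png")
go([0.7,0.04,.15],None)
t=grab_frame("top");crop(t,225,130,325,230,6,"t27.png")
E
```

```text
time_s: 38.72
position: [0.5809, 0.1196, 0.0536]
tcp_rot: [0.529, 0.469, -0.469, -0.529]
force: [-5.1, 0.4, 15.6]
finger_gap: 0.0007
time_s: 39.3
position: [0.5812, 0.1195, 0.1778]
tcp_rot: [0.53, 0.47, -0.468, -0.528]
force: [-0.7, -0.6, -1.0]
finger_gap: 0.0007
t 39.35 pos [0.5805 0.1194 0.1763] jawyaw 83.09 tilt 0.03 gap 0.0003 F [0.2 0.2 0.2] j6 -1.36
TURN units [0. 0. 0.] then SHIFT units [-1.611  0.659 -3.204]
```

View pics/s27.png

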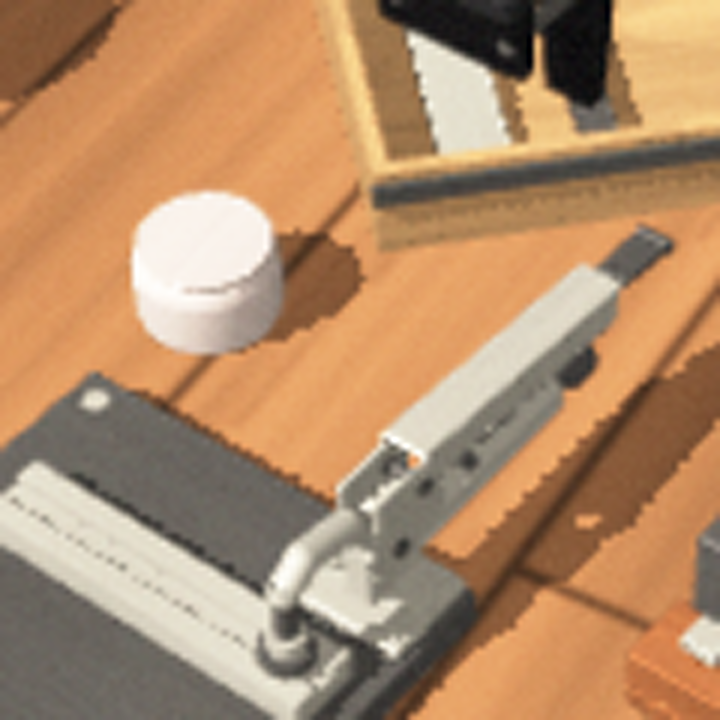

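View pics/t27.png

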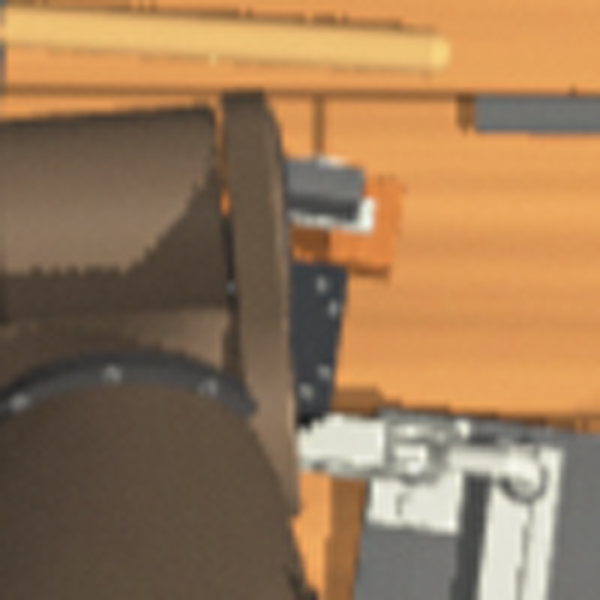

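```bash
python3 -m creep '0 -0.2 0 0 0.157 0 1;0 -0.2 0 0 0.157 0 1;0 -0.2 0 0 0.157 0 1;0 -0.2 0 0 0.157 0 1;0 -0.2 0 0 0.157 0 1;0 -0.2 0 0 0.157 0 1;0 0 0 0 0.157 0 0.8;0 0 0 0 0.157 0 0.6;0 0 0 0 0.157 0 0.4;0 0 0 0 0.157 0 0.3;0 0 0 0 0.157 0 0.25;0 0 0 0 0.157 0 0.25'; python3 -m creep '0 0 0 0 0.157 0 0.25;0 0 0 0 0.157 0 0.25;0 0 0 0 0.157 0 0.25;0 0 0 0 0.157 0 0.25;0 0 0 0 0.157 0 0.25;0 0 0 0 0.157 0 0.25;0 0 0 0 0.157 0 0.25;0 0 0 0 0.157 0 0.25;0 0 0 0 0.157 0 0.25;0 0 0 0 0.157 0 0.25;0 0 0 0 0.157 0 0.25;0 0 0 0 0.157 0 0.25'; python3 -m creep '0 0 0 0 0.157 0 0.25;0 0 0 0 0.075 0 0.25;0 0 0 0 0 0 0.25;0 0 0 0 0 0 0.25'
python3 - <<'E'
from h import *
go([0.66,0.035,.225],83)
E
```

```text
time_s: 40.4
position: [0.5802, 0.1193, 0.2224]
tcp_rot: [0.707, -0.014, 0.012, -0.707]
force: [-0.0, 1.3, -0.7]
finger_gap: 0.0354
time_s: 41.4
position: [0.5802, 0.1194, 0.2224]
tcp_rot: [0.514, -0.487, 0.485, -0.513]
force: [0.8, -0.2, -0.2]
finger_gap: 0.0716
time_s: 41.73
position: [0.5803, 0.1194, 0.2229]
tcp_rot: [-0.47, 0.529, -0.528, 0.469]
force: [-0.6, -0.8, 0.0]
finger_gap: 0.0715
t 41.73 pos [0.5803 0.1194 0.2229] jawyaw -96.78 tilt 0.13 gap 0.0715 F [-0.6 -0.8  0. ] j6 1.78
TURN units [0.003 0.005 0.001] then SHIFT units [ 1.851 -0.053  2.234]
```

```bash
python3 -m creep '0.4 0 0.5 0 0 0 0.25;0.6 0 0.7 0 0 0 0.25;0.5 0 0.6 0 0 0 0.25;0.35 0 0.43 0 0 0 0.25;0 0 0 0 0 0 0.25;0 0 0 0 0 0 0.25;0 0 0 0 0 0 0.25'
python3 - <<'E'
from h import *
go([0.66,0.035,.225],83)
w=grab_frame("wrist");cv2.imwrite("pics/w28.png",w["image"])
E
```

```text
time_s: 42.32
position: [0.6597, 0.0356, 0.2236]
tcp_rot: [-0.47, 0.529, -0.529, 0.469]
force: [-0.6, 0.9, 0.1]
finger_gap: 0.0713
t 42.32 pos [0.6597 0.0356 0.2236] jawyaw -96.84 tilt 0.08 gap 0.0713 F [-0.6  0.9  0.1] j6 1.64
TURN units [0.002 0.003 0.   ] then SHIFT units [ 0.014 -0.036  0.009]
```

View pics/w28.png

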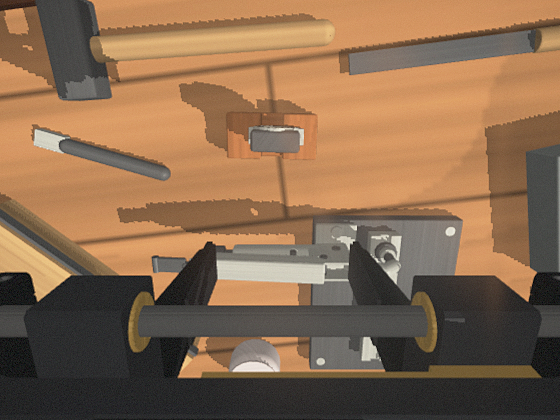

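Run:
```python
from h import *
w=grab_frame("wrist");crop(w,220,100,325,170,7.5,"w28c.png")
```

```text
(no output)
```

View pics/w28c.png

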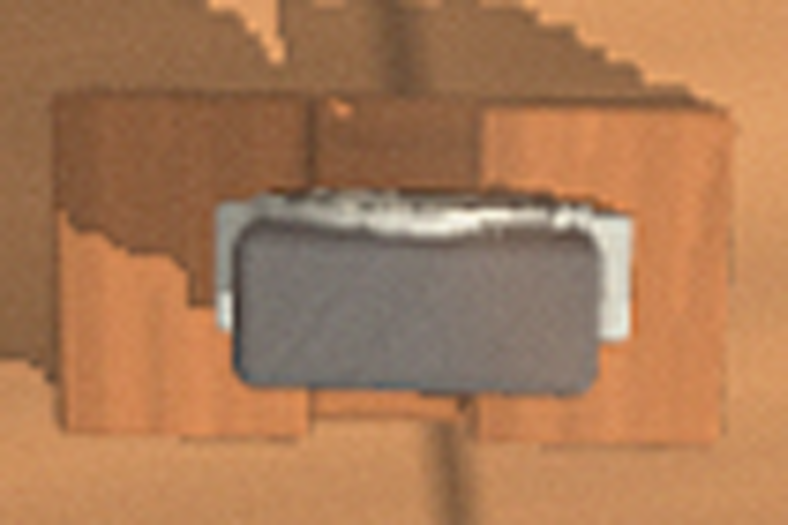

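Run:
```python
from h import *
w=grab_frame("wrist")
C=lambda x,y:(220+x/7.5,100+y/7.5)
for n,z,cs in [("case",.101,[(237,224),(600,237),(600,393),(235,385)]),("base",.043,[(217,202),(632,215),(630,342),(217,330)]),("rest",.035,[(55,95),(735,110),(722,445),(62,432)])]:
    P=np.array([onz(w,*C(*c),z)[:2] for c in cs]);print(n,P.mean(0).round(4),cv2.minAreaRect((P*1000).astype(np.float32)))
t=grab_frame("top");s=grab_frame("scene")
crop(t,255,145,305,185,12,"t28.png")
go([0.71,0.04,.1],83)
```

```text
case [0.7089 0.0365] ((708.9989624023438, 36.39103698730469), (45.40325927734375, 19.578359603881836), 81.93061828613281)
base [0.7086 0.0368] ((708.5675659179688, 36.62462615966797), (60.27766418457031, 18.203035354614258), 81.53241729736328)
rest [0.7083 0.0415] ((708.3466186523438, 41.39864730834961), (99.40486145019531, 48.9161262512207), 82.0519027709961)
t 42.57 pos [0.66   0.036  0.2245] jawyaw -96.84 tilt 0.02 gap 0.0709 F [-0.8  0.2  0.1] j6 1.64
TURN units [-0.     0.004  0.   ] then SHIFT units [-0.252  3.113  1.229]
```

View pics/t28.png

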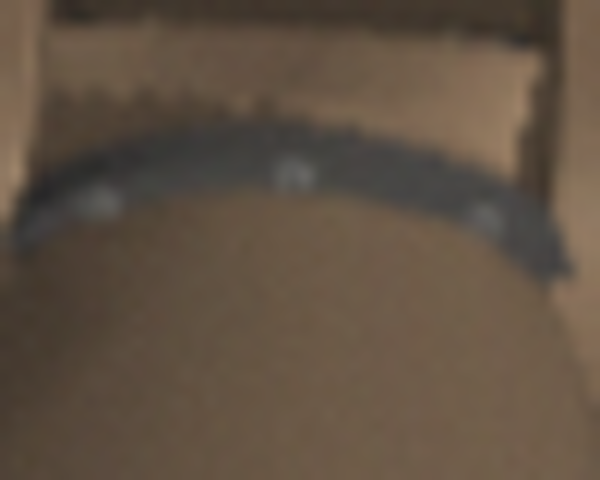

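```bash
python3 - <<'E'
from h import *
go([0.7089,0.0365,.034],81.9)
E
python3 -m creep '0 0.3 0.3 0 0.029 0 0.25;-0.1 0.5 0.6 0 0 0 0.25;-0.1 0.7 0.3 0 0 0 0.25;0 0.7 0 0 0 0 0.25;0 0.5 0 0 0 0 0.25;0 0.3 0 0 0 0 0.25;0 0 0 0 0 0 0.25;0 0 0 0 0 0 0.25'
python3 - <<'E'
from h import *
go([0.7089,0.0365,.034],81.9)
w=grab_frame("wrist");cv2.imwrite("pics/w29.png",w["image"])
E
```

```text
t 42.57 pos [0.66   0.036  0.2245] jawyaw -96.84 tilt 0.02 gap 0.0709 F [-0.8  0.2  0.1] j6 1.64
TURN units [-0.     0.028  0.   ] then SHIFT units [-0.185  4.763  1.209]
time_s: 43.23
position: [0.7092, 0.0368, 0.1048]
tcp_rot: [0.463, -0.534, 0.535, -0.463]
force: [0.5, -0.2, 0.9]
finger_gap: 0.0711
t 43.23 pos [0.7092 0.0368 0.1048] jawyaw -98.20 tilt 0.02 gap 0.0711 F [ 0.5 -0.2  0.9] j6 1.67
TURN units [-0.    -0.002  0.   ] then SHIFT units [ 0.007  1.77  -0.006]
```

View pics/w29.png

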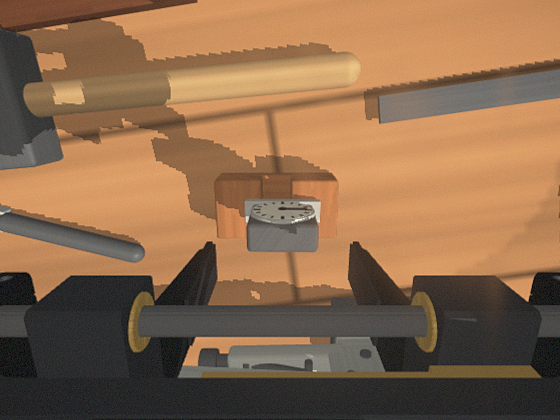

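```bash
python3 -m creep '0 0.3 0 0 0 0 0.25;0 0.5 0 0 0 0 0.25;0 0.4 0 0 0 0 0.25;0 0.3 0 0 0 0 0.25;0 0.15 0 0 0 0 0.25;0 0 0 0 0 0 0.25;0 0 0 0 0 0 0.25'
python3 - <<'E'
from h import *
go([0.7089,0.0365,.034],81.9)
w=grab_frame("wrist");cv2.imwrite("pics/w30.png",w["image"])
s=grab_frame("scene");crop(s,270,190,370,280,7,"s30.png")
E
```

```text
time_s: 43.87
position: [0.7094, 0.0366, 0.0387]
tcp_rot: [0.463, -0.534, 0.535, -0.463]
force: [0.8, 0.4, -0.2]
finger_gap: 0.0714
t 43.87 pos [0.7094 0.0366 0.0387] jawyaw -98.22 tilt 0.04 gap 0.0714 F [ 0.8  0.4 -0.2] j6 1.67
TURN units [-0.001 -0.003 -0.   ] then SHIFT units [ 0.003  0.117 -0.011]
```

View pics/w30.png

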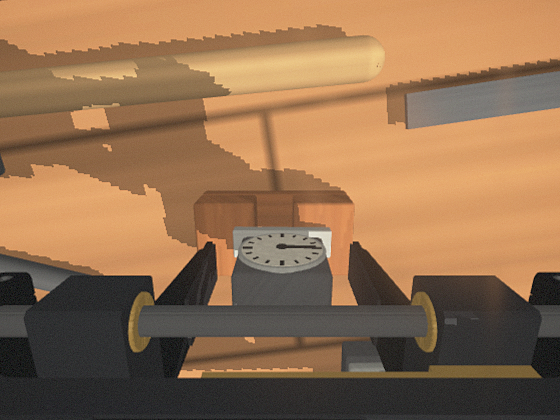

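View pics/s30.png

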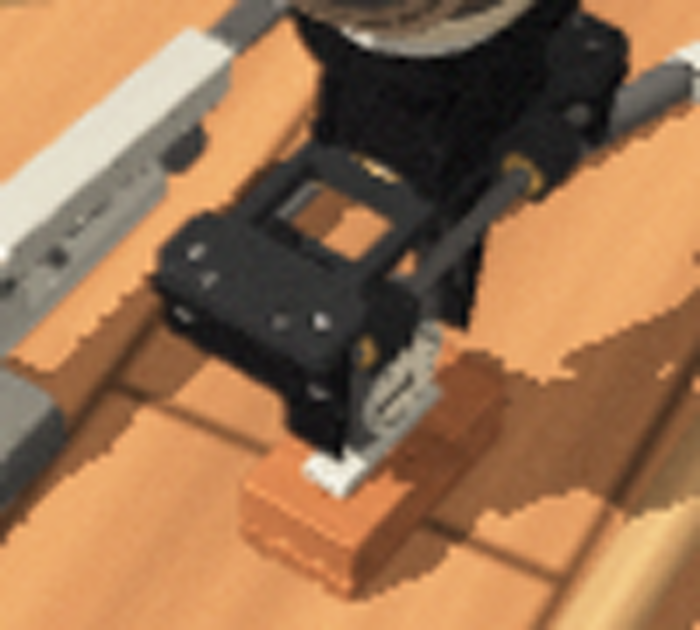

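```bash
python3 -m creep '0 0.06 0 0 0 0 0.3;0 0 0 0 0 0 0.5;0 0 0 0 0 0 1;0 0 0 0 0 0 1;0 0 0 0 0 0 1;0 0 0 0 0 0 1;0 0 0 0 0 0 1;0 0 0 0 0 0 1'; python3 -m creep '0 -0.1 0 0 0 0 1;0 -0.2 0 0 0 0 1;0 -0.4 0 0 0 0 1;0 -0.6 0 0 0 0 1;0 -0.7 0 0 0 0 1;0 -0.7 0 0 0 0 1;0 -0.7 0 0 0 0 1;0 -0.5 0 0 0 0 1;0 0 0 0 0 0 1;0 0 0 0 0 0 1'
python3 - <<'E'
from h import *
go(wl(-.095,-.02,.17),83)
w=grab_frame("wrist");cv2.imwrite("pics/w31.png",w["image"])
s=grab_frame("scene");crop(s,240,130,370,250,6,"s31.png")
E
```

```text
time_s: 44.63
position: [0.7091, 0.0366, 0.036]
tcp_rot: [0.463, -0.534, 0.535, -0.463]
force: [0.3, -0.1, 1.9]
finger_gap: 0.046
time_s: 45.47
position: [0.709, 0.0366, 0.1925]
tcp_rot: [0.463, -0.534, 0.535, -0.463]
force: [-0.6, 0.1, -4.0]
finger_gap: 0.0455
t 45.47 pos [0.709  0.0366 0.1925] jawyaw -98.22 tilt 0.09 gap 0.0455 F [-0.6  0.1 -4. ] j6 1.67
TURN units [-0.002 -0.027 -0.   ] then SHIFT units [ 3.801  0.562 -5.817]
```

View pics/w31.png

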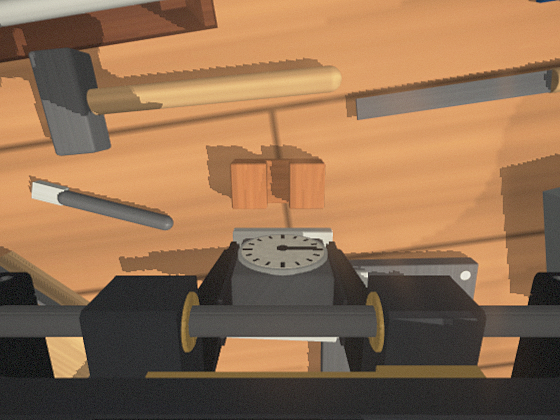

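View pics/s31.png

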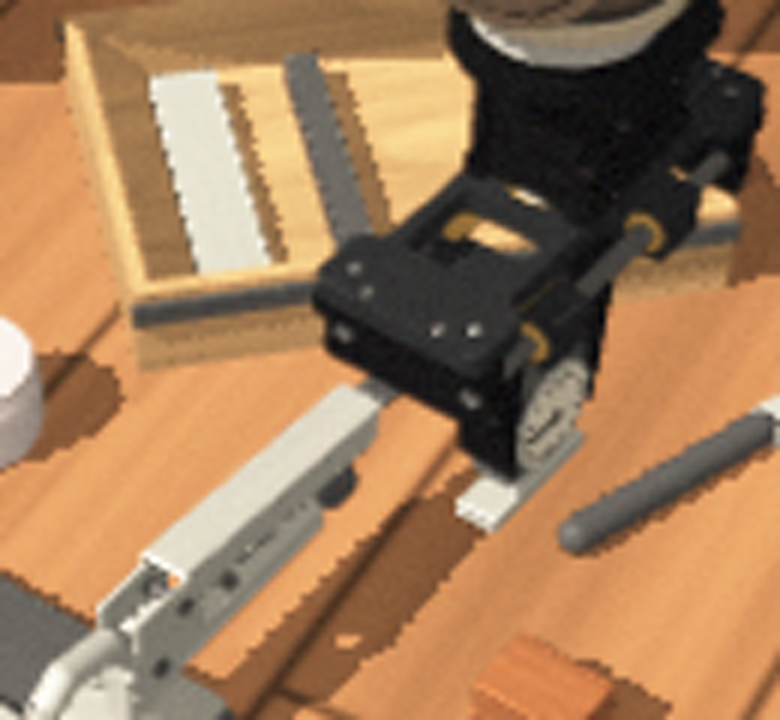

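```bash
python3 - <<'E'
from h import *
go(wl(-.105,0,.17),83)
E
python3 -m creep '0.2 0 -0.4 0 -0.013 0 1;0.3 0 -0.7 0 -0.013 0 1;0.4 0 -0.8 0 0 0 1;0.4 0 -0.8 0 0 0 1;0.4 0 -0.8 0 0 0 1;0.4 0 -0.8 0 0 0 1;0.4 0 -0.8 0 0 0 1;0.4 0 -0.6 0 0 0 1;0.25 0 -0.35 0 0 0 1;0 0 0 0 0 0 1;0 0 0 0 0 0 1;0 0 0 0 0 0 1'
python3 - <<'E'
from h import *
go(wl(-.105,0,.17),83)
w=grab_frame("wrist");cv2.imwrite("pics/w32.png",w["image"])
E
```

```text
t 45.57 pos [0.7082 0.0366 0.19  ] jawyaw -98.22 tilt 0.15 gap 0.0459 F [ 0.3  0.2 -3.4] j6 1.67
TURN units [ 0.003 -0.027  0.   ] then SHIFT units [ 3.298  0.5   -6.045]
time_s: 46.57
position: [0.4535, -0.0581, 0.1912]
tcp_rot: [-0.468, 0.53, -0.53, 0.468]
force: [0.3, -0.1, -2.6]
finger_gap: 0.0458
t 46.57 pos [ 0.4535 -0.0581  0.1912] jawyaw -97.06 tilt 0.05 gap 0.0458 F [ 0.3 -0.1 -2.6] j6 1.42
TURN units [ 0.001 -0.001 -0.   ] then SHIFT units [ 0.174  0.53  -0.013]
```

View pics/w32.png

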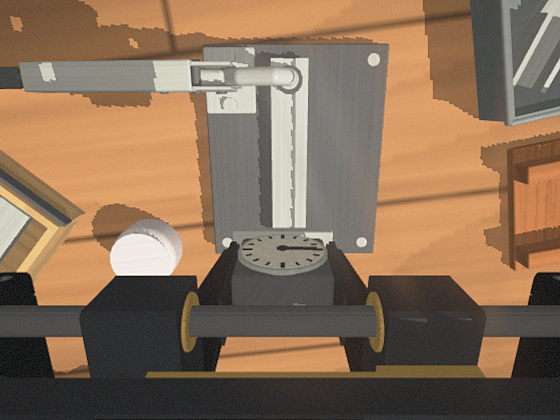

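Run:
```python
from h import *
w=grab_frame("wrist");g=cv2.cvtColor(w["image"],cv2.COLOR_BGR2GRAY)
crop(w,255,40,325,240,3.8,"w32c.png")
L=[];Rr=[]
for v in range(115,225,5):
    row=cv2.GaussianBlur(g[v:v+1].astype(np.float32),(3,1),0)[0]
    b=np.where(row[255:325]>165)[0]+255
    d=np.diff(row[255:325]);
    l=255+np.argmax(d);r=255+np.argmin(d[35:])+35
    a=pl(onz(w,b[0]-.5,v,.036))*1000;c=pl(onz(w,b[-1]+.5,v,.036))*1000
    L.append(a);Rr.append(c)
    if v%20==15: print(v,b[0],b[-1],a[:2].round(1),c[:2].round(1))
L=np.array(L);Rr=np.array(Rr)
m=(L+Rr)/2;print("width",np.median(np.linalg.norm(L-Rr,axis=1)),"centre line fit y=a x+b",np.polyfit(m[:,0],m[:,1],1))
```

```text
115 272 307 [-32.8  18. ] [-32.8 -17.8]
135 272 307 [-52.4  18.2] [-52.4 -18.2]
155 272 306 [-72.5  18.4] [-72.6 -17.6]
175 272 306 [-93.4  18.6] [-93.4 -18. ]
195 273 305 [-115.    17.7] [-115.   -17.3]
215 273 305 [-137.3   17.9] [-137.3  -17.8]
width 35.97128356195642 centre line fit y=a x+b [0.00086736 0.27714753]
```

View pics/w32c.png

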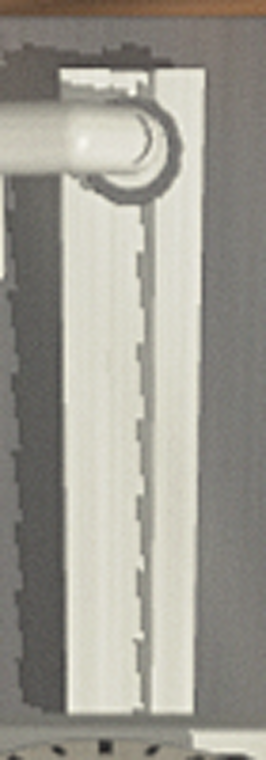

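```bash
python3 -m creep '0.09 0.3 0 0 0 0 1;0.08 0.6 0 0 0 0 1;0 0.7 0 0 0 0 1;0 0.7 0 0 0 0 1;0 0.5 0 0 0 0 1;0 0.3 0 0 0 0 1;0 0.2 0 0 0 0 1;0 0 0 0 0 0 1;0 0 0 0 0 0 1;0 0 0 0 0 0 1'
python3 - <<'E'
from h import *
go(wl(-.105,0.0003,.0365),83); print(pl(state()["position"]))
w=grab_frame("wrist");cv2.imwrite("pics/w33.png",w["image"])
s=grab_frame("scene");crop(s,180,180,280,270,8,"s33.png")
E
```

```text
time_s: 47.5
position: [0.4529, -0.0649, 0.0604]
tcp_rot: [0.468, -0.529, 0.53, -0.469]
force: [-0.2, 0.3, -3.1]
finger_gap: 0.0455
t 47.50 pos [ 0.4529 -0.0649  0.0604] jawyaw -97.03 tilt 0.07 gap 0.0455 F [-0.2  0.3 -3.1] j6 1.41
TURN units [-0.001 -0.001  0.   ] then SHIFT units [-0.005  0.598 -0.021]
[-0.10416154  0.00010511  0.06042574]
```

View pics/w33.png

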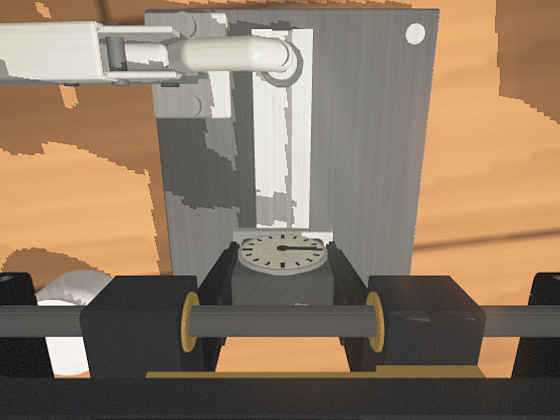

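View pics/s33.png

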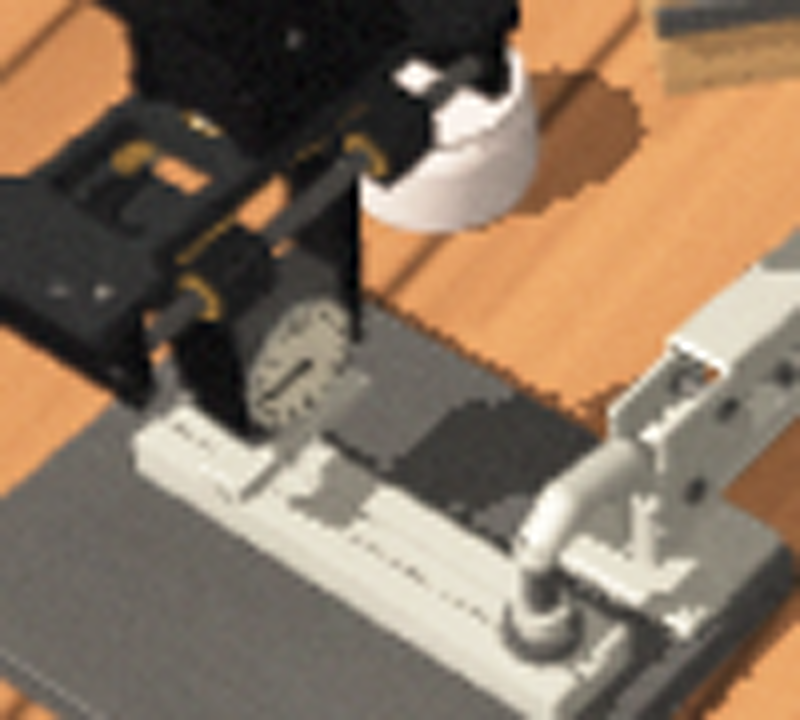

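```bash
python3 -m creep '0 0.08 0 0 0 0 1;0 0.08 0 0 0 0 1;0 0.08 0 0 0 0 1;0 0.08 0 0 0 0 1;0 0.08 0 0 0 0 1;0 0.05 0 0 0 0 1;0 0 0 0 0 0 1;0 0 0 0 0 0 1'; python3 -m creep '0 0.05 0 0 0 0 1;0 0.03 0 0 0 0 1;0 0 0 0 0 0 1'
```

```text
time_s: 48.27
position: [0.4524, -0.0649, 0.0418]
tcp_rot: [0.468, -0.53, 0.53, -0.468]
force: [-1.5, -1.4, 1.0]
finger_gap: 0.0456
time_s: 48.52
position: [0.4523, -0.0649, 0.0385]
tcp_rot: [0.468, -0.53, 0.53, -0.468]
force: [-1.3, -1.3, 2.9]
finger_gap: 0.0455
```

```bash
python3 -m creep '0 0.03 0 0 0 0 1;0 0 0 0 0 0 1;0 0 0 0 0 0 1'; python3 -m creep '0 0.02 0 0 0 0 1;0 0 0 0 0 0 1;0 0 0 0 0 0 1'
python3 - <<'E'
from h import *
w=grab_frame("wrist");crop(w,225,215,345,305,6.6,"w34.png")
s=grab_frame("scene");crop(s,180,180,280,270,8,"s34.png")
E
```

```text
time_s: 48.77
position: [0.4524, -0.0649, 0.0374]
tcp_rot: [0.468, -0.53, 0.53, -0.468]
force: [-1.4, -0.4, 3.3]
finger_gap: 0.0458
time_s: 49.02
position: [0.4524, -0.0649, 0.0369]
tcp_rot: [0.468, -0.53, 0.53, -0.468]
force: [-1.3, 0.1, 8.0]
finger_gap: 0.0457
```

View pics/w34.png

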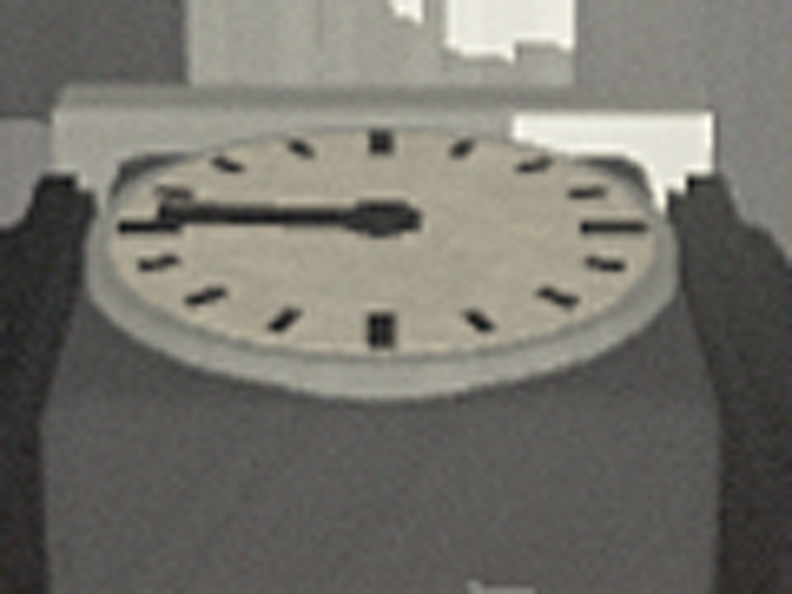

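View pics/s34.png

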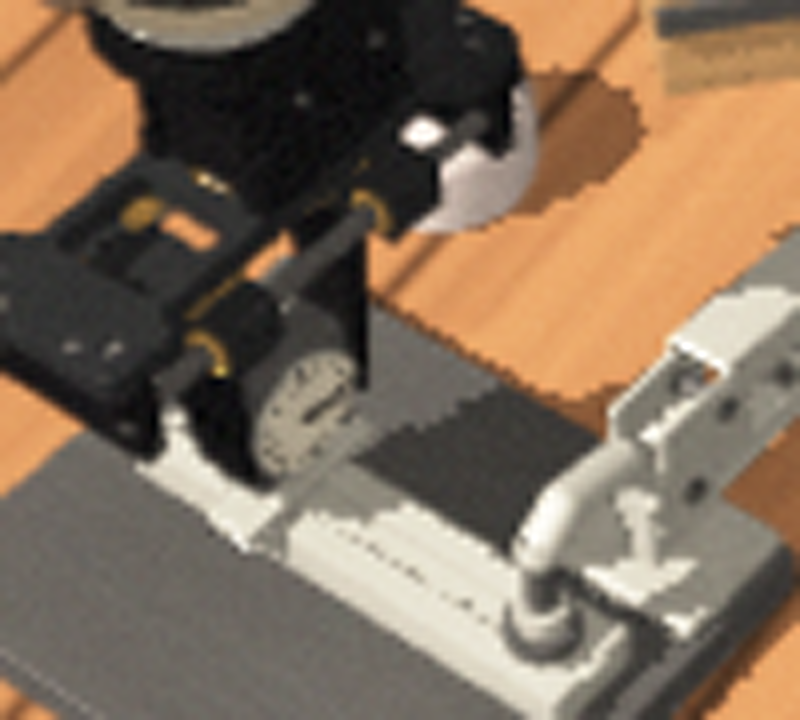

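```bash
python3 -m creep '0 0.02 0 0 0 0 1;0 0 0 0 0 0 1;0 0 0 0 0 0 1'
```

```text
time_s: 49.37
position: [0.4525, -0.0649, 0.0368]
tcp_rot: [0.468, -0.529, 0.53, -0.469]
force: [-4.9, 0.2, 20.9]
finger_gap: 0.0458
```

```bash
python3 -m creep '0 0 0 0 0 0 1;0 0 0 0 0 0 1;0 0 0 0 0 0 1;0 0 0 0 0 0 1;0 0 0 0 0 0 1;0 0 0 0 0 0 1;0 0 0 0 0 0 1;0 0 0 0 0 0 1;0 0 0 0 0 0 1;0 0 0 0 0 0 1;0 0 0 0 0 0 1;0 0 0 0 0 0 1'
python3 - <<'E'
from h import *
w=grab_frame("wrist");crop(w,225,215,345,305,6.6,"w35.png")
# rectify dial with the 4 main ticks
print(pl(state()["position"]))
E
```

```text
time_s: 50.37
position: [0.4525, -0.0649, 0.0368]
tcp_rot: [0.468, -0.529, 0.53, -0.469]
force: [-4.3, 0.3, 20.8]
finger_gap: 0.0463
[-1.04562928e-01  4.04976462e-05  3.68165564e-02]
```

View pics/w35.png

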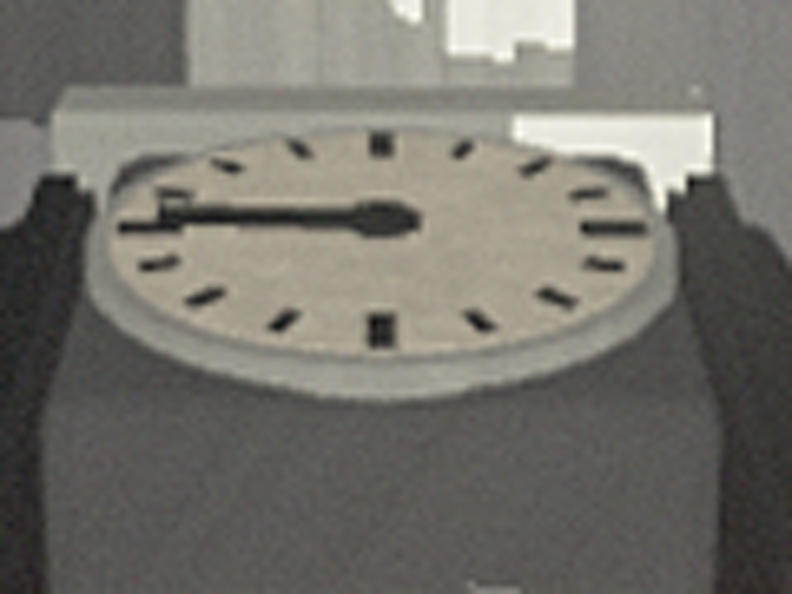

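```bash
python3 -m creep '0 -0.1 0 0 0 0 1;0 -0.3 0 0 0 0 1;0 -0.5 0 0 0 0 1;0 -0.7 0 0 0 0 1;0 -0.7 0 0 0 0 1;0 -0.7 0 0 0 0 1;0 -0.6 0 0 0 0 1;0 -0.3 0 0 0 0 1;0 0 0 0 0 0 1'
python3 - <<'E'
from h import *
go([.7090,.0375,.19],81.85)
E
```

```text
time_s: 51.17
position: [0.4533, -0.065, 0.1939]
tcp_rot: [0.468, -0.528, 0.531, -0.469]
force: [1.0, 0.1, -2.2]
finger_gap: 0.0457
t 51.17 pos [ 0.4533 -0.065   0.1939] jawyaw -97.04 tilt 0.25 gap 0.0457 F [ 1.   0.1 -2.2] j6 1.41
TURN units [-0.005  0.025  0.001] then SHIFT units [-3.444  0.099  5.964]
```

```bash
python3 -m creep '0 0 0 0 0.025 0 1;-0.3 0 0.5 0 0 0 1;-0.4 0 0.7 0 0 0 1;-0.45 0 0.8 0 0 0 1;-0.45 0 0.8 0 0 0 1;-0.45 0 0.8 0 0 0 1;-0.45 0 0.8 0 0 0 1;-0.4 0 0.7 0 0 0 1;-0.3 0 0.5 0 0 0 1;-0.24 0 0.36 0 0 0 1;0 0 0 0 0 0 1;0 0 0 0 0 0 1'
python3 - <<'E'
from h import *
go([.7090,.0375,.037],81.85)
E
```

```text
time_s: 52.17
position: [0.7074, 0.0378, 0.1887]
tcp_rot: [-0.464, 0.535, -0.533, 0.462]
force: [-0.3, -0.8, -3.2]
finger_gap: 0.0461
t 52.17 pos [0.7074 0.0378 0.1887] jawyaw -98.18 tilt 0.23 gap 0.0461 F [-0.3 -0.8 -3.2] j6 1.67
TURN units [ 0.005 -0.001  0.001] then SHIFT units [1.000e-03 3.791e+00 4.100e-02]
```

```bash
python3 -m creep '0 0.4 0.02 0 0 0 1;0 0.6 0 0 0 0 1;0 0.7 0 0 0 0 1;0 0.7 0 0 0 0 1;0 0.5 0 0 0 0 1;0 0.3 0 0 0 0 1;0 0.2 0 0 0 0 1;0 0.1 0 0 0 0 1;0 0.05 0 0 0 0 1;0 0 0 0 0 0 1;0 0 0 0 0 0 1'
python3 - <<'E'
from h import *
go([.7090,.0375,.037],81.85)
w=grab_frame("wrist");cv2.imwrite("pics/w36.png",w["image"])
s=grab_frame("scene");crop(s,270,190,370,280,7,"s36.png")
E
```

```text
time_s: 53.08
position: [0.7091, 0.0373, 0.0509]
tcp_rot: [0.463, -0.534, 0.535, -0.463]
force: [0.0, -0.3, -3.2]
finger_gap: 0.0461
t 53.08 pos [0.7091 0.0373 0.0509] jawyaw -98.18 tilt 0.09 gap 0.0461 F [ 0.  -0.3 -3.2] j6 1.67
TURN units [-0.002 -0.001 -0.   ] then SHIFT units [-0.005  0.348 -0.004]
```

View pics/w36.png

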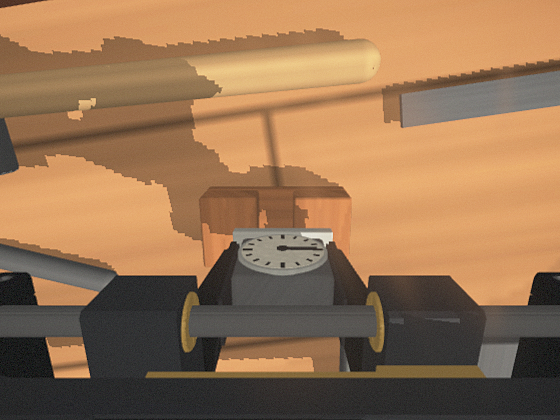

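View pics/s36.png

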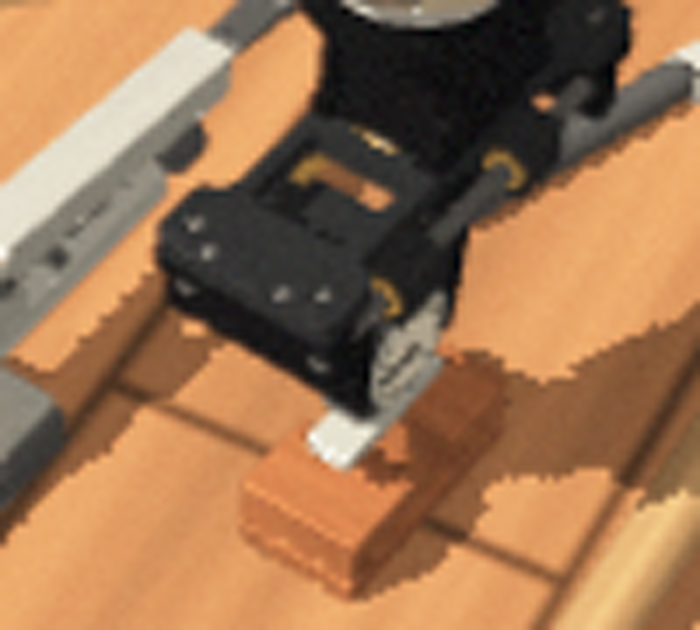

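```bash
python3 -m creep '0 0.12 0 0 0 0 1;0 0.1 0 0 0 0 1;0 0.08 0 0 0 0 1;0 0 0 0 0 0 1;0 0 0 0 0 0 1'; python3 -m creep '0 0.04 0 0 0 0 1;0 0 0 0 0 0 1;0 0 0 0 0 0 1'; python3 -m creep '0 0.02 0 0 0 0 1;0 0 0 0 0 0 1;0 0 0 0 0 0 1'
```

```text
time_s: 53.6
position: [0.7085, 0.0373, 0.0374]
tcp_rot: [-0.463, 0.535, -0.534, 0.463]
force: [-1.3, -0.9, -2.5]
finger_gap: 0.0461
time_s: 53.85
position: [0.7087, 0.0373, 0.0362]
tcp_rot: [0.463, -0.534, 0.534, -0.463]
force: [-0.8, -0.4, -2.8]
finger_gap: 0.046
time_s: 54.1
position: [0.7088, 0.0373, 0.0359]
tcp_rot: [0.463, -0.534, 0.535, -0.463]
force: [-2.0, -0.5, 2.5]
finger_gap: 0.0458
```

```bash
python3 -m creep '0 0 0 0 0 0 0.4;0 0 0 0 0 0 0.25;0 0 0 0 0 0 0.25;0 0 0 0 0 0 0.25;0 -0.2 0 0 0 0 0.25;0 -0.4 0 0 0 0 0.25;0 -0.7 0 0 0 0 0.25;0 -0.8 0 0 0 0 0.25;0 -0.8 0 0 0 0 0.25;0 -0.8 -0.3 0 0 0 0.25;0 -0.6 -0.7 0 0 0 0.25;0 -0.3 -0.7 0 0 0 0.6'; python3 -m creep '0 0 0 0 0 0 1;0 0 0 0 0 0 1;0 0 0 0 0 0 1'
python3 - <<'E'
from h import *
go(wl(0,.247,.2),83)
w=grab_frame("wrist");cv2.imwrite("pics/w37.png",w["image"])
s=grab_frame("scene");crop(s,240,150,360,280,5,"s37.png")
E
```

```text
time_s: 55.1
position: [0.6416, 0.0469, 0.2231]
tcp_rot: [0.462, -0.533, 0.536, -0.464]
force: [-0.7, 0.6, -0.1]
finger_gap: 0.0682
time_s: 55.35
position: [0.6417, 0.0469, 0.2198]
tcp_rot: [0.463, -0.534, 0.535, -0.463]
force: [0.6, -0.4, -0.9]
finger_gap: 0.0498
t 55.35 pos [0.6417 0.0469 0.2198] jawyaw -98.18 tilt 0.04 gap 0.0498 F [ 0.6 -0.4 -0.9] j6 1.68
TURN units [-0.001 -0.026  0.   ] then SHIFT units [-2.823  0.494 -1.739]
```

View pics/w37.png

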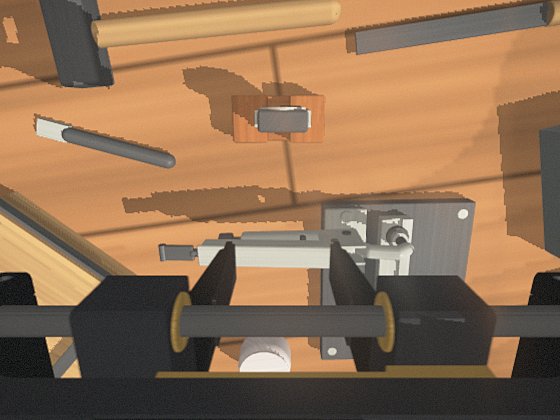

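View pics/s37.png

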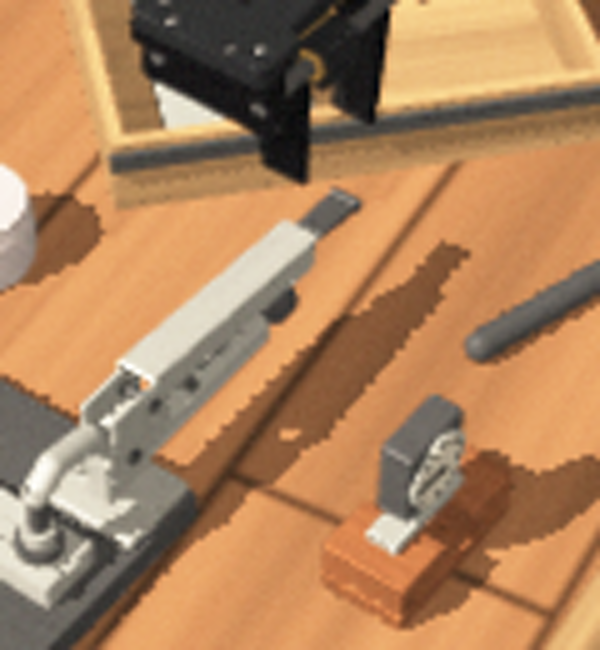

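```bash
python3 -m creep '0 0 0 0 -0.156 0 1;0 0 0 0 -0.156 0 1;0 0 0 0 -0.156 0 1;0 0 0 0 -0.156 0 1;0 0 0 0 -0.156 0 1;0 0 0 0 -0.156 0 1;0 0 0 0 -0.156 0 1;0 0 0 0 -0.156 0 1;0 0 0 0 -0.156 0 1;0 0 0 0 -0.156 0 1;0 0 0 0 -0.156 0 1;0 0 0 0 -0.156 0 1'; python3 -m creep '0 0 0 0 -0.155 0 1;0 0 0 0 0 0 1;0 0 0 0 0 0 1'
python3 - <<'E'
from h import *
w=grab_frame("wrist");cv2.imwrite("pics/w38.png",w["image"])
go(wl(0,.252,.13),-7)
E
```

```text
time_s: 56.45
position: [0.6418, 0.0468, 0.2182]
tcp_rot: [0.702, -0.084, 0.083, -0.702]
force: [0.2, 0.4, -0.4]
finger_gap: 0.0007
time_s: 56.7
position: [0.6416, 0.0468, 0.2185]
tcp_rot: [0.706, -0.045, 0.044, -0.706]
force: [0.8, -0.0, 0.2]
finger_gap: 0.0007
t 56.75 pos [0.6416 0.0469 0.2187] jawyaw -7.21 tilt 0.05 gap 0.0004 F [ 0.2  0.4 -0.4] j6 0.10
TURN units [ 0.    -0.005 -0.001] then SHIFT units [-1.737  2.218  2.949]
```

View pics/w38.png

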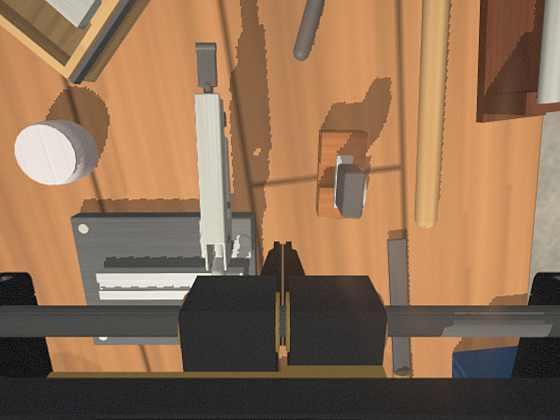

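Run:
```python
from h import *
w=grab_frame("wrist");crop(w,180,30,240,110,7,"w38c.png")
for p in [(206,44),(206,64),(206,86),(208,95)]: print(pl(onz(w,*p,.079)).round(4))
```

```text
[0.0013 0.2682 0.079 ]
[2.000e-04 2.515e-01 7.900e-02]
[-0.0011  0.2325  0.079 ]
[2.000e-04 2.245e-01 7.900e-02]
```

View pics/w38c.png

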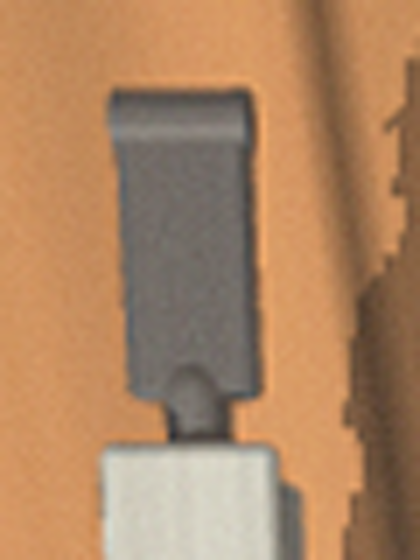

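```bash
python3 -m creep '-0.3 0 0.5 0 0 0 1;-0.4 0 0.7 0 0 0 1;-0.4 0 0.7 0 0 0 1;-0.4 0.3 0.6 0 0 0 1;-0.24 0.6 0.475 0 0 0 1;0 0.8 0 0 0 0 1;0 0.6 0 0 0 0 1;0 0.5 0 0 0 0 1;0 0.3 0 0 0 0 1;0 0 0 0 0 0 1;0 0 0 0 0 0 1'
python3 - <<'E'
from h import *
go(wl(0,.253,.05),-7);print(pl(state()["position"]))
s=grab_frame("scene");crop(s,240,130,360,260,5,"s39.png")
E
```

```text
time_s: 57.72
position: [0.5867, 0.1735, 0.0952]
tcp_rot: [0.706, -0.044, 0.043, -0.706]
force: [0.4, -0.2, -0.3]
finger_gap: 0.0005
t 57.72 pos [0.5867 0.1735 0.0952] jawyaw -7.07 tilt 0.05 gap 0.0005 F [ 0.4 -0.2 -0.3] j6 0.30
TURN units [ 0.    -0.001 -0.001] then SHIFT units [ 1.00e-02  1.13e+00 -1.00e-03]
[-0.00041218  0.25305489  0.0951818 ]
```

View pics/s39.png

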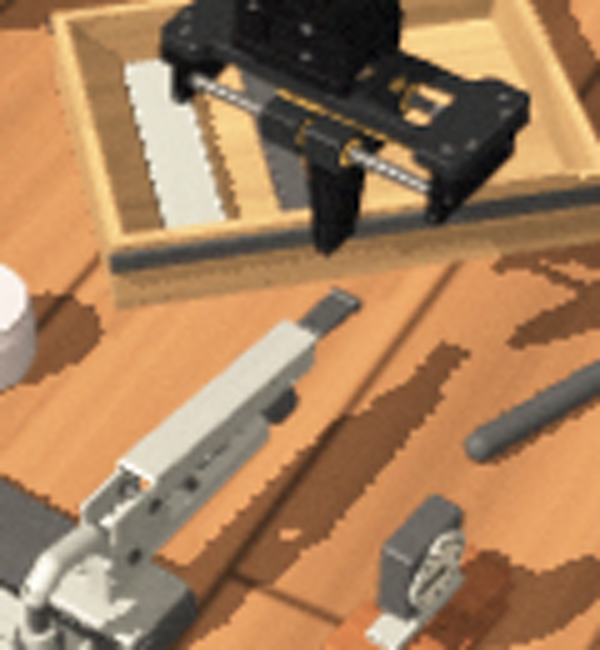

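```bash
python3 -m creep '0 0.4 0 0 0 0 1;0 0.4 0 0 0 0 1;0 0.25 0 0 0 0 1;0 0.1 0 0 0 0 1;0 0.1 0 0 0 0 1;0 0 0 0 0 0 1'; python3 -m creep '0 0.1 0 0 0 0 1;0 0.1 0 0 0 0 1;0 0 0 0 0 0 1'; python3 -m creep '0 0.1 0 0 0 0 1;0 0.1 0 0 0 0 1;0 0 0 0 0 0 1'
python3 - <<'E'
from h import *
s=grab_frame("scene");crop(s,240,130,360,260,5,"s40.png")
E
```

```text
time_s: 58.27
position: [0.5869, 0.1735, 0.0456]
tcp_rot: [0.706, -0.043, 0.043, -0.706]
force: [-0.2, -0.2, 0.6]
finger_gap: 0.0005
time_s: 58.52
position: [0.5867, 0.1735, 0.0371]
tcp_rot: [0.706, -0.043, 0.043, -0.706]
force: [-0.1, 0.6, -0.1]
finger_gap: 0.0006
time_s: 58.77
position: [0.5864, 0.1734, 0.0286]
tcp_rot: [0.706, -0.043, 0.043, -0.706]
force: [-0.4, -0.6, -0.3]
finger_gap: 0.0006
```

View pics/s40.png

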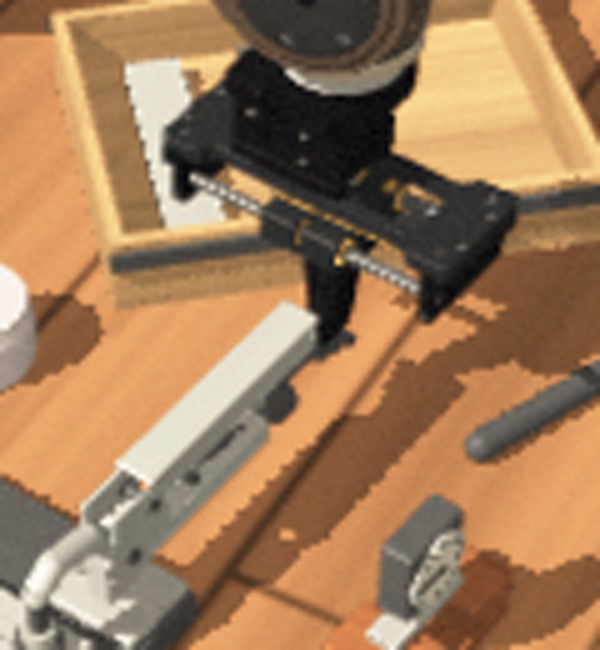

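```bash
python3 -m creep '0 0.1 0 0 0 0 1;0 0.1 0 0 0 0 1;0 0 0 0 0 0 1'; python3 -m creep '0 0.1 0 0 0 0 1;0 0 0 0 0 0 1;0 0 0 0 0 0 1'
python3 - <<'E'
from h import *
s=grab_frame("scene");crop(s,240,130,360,260,5,"s41.png")
E
```

```text
time_s: 59.07
position: [0.5868, 0.1734, 0.0209]
tcp_rot: [0.706, -0.043, 0.043, -0.706]
force: [1.1, 0.5, 3.2]
finger_gap: 0.0004
time_s: 59.32
position: [0.5869, 0.1735, 0.0173]
tcp_rot: [-0.706, 0.043, -0.043, 0.706]
force: [0.5, -0.1, 3.0]
finger_gap: 0.0002
```

View pics/s41.png

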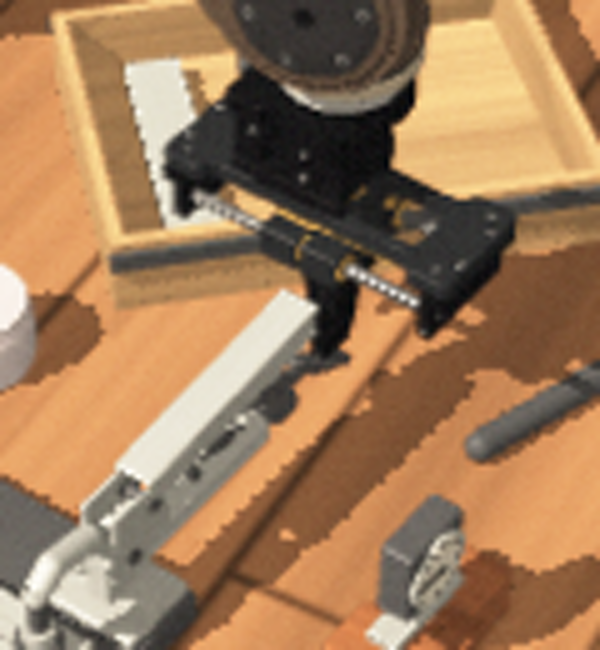

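```bash
python3 -m creep '0 -0.2 0 0 0 0 1;0 -0.3 0.1 0 0 0 1;0 -0.4 0.4 0 0 0 1;0 -0.5 0.5 0 0 0 1;0 -0.5 0.5 0 0 0 1;0 -0.8 0 0 0 0 1;0 -0.9 0 0 0 0 1;0 -0.9 0 0 0 0 1;0 -0.9 0 0 0 0 1;0 0 0 0 0 0 1;0 0 0 0 0 0 1'
python3 - <<'E'
from h import *
s=grab_frame("scene");crop(s,160,130,360,290,4,"s42.png")
go(wl(-.07,0,.25),83)
E
```

```text
time_s: 60.28
position: [0.5941, 0.2332, 0.2357]
tcp_rot: [-0.705, 0.042, -0.044, 0.706]
force: [-0.6, -0.2, -1.0]
finger_gap: 0.0006
t 60.33 pos [0.5935 0.233  0.2338] jawyaw -6.96 tilt 0.01 gap 0.0008 F [ 0.4 -0.3 -0.9] j6 0.39
TURN units [ 0.    -1.999  0.   ] then SHIFT units [-7.823 -0.406  1.726]
```

View pics/s42.png

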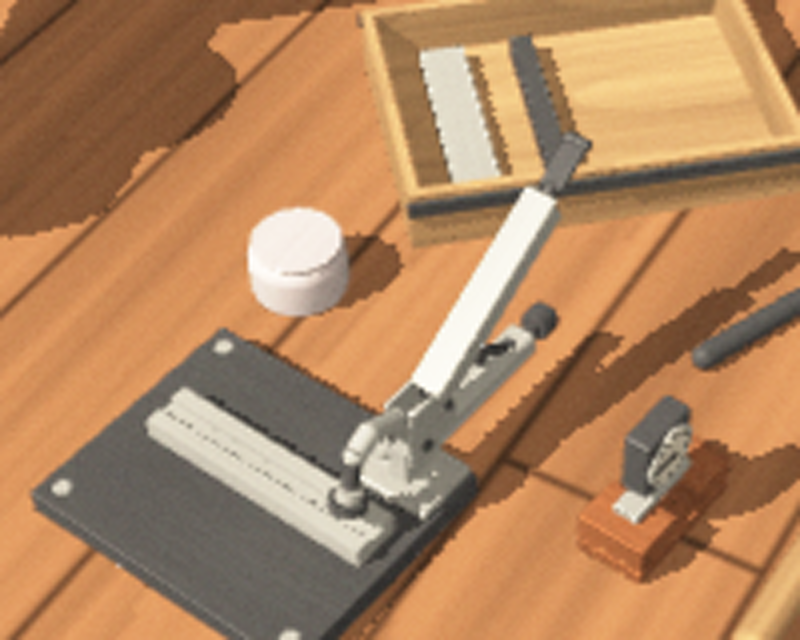

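```bash
python3 -m creep '0 -0.1 0 0 -0.154 0 1;0 -0.1 0 0 -0.154 0 1;0 0 0 0 -0.154 0 0.8;0 0 0 0 -0.154 0 0.6;0 0 0 0 -0.154 0 0.45;0 0 0 0 -0.154 0 0.45;0 0 0 0 -0.154 0 0.45;0 0 0 0 -0.154 0 0.45;0 0 0 0 -0.154 0 0.45;0 0 0 0 -0.154 0 0.45;0 0 0 0 -0.154 0 0.45;0 0 0 0 -0.154 0 0.45'; python3 -m creep '0 0 0 0 -0.15 0 0.45;-0.4 0 0.1 0 0 0 0.45;-0.7 0 0.15 0 0 0 0.45;-0.9 0 0.2 0 0 0 0.45;-0.9 0 0.2 0 0 0 0.45;-0.9 0 0.2 0 0 0 0.45;-0.9 0 0.2 0 0 0 0.45;-0.9 0 0.2 0 0 0 0.45;-0.9 0 0.2 0 0 0 0.45;-0.9 0 0.2 0 0 0 0.45;-0.4 0 0.1 0 0 0 0.45;0 0 0 0 0 0 0.45'
python3 - <<'E'
from h import *
go(wl(-.07,0,0.1),83)
w=grab_frame("wrist");cv2.imwrite("pics/w43.png",w["image"])
E
```

```text
time_s: 61.33
position: [0.5931, 0.2328, 0.2395]
tcp_rot: [-0.555, -0.437, 0.439, 0.556]
force: [-0.4, -0.6, -1.2]
finger_gap: 0.052
time_s: 62.33
position: [0.4844, -0.0704, 0.2401]
tcp_rot: [-0.53, -0.467, 0.468, 0.531]
force: [0.2, 0.9, -0.1]
finger_gap: 0.0524
t 62.33 pos [ 0.4844 -0.0704  0.2401] jawyaw 82.76 tilt 0.18 gap 0.0524 F [ 0.2  0.9 -0.1] j6 -1.72
TURN units [-0.004 -0.005 -0.   ] then SHIFT units [ 0.038  3.503 -0.057]
```

View pics/w43.png

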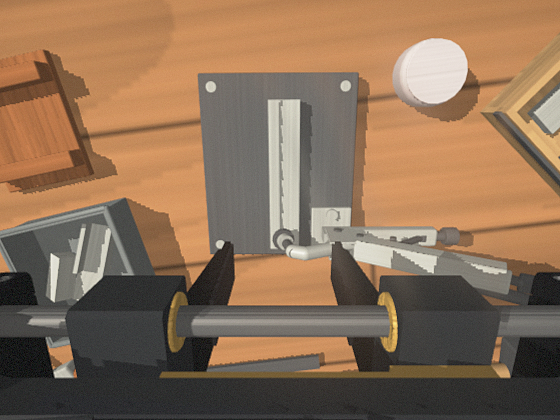

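```bash
python3 -m creep '0.04 0.4 -0.06 0 -0.005 0 0.45;0 0.8 0 0 0 0 0.45;0 0.9 0 0 0 0 0.45;0 0.9 0 0 0 0 0.45;0 0.9 0 0 0 0 0.45;0 0.8 0 0 0 0 0.45;0 0.6 0 0 0 0 0.45;0 0.4 0 0 0 0 0.45;0 0.2 0 0 0 0 0.45;0 0.12 0 0 0 0 0.45;0 0 0 0 0 0 0.45;0 0 0 0 0 0 0.45'
python3 - <<'E'
from h import *
go(wl(-.07,0,-0.0035),83)
w=grab_frame("wrist");cv2.imwrite("pics/w44.png",w["image"])
E
```

```text
time_s: 63.38
position: [0.4891, -0.0664, 0.0011]
tcp_rot: [0.529, 0.47, -0.469, -0.529]
force: [-0.0, 0.4, 0.4]
finger_gap: 0.0521
t 63.38 pos [ 0.4891 -0.0664  0.0011] jawyaw 83.20 tilt 0.03 gap 0.0521 F [-0.   0.4  0.4] j6 -1.72
TURN units [ 0.001  0.004 -0.   ] then SHIFT units [-0.075  0.114  0.047]
```

View pics/w44.png

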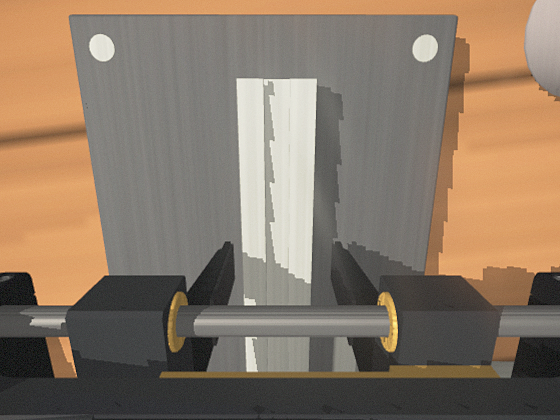

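```bash
python3 -m creep '-0.07 0.1 0.04 0 0 0 0.45;0 0 0 0 0 0 0.45;0 0 0 0 0 0 1;0 0 0 0 0 0 1;0 0 0 0 0 0 1;0 0 0 0 0 0 1;0 0 0 0 0 0 1;0 0 0 0 0 0 1;0 0 0 0 0 0 1'; python3 -m creep '0 -0.06 0 0 0 0 1;0 -0.06 0 0 0 0 1;0 0 0 0 0 0 1;0 0 0 0 0 0 1'
python3 - <<'E'
from h import *
go(wl(-.07,-.085,0.003),83)
s=grab_frame("scene");crop(s,180,190,300,290,6.6,"s45.png")
E
```

```text
time_s: 64.18
position: [0.487, -0.0693, -0.0032]
tcp_rot: [0.529, 0.469, -0.469, -0.529]
force: [-1.0, -0.4, 5.1]
finger_gap: 0.0355
time_s: 64.52
position: [0.4867, -0.0692, 0.0013]
tcp_rot: [-0.529, -0.469, 0.469, 0.529]
force: [0.5, -0.4, -5.1]
finger_gap: 0.036
t 64.52 pos [ 0.4867 -0.0692  0.0013] jawyaw 83.17 tilt 0.01 gap 0.0360 F [ 0.5 -0.4 -5.1] j6 -1.73
TURN units [-0.     0.004  0.   ] then SHIFT units [-2.124e+00 -4.200e-02 -2.000e-03]
```

View pics/s45.png

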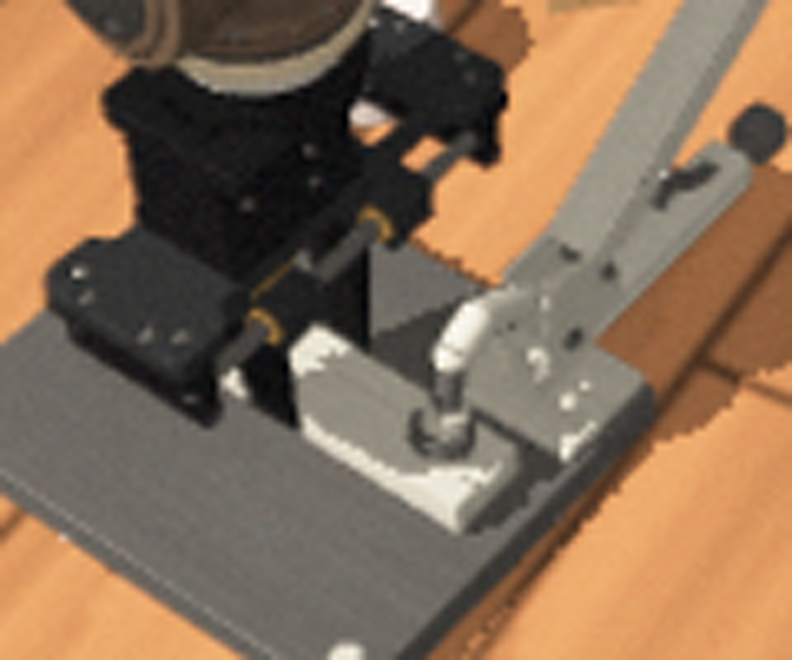

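```bash
python3 -m creep '-0.2 0 0 0 0 0 1;-0.3 0 0 0 0 0 1;-0.3 0 0 0 0 0 1;-0.4 0 0 0 0 0 1;-0.4 0 0 0 0 0 1;-0.3 0 0 0 0 0 1;-0.22 0 0 0 0 0 1;0 0 0 0 0 0 1'; python3 -m creep '0 -0.3 0 0 0 0 1;0 -0.7 0 0 0 0 1;0 -0.9 0 0 0 0 1;0 -0.9 0 0 0 0 1;0 -0.9 0 0 0 0 1;0 -0.9 0 0 0 0 1;0 -0.9 0 0 0 0 1;0 -0.4 0 0 0 0 1;0 0 0 0 0 0 1'
python3 - <<'E'
from h import *
go([0.5479,0.424,.24],83)
s=grab_frame("scene");crop(s,140,140,340,300,4,"s46.png")
E
```

```text
time_s: 65.23
position: [0.4766, -0.1554, 0.0014]
tcp_rot: [0.53, 0.469, -0.469, -0.529]
force: [0.6, 0.2, -6.5]
finger_gap: 0.0359
time_s: 65.98
position: [0.4778, -0.1535, 0.241]
tcp_rot: [0.531, 0.47, -0.469, -0.527]
force: [-0.7, 1.1, -5.9]
finger_gap: 0.0355
t 65.98 pos [ 0.4778 -0.1535  0.241 ] jawyaw 83.20 tilt 0.36 gap 0.0355 F [-0.7  1.1 -5.9] j6 -1.89
TURN units [ 0.008  0.004 -0.002] then SHIFT units [14.544  0.024  0.02 ]
```

View pics/s46.png

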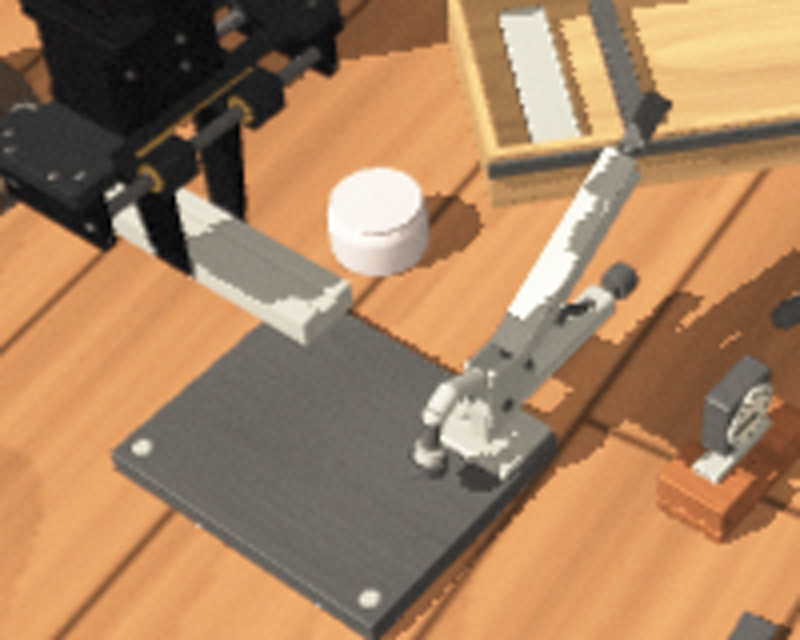

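```bash
python3 -m creep '0.4 0 0 0 0 0 1;0.8 0 0 0 0 0 1;0.9 0 0 0 0 0 1;0.9 0 0 0 0 0 1;0.9 0 0 0 0 0 1;0.9 0 0 0 0 0 1;0.9 0 0 0 0 0 1;0.9 0 0 0 0 0 1;0.9 0 0 0 0 0 1;0.9 0 0 0 0 0 1;0.9 0 0 0 0 0 1;0.9 0 0 0 0 0 1'; python3 -m creep '0.9 0 0 0 0 0 1;0.9 0 0 0 0 0 1;0.9 0 0 0 0 0 1;0.7 0 0 0 0 0 1;0.4 0 0 0 0 0 1;0 0 0 0 0.154 0 1;0 0 0 0 0.154 0 1;0 0 0 0 0.154 0 1;0 0 0 0 0.154 0 1;0 0 0 0 0.154 0 1;0 0 0 0 0.154 0 1;0 0 0 0 0 0 1'; python3 -m creep '0 0 0 0 0 0 1;0 0 0 0 0 0 1';python3 - <<'E'
from h import *
go([0.5297,0.4066,.0],41.5)
w=grab_frame("wrist");cv2.imwrite("pics/w47.png",w["image"])
E
```

```text
time_s: 67.03
position: [0.5241, 0.2534, 0.2346]
tcp_rot: [-0.528, -0.468, 0.471, 0.529]
force: [0.4, 0.3, -5.1]
finger_gap: 0.0359
time_s: 68.03
position: [0.5425, 0.4023, 0.2341]
tcp_rot: [0.662, 0.248, -0.251, -0.661]
force: [0.9, 0.1, -5.9]
finger_gap: 0.0357
time_s: 68.2
position: [0.5429, 0.4024, 0.2358]
tcp_rot: [0.661, 0.252, -0.253, -0.66]
force: [1.1, 0.0, -5.2]
finger_gap: 0.0356
t 68.20 pos [0.5429 0.4024 0.2358] jawyaw 41.83 tilt 0.13 gap 0.0356 F [ 1.1  0.  -5.2] j6 -0.19
TURN units [-0.     0.007 -0.003] then SHIFT units [-0.178  5.894  0.296]
```

View pics/w47.png

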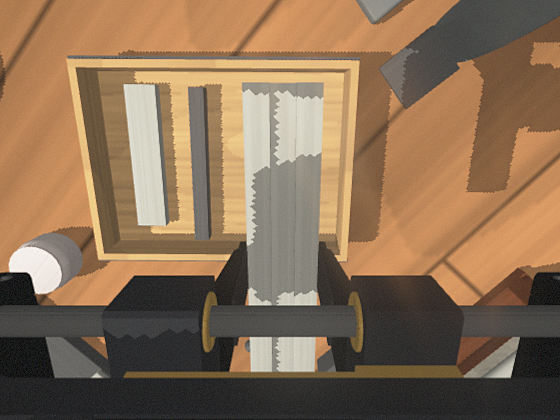

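```bash
python3 -m creep '-0.09 0 0.15 0 0.007 0 1;-0.09 0.4 0.15 0 0 0 1;0 0.7 0 0 0 0 1;0 0.8 0 0 0 0 1;0 0.8 0 0 0 0 1;0 0.8 0 0 0 0 1;0 0.7 0 0 0 0 1;0 0.5 0 0 0 0 1;0 0.4 0 0 0 0 1;0 0.3 0 0 0 0 1;0 0.2 0 0 0 0 1;0 0 0 0 0 0 1'
python3 - <<'E'
from h import *
go([0.5297,0.4066,-.0145],41.5)
w=grab_frame("wrist");cv2.imwrite("pics/w48.png",w["image"])
E
```

```text
time_s: 69.25
position: [0.5293, 0.4066, 0.012]
tcp_rot: [0.662, 0.249, -0.25, -0.661]
force: [-0.7, 0.7, -5.2]
finger_gap: 0.0357
t 69.25 pos [0.5293 0.4066 0.012 ] jawyaw 41.31 tilt 0.11 gap 0.0357 F [-0.7  0.7 -5.2] j6 -0.16
TURN units [-0.    -0.004 -0.002] then SHIFT units [ 0.008  0.663 -0.006]
```

View pics/w48.png

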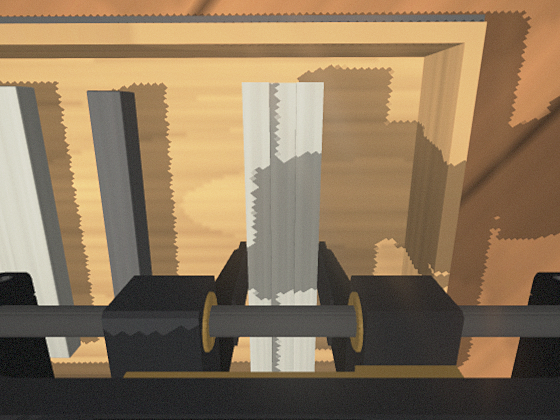

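```bash
python3 -m creep '0 0.2 0 0 0 0 1;0 0.2 0 0 0 0 1;0 0.15 0 0 0 0 1;0 0.06 0 0 0 0 1;0 0 0 0 0 0 1;0 0 0 0 0 0 1'; python3 -m creep '0 0.04 0 0 0 0 1;0 0 0 0 0 0 1;0 0 0 0 0 0 1'; python3 -m creep '0 0.03 0 0 0 0 1;0 0 0 0 0 0 1;0 0 0 0 0 0 1'
```

```text
time_s: 69.8
position: [0.53, 0.4068, -0.0111]
tcp_rot: [0.662, 0.249, -0.249, -0.662]
force: [0.2, 0.9, -5.4]
finger_gap: 0.0358
time_s: 70.05
position: [0.53, 0.4068, -0.0124]
tcp_rot: [0.662, 0.249, -0.249, -0.662]
force: [-0.5, -1.3, -5.4]
finger_gap: 0.0356
time_s: 70.3
position: [0.53, 0.4067, -0.0138]
tcp_rot: [0.662, 0.249, -0.249, -0.662]
force: [-0.4, -0.4, -5.0]
finger_gap: 0.0358
```

```bash
python3 -m creep '0 0.03 0 0 0 0 1;0 0 0 0 0 0 1;0 0 0 0 0 0 1'; python3 -m creep '0 0.02 0 0 0 0 1;0 0 0 0 0 0 1;0 0 0 0 0 0 1'
```

```text
time_s: 70.55
position: [0.53, 0.4068, -0.0151]
tcp_rot: [0.662, 0.249, -0.249, -0.662]
force: [0.2, 0.6, -5.9]
finger_gap: 0.0357
time_s: 70.8
position: [0.53, 0.4068, -0.0151]
tcp_rot: [0.662, 0.249, -0.249, -0.662]
force: [-2.8, -2.9, 4.4]
finger_gap: 0.0358
```

Contact with the crate floor; release and rise.

```bash
python3 -m creep '0 0 0 0 0 0 0.45;0 0 0 0 0 0 0.45;0 0 0 0 0 0 0.45;0 0 0 0 0 0 0.45;0 -0.2 0 0 0 0 0.45;0 -0.5 0 0 0 0 0.45;0 -0.8 0 0 0 0 0.45;0 -0.9 0 0 0 0 0.45;0 -0.9 0 0 0 0 0.45;0 -0.9 0 0 0 0 0.45;0 -0.9 0 0 0 0 0.45;0 -0.9 0 0 0 0 0.45'; python3 -m creep '0 0 -0.8 0 0 0 0.45;0 0 -0.8 0 0 0 0.45;0 0 -0.3 0 0 0 0.45;0 0 0 0 0 0 0.45;0 0 0 0 0 0 0.45'
python3 - <<'E'
from h import *
w=grab_frame("wrist");cv2.imwrite("pics/w50.png",w["image"])
s=grab_frame("scene");cv2.imwrite("pics/s50.png",s["image"])
t=grab_frame("top");cv2.imwrite("pics/t50.png",t["image"])
print(state()["force"])
E
```

```text
time_s: 71.8
position: [0.5297, 0.4066, 0.2268]
tcp_rot: [-0.662, -0.25, 0.249, 0.662]
force: [0.8, 0.8, -0.2]
finger_gap: 0.052
time_s: 72.22
position: [0.5801, 0.3494, 0.2242]
tcp_rot: [-0.662, -0.249, 0.249, 0.662]
force: [0.4, 0.4, 0.3]
finger_gap: 0.0522
[ 0.32552128  0.42208586 -0.49621822]
```

View pics/w50.png

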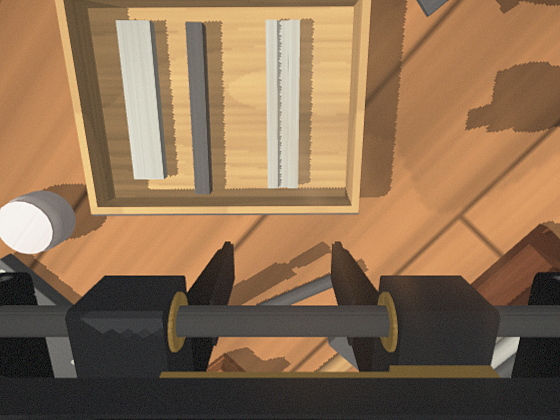

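View pics/s50.png

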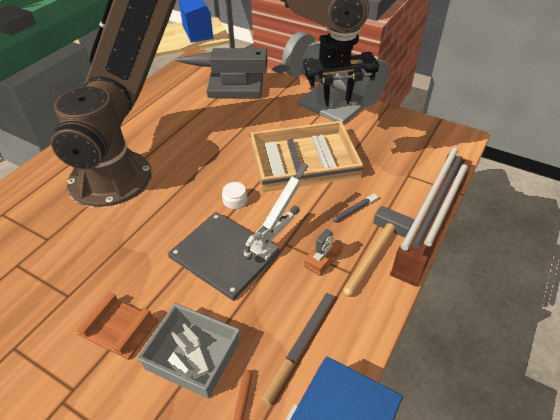

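View pics/t50.png

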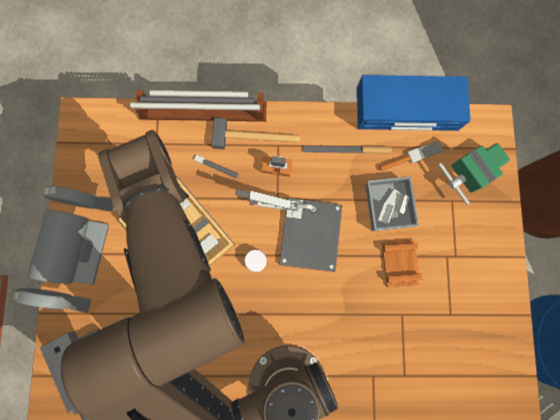

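Run:
```python
from h import *
w=grab_frame("wrist");t=grab_frame("top");s=grab_frame("scene")
P=np.array([onz(w,*c,.024)[:2] for c in [(267,20),(299,19),(299,187),(268,188)]])
d=P.mean(0)-[.481,.3635];print("bar crate frame",d@[.6626,-.749],d@[.749,.6626],[round(float(np.linalg.norm(P[i]-P[(i+1)%4])),4) for i in range(4)])
crop(s,290,210,360,280,8,"s51.png");crop(s,135,295,245,395,7,"s52.png")
```

```text
bar crate frame -0.0020714823980574684 0.06669603377102365 [0.0334, 0.1793, 0.0369, 0.1796]
```

View pics/s51.png

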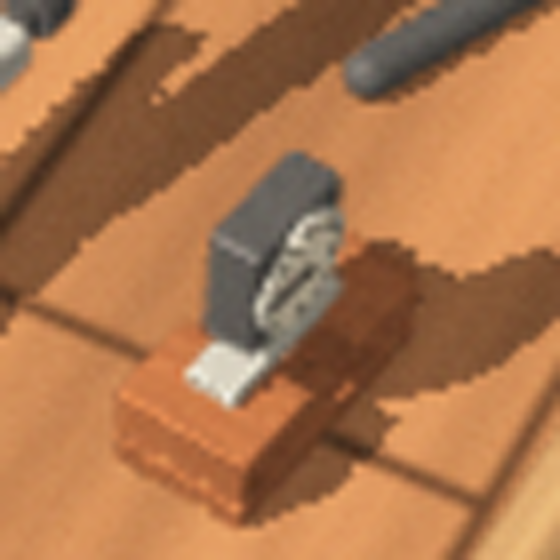

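The gauge stands upright on its rest, and the bar lies centred in the crate. The robot is clear of everything, so I'm handing the job in.

```bash
python3 -c "
from plant import *
print(close_job())"
```

```text
the job is handed in; nothing more can be done
None
```

The job is handed in at about 72 s of the 208 s allowed; no verdict came back. The groove measured about 4.2 mm, so the bar went back in the crate.

**What I did**
- **Offcuts:** all three are in the scrap tub.
- **Clamping:** I set the bar groove up under the pad and pressed the handle down until it locked. It stayed down once I let go.
- **Gauge:** I held the base flat on the bar for over a second, with up to about 24 N of contact force. The pointer stood just past a quarter turn. The probe force on the way down agreed with a depth of about 4 mm.
- **Finish:** the gauge went back on its rest. I pressed the release tab, the handle sprang open, and I laid the bar on the crate floor.

**Last checks**
- **Bar:** about (-2, +67) mm in the crate frame. The floor contact was felt in the force reading.
- **Gauge:** upright on its rest, about 4 mm off centre from the tool position at release.
- **Rest of the scene:** the pliers are open, and the plain bar and rod are in the crate. By eye, the file, chisel and tin have not moved. The robot touches nothing.

**What disagreed or went unchecked**
- **Fingertip height:** the fingertips sit about 29 mm above the reported TCP. My first two closings on the flat offcut ended on top of it and missed. I corrected for this from then on.
- **Tub close-up:** I could not view a final close-up of the tub because the picture limit was reached. The full views just before show all three pieces inside.

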